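# Stow the varnished napkin rings in the pin-locked tray case

### The job

Unlock the small case by pulling its red spring pin up and turning it into the rest notch so that it stays out by itself, slide the tray right out, and put every napkin ring that is there down on the tray, carrying them only on the rod threaded through the bore: the varnish is tacky, so never touch a ring with the fingers. When all the rings are on the tray and clear of the rod, push the tray fully home to its stop, turn the pin back so that it springs down through the tray and locks it, and leave the rod lying in its rest; do not disturb the tea caddy or cups.

Things in the scene. Friction and masses are not known exactly. Their poses are not given: they have to be found in the camera images.
- case: the wooden case with a clear roof, fixed to the console, 140 deep x 252 wide x 86 mm high; origin at the centre of its underside, x away from its open front (the front faces -x, 70 mm from the origin), z up. The spring pin's vertical axis is at x -60, y +150 mm in this frame. Its yaw varies a little.
- tray (a joint): how far the tray is out, m: 0 fully home against its stop, 0.12 at the outer stop; it comes out along the case's -x, sliding with about 1.5 N of friction and staying where it is left. The pin passes through a brass ear of the tray with 2 mm of play when the tray is home.
- tray_floor (a point): centre of the tray's upper floor surface, moves with the tray, same axes as the case; 16 mm above the console. The usable floor is 110 mm (x, from -55 to +55) by 206 mm (y); the front and back lips stand 9 mm and the side walls 22 mm above the floor; the front lip with the brass ear reaches to y +164 mm, 32 mm above the console at most. Fully out, the whole floor is in front of the hood.
- tray_knob (a point): grip point on the tray's upright brass pull knob, a round post 18 mm across whose top is 20 mm above this point (this point is 80 mm above the console); moves with the tray.
- pin_lift (a joint): how far the spring pin is pulled up, m: 0 locked down, 0.030 the most. A spring pulls it down with about 5 N at 0 and 9.5 N at 0.030. At turn 0 it can go right down (a deep slot); it must be up more than 0.0215 before it can turn; in the rest notch it stays at about 0.0165. It clears the tray when above 0.013.
- pin_turn (a joint): turn of the pin and its T handle, rad, growing anticlockwise seen from above: 0 locked position (T bar along the case's x), the rest notch is at 1.2 (brass-coloured floor, 5 mm deep, so lift 5 mm or more to leave it), hard stops at -0.06 and 1.27.
- pin_grip (a point): centre of the red T handle's cross bar, 46 long x 10 thick x 18 mm high; the bar runs along this point's x axis; 117 mm above the console with the pin down. Grip it across its 10 mm thickness. It rises and turns with the pin; the top of the steel housing round the pin is 17 mm below this point when the pin is down.
- rest: wooden rod rest fixed to the console: a 150 x 60 x 10 mm foot with two open-topped forks, a wide one at x -52 mm that takes the rod's handle and a narrow one at x +61 mm that takes the metal rod; fork tops are 61 mm above the console; between them there are 100 mm of clear space for the fingers.
- rest_seat (a point): where the rod's grip point belongs when the rod lies in the rest, 50 mm above the console; the rod's x axis along this point's x axis.
- rod_grip (a point): grip point of the loose rod (about 70 g), on its axis; x runs along the rod to the ball tip. A square wooden handle 16 x 16 mm runs from x -60 to +45 mm, then a round metal rod 8 mm across to x +150 mm ending in a brass ball 13 mm across; a guard disc 34 mm across sits at x 47 to 51 mm and keeps a ring off the handle. Starts lying in the rest.
- ring1_c (a point): centre of the blue-varnished napkin ring (may be absent): eight-sided ring about 45 g, 56 mm long along its bore, 52 mm across flats, bore 30 mm across; x of this point runs along the bore, which starts level, 26 mm above what the ring lies on. It rests on any of its eight flats.
- ring2_c (a point): centre of the green-varnished napkin ring (may be absent): eight-sided ring about 45 g, 56 mm long along its bore, 52 mm across flats, bore 30 mm across; x of this point runs along the bore, which starts level, 26 mm above what the ring lies on. It rests on any of its eight flats.
- ring3_c (a point): centre of the red-varnished napkin ring (may be absent): eight-sided ring about 45 g, 56 mm long along its bore, 52 mm across flats, bore 30 mm across; x of this point runs along the bore, which starts level, 26 mm above what the ring lies on. It rests on any of its eight flats.
- caddy: aluminium tea caddy with twist cap, 78 mm across, 123 mm high; origin at the centre of its underside. Leave it alone.
- cup1: white ceramic cup, 72 mm across, 65 mm high, on a wooden tray; origin at the centre of its underside. Leave it alone.
- cup2: second white ceramic cup, like the first. Leave it alone.
Mind the look-alikes: they are no part of the job. Several things look just like the part that bears ring2_c: the one meant starts farthest to the robot's right.

How it is judged:
By the outcome, as a careful person would: the job done as asked, in the order asked, and still so for the second after the job is handed in, with the robot touching nothing.
Of ring1, ring2, ring3 only 2 to 3 are there at a start; the rules pass over those that are not, and their reading is None.
At some moment in a run one of ring1, ring2, ring3 may be knocked a few centimetres aside while the robot is not near it.
It also fails if it takes over 210 s, if anything falls off the work surface, if the arm or the gripper's body presses on something with over 40 N, if the wrist force passes 120 N, or if a joint passes its speed limit or range.

### The arm

A 6-joint arm with a two-finger parallel gripper is mounted at the origin on the work surface. World frame = base frame: x ahead of the robot, y to its left, z up, the work surface at z = 0. Lengths are in m, angles in rad, forces in N, time in s.
With the tool pointing down it reaches from about 0.35 to 0.975 m from the base axis. Payload 4.9 kg.
Tool frame: the origin (TCP) lies midway between the tips of the shut fingers; the grasp point (between the pads) lies 19 mm behind it; z points along the fingers, y is the line along which they close (so a half turn about z gives the same grasp; the last joint's range is limited). The gripper opens to 85 mm and grips with 20 to 120 N. Pads are 22 mm wide; open, the fingers measure 114 mm over their backs; the gripper's body (76 mm by 85 mm) begins 54 mm behind the grasp point. The pads swing forward as they close: fully open they stand 13 mm farther back than shut.
Start: joints at [1.167, 0.053, 1.613, -0, 1.476, -0.119], TCP at [0.176, 0.6, 0.231] pointing down, gripper open.
Joint ranges: [-3.01, 3.01], [-1.01, 2.22], [0.06, 2.58], [-1.02, 4.17], [0.09, 2.62], [-3.14, 3.14]. Speed limits (rad/s): [2.57, 2.57, 3.14, 3.14, 3.14, 3.14].

### API

Orientations are given as a rotation vector (axis times angle).
In Python, from cell import * gives the robot as it stands.
- The arm moves only by the tool apply_moves, never from a script. Its argument "rows" is a list of rows, each an object of numbers: "dx", "dy", "dz": the shift along the tool's x, y, z in m; "ax", "ay", "az": the turn, a rotation vector about the tool's x, y, z in rad; "gripper": the opening, from 0 (shut) to 1 (fully open). In form: [{"dx": .., "dy": .., "dz": .., "ax": .., "ay": .., "az": .., "gripper": ..}, ...]. A call has 1 to 20 rows; each row shifts and turns the commanded pose from where the row before left it, along the tool's axes as they then stand; what a row does not reach is not made up. A row lasts 1/10 s, in which the tool goes at most 50 mm and 8.59 degrees, less where a joint would pass 70% of its speed; a pose out of reach is approached as far as the arm can. A call is refused whole if a number of a shift passes 0.05 or a number of a turn 0.15, either way. A call with a gripper value outside its range is refused whole. The fingers move at their own pace and stop on an object; "newtons" is the grip in N (left out, the last holds). Time passes only in rows, so rows that do not move let the fingers close. It gives the time, the measured TCP pose, the force, the opening and the grip force at its end, in the units of the state.
- observe(): the state, without advancing time (a new reading comes with each control period).
- camera(name): name is "scene" or "top"; returns a dict with "pixels" (420x560x3 uint8, red, green, blue), "range_z" (420x560 float32, m along the optical axis (not along the pixel's ray), 0 where there is no reading), "K" (3x3 intrinsics, pixels), "cam_to_world" (4x4, takes a point from camera to world coordinates). Camera axes: x right, y down, z forward; pixel columns grow to the right and rows downward; lengths in m; the calibration is good to about 2 mm. A picture is of the moment at which its call begins.
- hand_in(): hands the job in; it is judged then, once.
Trained networks look in the newest picture that a camera, given by its name, has taken for a name from the list of things; names that differ only in an ending like _2 or _b are one class to them, and where a whole thing is asked for, a point or a joint stands for the part that bears it (a point fixed in the world has none). Each returns a list of dicts, best first, with "p" (0 to 1); they miss things now and then, are a little off and sometimes report something else, mostly with a low value. They report only what shows in the picture. A call takes as long as a camera call. They do not tell look-alikes from the thing itself.
- recognise(camera, thing): "box" ([left, top, width, height] as shares, 0 to 1, of the picture: columns of its width, rows of its height, round what is visible of it).
- masks_of(camera, thing): "pixels" (420x560 bool, what is visible of it) and "box" ([left, top, width, height] as shares, 0 to 1, of the picture: columns of its width, rows of its height, round what is visible of it).
- spot_point(camera, thing): "centre" ([column, row] as shares, 0 to 1, of the picture: columns of its width, rows of its height: a listed point, or the origin of a listed thing).
The state is a dict: "time_s": time; "joint_positions": joint angles; "qd": joint speeds; "effort": joint torques, N m; "ee_pos": TCP position; "eef_rot": TCP orientation; "ft_force": force on the tool from outside, world axes, zero at the start; "torque": the same for the moment, N m; "gripper_width": finger opening in m; "grasp_force": force on a finger pad.
Only numpy, scipy, OpenCV 4.12 (cv2) and the standard library are available. Lean on these libraries where they do the work, as an engineer would, in place of code of your own. Each camera call takes 0.05 s, during which the arm holds its last target. There are 200 camera calls.

## Working session

There is one attempt and no reset: what is moved stays moved. The work goes in short steps, Python scripts to look and compute and a tool call to move; the robot and the scene stay as the last step left them, time stands still between calls to the robot, and variables do not carry over. Pictures are saved under pics/ and viewed, at most 14 in all, crops included, and the job is handed in when it is done.

Besides the shell and the picture viewer there is one more tool, called in YAML: its name, and indented under it one key for each argument. apply_moves: Moves the arm, as the interface text tells. Its arguments: {"type":"object","properties":{"rows":{"type":"array"},"newtons":{"type":"number"}},"required":["rows"]}

```bash
ls; mkdir -p pics; python3 - <<'E'
from cell import *
import cv2,numpy as np
s=observe();print({k:np.round(v,3).tolist() for k,v in s.items()})
for n in("scene","top"):
    c=camera(n);cv2.imwrite(f"pics/{n}0.png",c["pixels"][:,:,::-1]);print(n,c["K"].round(1).tolist(),c["cam_to_world"].round(3).tolist())
    for t in["case","tray_floor","tray_knob","pin_grip","rest","rest_seat","rod_grip","ring1_c","ring2_c","ring3_c","caddy","cup1","cup2"]:
        for d in spot_point(n,t)[:5]:
            u,v=d["centre"];u*=560;v*=420
            ui,vi=min(int(u),559),min(int(v),419)
            z=float(c["range_z"][vi,ui]);K=c["K"]
            P=c["cam_to_world"]@np.array([(u-K[0,2])/K[0,0]*z,(v-K[1,2])/K[1,1]*z,z,1])
            print(n,t,round(d["p"],2),round(u),round(v),P[:3].round(3).tolist())
E
```

```text
pics
{'time_s': 0.0, 'joint_positions': [1.167, 0.053, 1.614, 0.0, 1.476, -0.119], 'qd': [-0.002, 0.0, -0.001, -0.003, 0.0, -0.001], 'effort': [0.001, -39.37, -37.017, -0.0, 0.007, 0.0], 'ee_pos': [0.175, 0.599, 0.23], 'eef_rot': [-0.446, -3.109, 0.003], 'ft_force': [0.121, 0.305, -0.065], 'torque': [0.016, -0.007, -0.027], 'grasp_force': 0.0, 'gripper_width': 0.085}
scene [[449.1, 0.0, 275.3], [0.0, 449.1, 201.7], [0.0, 0.0, 1.0]] [[0.444, 0.583, -0.681, 1.416], [0.896, -0.277, 0.347, -0.349], [0.014, -0.764, -0.645, 0.876], [0.0, 0.0, 0.0, 1.0]]
scene tray_knob 0.65 162 262 [0.661, -0.262, 0.081]
scene pin_grip 0.51 275 216 [0.674, 0.03, 0.125]
scene rest 0.63 100 249 [0.475, -0.387, 0.008]
scene rest_seat 0.59 96 237 [0.482, -0.386, 0.059]
scene rest_seat 0.16 277 219 [0.685, 0.029, 0.123]
scene rod_grip 0.61 97 236 [0.48, -0.383, 0.057]
scene ring1_c 0.86 357 163 [0.473, 0.426, 0.038]
scene ring2_c 0.95 363 184 [0.576, 0.375, 0.043]
scene ring2_c 0.7 323 190 [0.552, 0.25, 0.043]
scene ring2_c 0.64 322 154 [0.379, 0.349, 0.039]
scene ring2_c 0.62 409 170 [0.586, 0.544, 0.049]
scen
[... 579 characters left out ...]
0.03, 0.123]
top pin_grip 0.52 251 158 [0.736, 0.173, 0.091]
top rest 0.8 427 241 [0.465, -0.387, 0.012]
top rest_seat 0.59 436 238 [0.468, -0.399, 0.056]
top rod_grip 0.59 431 240 [0.462, -0.384, 0.056]
top ring1_c 0.84 172 252 [0.449, 0.431, 0.051]
top ring1_c 0.23 297 172 [0.678, 0.031, 0.12]
top ring2_c 0.86 133 214 [0.575, 0.561, 0.052]
top ring2_c 0.73 183 215 [0.567, 0.398, 0.054]
top ring2_c 0.7 200 284 [0.348, 0.342, 0.056]
top ring2_c 0.59 227 225 [0.532, 0.258, 0.051]
top caddy 0.82 251 158 [0.735, 0.173, 0.105]
top cup1 0.73 207 180 [0.692, 0.331, 0.012]
top cup1 0.69 181 178 [0.7, 0.416, 0.017]
top cup2 0.73 207 180 [0.692, 0.331, 0.012]
top cup2 0.69 181 178 [0.7, 0.416, 0.017]
```

```bash
python3 - <<'E'
import cv2
for n in("scene","top"):
    cv2.imwrite(f"pics/{n}0b.png",cv2.resize(cv2.imread(f"pics/{n}0.png"),(800,600),interpolation=cv2.INTER_CUBIC))
E
```

```text
(no output)
```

View pics/scene0b.png

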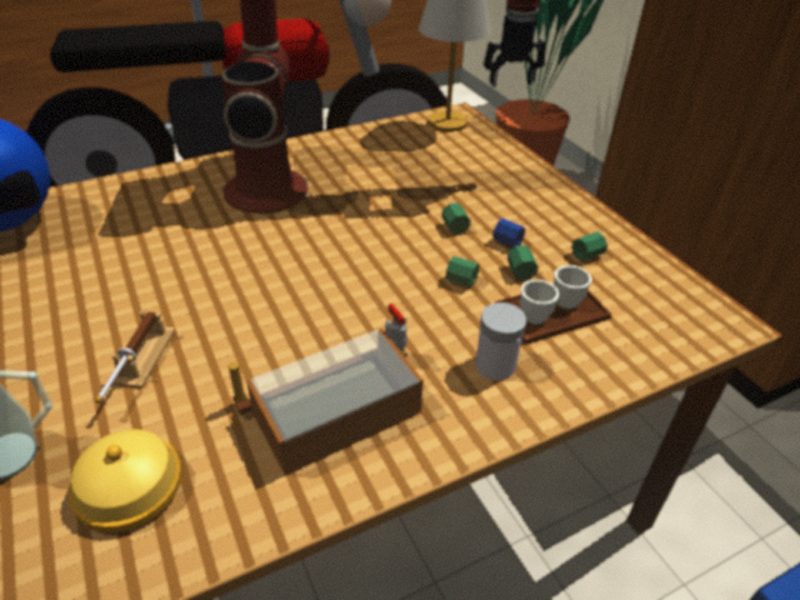

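View pics/top0b.png

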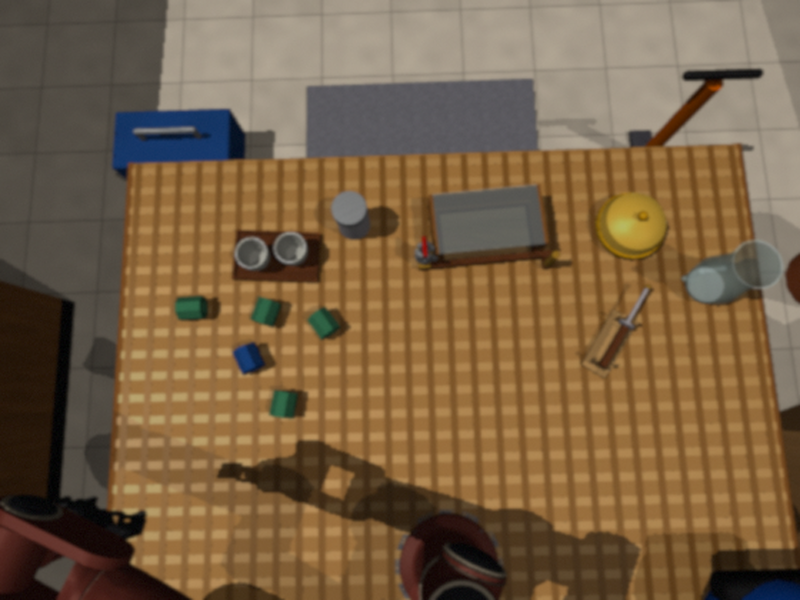

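Green candidates (top, 800x600): (191,308), (266,312), (323,323), (284,404). The one farthest to the robot's right (smallest y, ≈0.25) is (323,323). Blue is at (248,358). No red ring shows. I'll confirm with an enlarged crop while fitting poses.

```bash
cat > h.py <<'E'
from cell import *
import numpy as np,cv2
from scipy.optimize import least_squares
from scipy.spatial.transform import Rotation as R
def cloud(n):
    c=camera(n);z=c["range_z"].astype(float);K=c["K"];v,u=np.mgrid[:420,:560]
    P=np.stack([(u-K[0,2])/K[0,0]*z,(v-K[1,2])/K[1,1]*z,z],-1)@c["cam_to_world"][:3,:3].T+c["cam_to_world"][:3,3]
    P[z<=0]=np.nan
    return P,cv2.cvtColor(c["pixels"],cv2.COLOR_RGB2HSV),c["pixels"]
def colour(hsv,name):
    h,s,v=[hsv[...,i].astype(int) for i in range(3)]
    ok=(s>90)&(v>35)
    return ok&{"green":(h>55)&(h<95),"blue":(h>100)&(h<130),"red":((h<6)|(h>173))&(s>170)}[name]
def near(P,xy,r): return np.hypot(P[...,0]-xy[0],P[...,1]-xy[1])<r
def fitring(pts,z0=0.0):
    a=np.arange(8)*np.pi/4
    def f(p):
        d=pts[:,:2]-p[:2];u=d@[np.cos(p[2]),np.sin(p[2])];v=d@[-np.sin(p[2]),np.cos(p[2])];z=pts[:,2]-z0-.026
        return np.maximum(abs(u)-.028,(v[:,None]*np.cos(a)+z[:,None]*np.sin(a)).max(1)-.026)
    best=min((least_squares(f,[*pts[:,:2].mean(0),t],loss="soft_l1",f_scale=.002,x_scale=[.01,.01,.2]) for t in np.arange(0,3.1,.39)),key=lambda r:r.cost)
    p=best.x;p[2]=(p[2]+np.pi/2)%np.pi-np.pi/2
    return p,np.median(abs(f(p)))
def down(tipyaw): # tool down, tool x axis along world yaw
    x=np.array([np.cos(tipyaw),np.sin(tipyaw),0]);z=np.array([0,0,-1.]);return R.from_matrix(np.stack([x,np.cross(z,x),z],1))
def rows(pos,rot,n,start=None):
    """n equal rows from the present (or start) pose to pos,rot"""
    if start is None:
        s=observe();p0,r0=np.array(s["ee_pos"]),R.from_rotvec(s["eef_rot"])
    else:p0,r0=start
    w=(r0.inv()*rot).as_rotvec()/n;p=r0.inv().apply(np.array(pos)-p0)
    S=sum((R.from_rotvec(w*k).as_matrix() for k in range(n)),np.zeros((3,3)))
    print(f"{n} rows d",np.linalg.solve(S,p).round(4).tolist(),"a",w.round(4).tolist());return np.array(pos),rot
def st():
    s=observe();print("t",round(s["time_s"],2),"p",np.round(s["ee_pos"],4).tolist(),"\nR",R.from_rotvec(s["eef_rot"]).as_matrix().round(3).tolist(),"F",np.round(s["ft_force"],1).tolist(),"w",round(s["gripper_width"],4),"q",np.round(s["joint_positions"],2).tolist())
E
python3 - <<'E'
from h import *
T=cloud("top");S=cloud("scene")
big=lambda im,y0,x0:cv2.resize(im[y0:y0+105,x0:x0+140],(400,300),interpolation=cv2.INTER_CUBIC)[:,:,::-1]
cv2.imwrite("pics/crop1.png",np.vstack([np.hstack([big(T[2],190,120),big(S[2],130,280)]),np.hstack([big(T[2],110,270),big(T[2],190,370)])]))
for nm,col,xy in[("ring1","blue",(.46,.43)),("ring2","green",(.545,.255)),("g2","green",(.57,.39)),("g3","green",(.36,.345)),("g4","green",(.58,.55))]:
    for lab,L in(("t",[T]),("s",[S]),("ts",[T,S])):
        pts=np.vstack([C[0][colour(C[1],col)&near(C[0],xy,.055)] for C in L])
        p,m=fitring(pts);print(nm,lab,len(pts),p.round(4),round(m,4))
for C,l in((T,"t"),(S,"s")):
    m=colour(C[1],"red")&near(C[0],(.68,.03),.05)&(C[0][...,2]>.1)
    q=C[0][m];_,_,V=np.linalg.svd(q[:,:2]-q[:,:2].mean(0));print("pin",l,len(q),q.mean(0).round(4),q.min(0).round(3),q.max(0).round(3),V[0].round(3))
    m=near(C[0],(.66,-.26),.03)&(C[0][...,2]>.085);q=C[0][m];print("knob",l,len(q),q.mean(0).round(4),q.min(0).round(3),q.max(0).round(3))
    m=near(C[0],(.73,-.11),.19)&(C[0][...,2]>.08)&(C[0][...,2]<.092);q=C[0][m]
    q=q[(q[:,1]<0.02)&(q[:,1]>-.26)]
    print("case",l,len(q),cv2.minAreaRect((q[:,:2]*1000).astype(np.float32)))
    m=near(C[0],(.47,-.39),.15)&(C[0][...,2]>.035);q=C[0][m];mu=q[:,:2].mean(0);_,_,V=np.linalg.svd(q[:,:2]-mu);d=V[0];a=(q[:,:2]-mu)@d
    print("rod",l,len(q),mu.round(4),d.round(3),np.sort(a)[[0,5,-6,-1]].round(3),"zmax",q[:,2].max().round(3))
    for k in np.arange(-.13,.13,.01):
        b=q[(a>=k)&(a<k+.01)];
        if len(b):print("  ",round(k,2),len(b),(b[:,:2]-mu).mean(0).round(4),b[:,2].max().round(3))
E
```

```text
ring1 t 275 [0.4572 0.4336 0.4205] 0.0013
ring1 s 208 [0.4544 0.4338 0.4617] 0.0018
ring1 ts 483 [0.4559 0.4338 0.4408] 0.0015
ring2 t 232 [0.532  0.2632 0.6168] 0.0015
ring2 s 163 [0.5306 0.2637 0.5739] 0.0013
ring2 ts 395 [0.5315 0.2636 0.5953] 0.0014
g2 t 233 [ 0.5565  0.3977 -0.3232] 0.0012
g2 s 160 [ 0.5638  0.3964 -0.3194] 0.0012
g2 ts 393 [ 0.5644  0.3954 -0.3215] 0.0013
g3 t 245 [ 0.3482  0.3535 -0.1759] 0.0015
g3 s 105 [ 0.3547  0.3539 -0.2349] 0.001
g3 ts 350 [ 0.3568  0.3523 -0.1892] 0.0014
g4 t 259 [ 0.5757  0.57   -1.5205] 0.0019
g4 s 166 [ 0.5756  0.5695 -1.527 ] 0.0015
g4 ts 425 [ 0.5757  0.5699 -1.5245] 0.0017
pin t 33 [0.6755 0.0305 0.1252] [0.655 0.027 0.121] [0.696 0.034 0.129] [-0.999 -0.037]
knob t 32 [ 0.6558 -0.2552  0.0977] [ 0.648 -0.263  0.088] [ 0.664 -0.248  0.103]
case t 3330 ((743.2482299804688, -120.12840270996094), (273.445556640625, 173.65478515625), 87.2219009399414)
rod t 389 [ 0.4848 -0.3976] [-0.826  0.563] [-0.129 -0.127  0.082  0.083] zmax 0.07
   -0.13 12 [ 0.104  -0.0709] 0.057
   -0.12 9 [ 0.0947 -0.0648] 0.056
   -0.11 7 [ 0.0858 -0.0595] 0.
[... 1144 characters left out ...]
 -0.07 22 [-0.0529  0.0375] 0.061
   -0.06 24 [-0.0459  0.0313] 0.06
   -0.05 24 [-0.0372  0.0261] 0.061
   -0.04 28 [-0.0285  0.0201] 0.061
   -0.03 25 [-0.02    0.0145] 0.06
   -0.02 24 [-0.0121  0.0084] 0.06
   -0.01 26 [-0.0037  0.0031] 0.061
   -0.0 17 [ 0.0037 -0.0018] 0.061
   0.01 65 [ 0.014  -0.0101] 0.069
   0.02 49 [ 0.0212 -0.0153] 0.066
   0.03 78 [ 0.0266 -0.0191] 0.062
   0.04 12 [ 0.0363 -0.0267] 0.056
   0.05 12 [ 0.0447 -0.032 ] 0.055
   0.06 11 [ 0.0533 -0.0374] 0.056
   0.07 12 [ 0.0619 -0.0426] 0.056
   0.08 13 [ 0.0682 -0.0485] 0.056
   0.09 14 [ 0.0779 -0.0537] 0.056
   0.1 14 [ 0.0869 -0.06  ] 0.057
   0.11 14 [ 0.0953 -0.0657] 0.058
   0.12 13 [ 0.0999 -0.0682] 0.058
```

View pics/crop1.png

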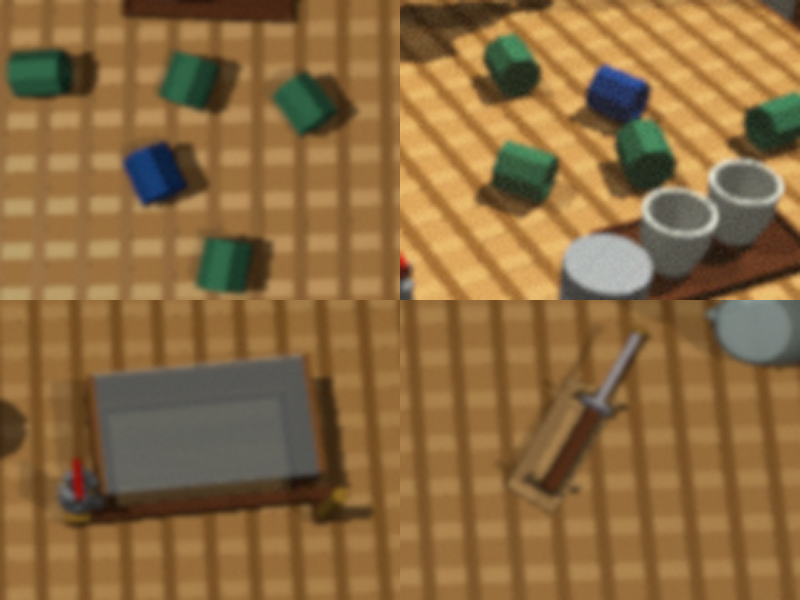

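The crop confirms it: ring2 is the green one at crop (305,103), nearest the caddy's right. The blue ring is at (155,173), the red T bar at (78,480), and the rod in its rest at (590,420). Next I'll refine the case yaw and plan the approach to the pin.

```bash
python3 - <<'E'
from h import *
for n in("top","scene"):
    P,h,_=cloud(n);m=near(P,(.745,-.12),.19)&(P[...,2]>.078)&(P[...,2]<.094);q=P[m];q=q[(q[:,1]<0.012)&(q[:,1]>-.255)]
    for nm,ax,lo,hi,st_ in(("front/back",1,-.23,-.01,.01),("left/right",0,.69,.8,.01)):
        o=1-ax;B=[(k+st_/2,*np.percentile(q[(q[:,ax]>=k)&(q[:,ax]<k+st_)][:,o],[2,98])) for k in np.arange(lo,hi,st_)]
        B=np.array(B);c0=.5*(lo+hi)
        for j in(1,2):print(n,nm,np.polyfit(B[:,0]-c0,B[:,j],1).round(4))
    a=masks_of(n,"case");b=masks_of(n,"ring3_c");print([(round(d["p"],2),d["pixels"].sum()) for d in a[:2]],[(round(d["p"],2),d["box"]) for d in b[:3]])
p=rows((.6795,.03,.231),R.from_rotvec(observe()["eef_rot"]),16)
p=rows((.6795,.03,.231),down(.045),19,p)
p=rows((.6795,.03,.104),down(.045),6,p)
E
```

```text
top front/back [-0.0679  0.6801]
top front/back [-0.0679  0.8149]
top left/right [ 0.0732 -0.2369]
top left/right [0.0368 0.0048]
[(0.68, np.int64(4615))] []
scene front/back [-0.0643  0.6833]
scene front/back [-0.0695  0.8199]
scene left/right [ 0.0609 -0.2372]
scene left/right [0.0314 0.005 ]
[] []
16 rows d [-0.0402, -0.0253, 0.0] a [0.0, 0.0, 0.0]
19 rows d [0.0, -0.0, 0.0] a [-0.0, -0.0, 0.148]
6 rows d [0.0, 0.0, 0.0212] a [0.0, 0.0, 0.0]
```

apply_moves:
  rows:
    - {"dx": -0.0402, "dy": -0.0253, "gripper": 0.5}
    - {"dx": -0.0402, "dy": -0.0253}
    - {"dx": -0.0402, "dy": -0.0253}
    - {"dx": -0.0402, "dy": -0.0253}
    - {"dx": -0.0402, "dy": -0.0253}
    - {"dx": -0.0402, "dy": -0.0253}
    - {"dx": -0.0402, "dy": -0.0253}
    - {"dx": -0.0402, "dy": -0.0253}
    - {"dx": -0.0402, "dy": -0.0253}
    - {"dx": -0.0402, "dy": -0.0253}
    - {"dx": -0.0402, "dy": -0.0253}
    - {"dx": -0.0402, "dy": -0.0253}
    - {"dx": -0.0402, "dy": -0.0253}
    - {"dx": -0.0402, "dy": -0.0253}
    - {"dx": -0.0402, "dy": -0.0253}
    - {"dx": -0.0402, "dy": -0.0253}

```text
validation failed for argument at $.ro...
```

apply_moves:
  rows:
    - {"az": 0.1469}
    - {"az": 0.1469}
    - {"az": 0.1469}
    - {"az": 0.1469}
    - {"az": 0.1469}
    - {"az": 0.1469}
    - {"az": 0.1469}
    - {"az": 0.1469}
    - {"az": 0.1469}
    - {"az": 0.1469}
    - {"az": 0.1469}
    - {"az": 0.1469}
    - {"az": 0.1469}
    - {"az": 0.1469}
    - {"az": 0.1469}
    - {"az": 0.1469}
    - {"az": 0.1469}
    - {"az": 0.1469}
    - {"az": 0.1469}

```text
validation failed for argument at $.ro...
```

```bash
python3 - <<'E'
from h import *
st();p=rows((.6797,.0298,.16),down(.067),4);rows((.6797,.0298,.104),down(.067),4,p)
E
```

```text
t 1.8 p [0.1756, 0.5998, 0.2313] 
R [[-0.96, 0.281, 0.0], [0.281, 0.96, 0.0], [0.0, 0.0, -1.0]] F [-0.5, 0.2, 0.4] w 0.0852 q [1.17, 0.05, 1.61, 0.0, 1.48, -0.12]
4 rows d [-0.2337, 0.123, 0.0178] a [-0.0, -0.0, 0.6974]
4 rows d [0.0, 0.0, 0.014] a [0.0, 0.0, 0.0]
```

apply_moves:
  rows:
    - {"dx": -0.0402, "dy": -0.0253, "dz": 0, "ax": 0, "ay": 0, "az": 0, "gripper": 0.5}
    - {"dx": -0.0402, "dy": -0.0253, "dz": 0, "ax": 0, "ay": 0, "az": 0, "gripper": 0.5}
    - {"dx": -0.0402, "dy": -0.0253, "dz": 0, "ax": 0, "ay": 0, "az": 0, "gripper": 0.5}
    - {"dx": -0.0402, "dy": -0.0253, "dz": 0, "ax": 0, "ay": 0, "az": 0, "gripper": 0.5}
    - {"dx": -0.0402, "dy": -0.0253, "dz": 0, "ax": 0, "ay": 0, "az": 0, "gripper": 0.5}
    - {"dx": -0.0402, "dy": -0.0253, "dz": 0, "ax": 0, "ay": 0, "az": 0, "gripper": 0.5}
    - {"dx": -0.0402, "dy": -0.0253, "dz": 0, "ax": 0, "ay": 0, "az": 0, "gripper": 0.5}
    - {"dx": -0.0402, "dy": -0.0253, "dz": 0, "ax": 0, "ay": 0, "az": 0, "gripper": 0.5}
    - {"dx": -0.0402, "dy": -0.0253, "dz": 0, "ax": 0, "ay": 0, "az": 0, "gripper": 0.5}
    - {"dx": -0.0402, "dy": -0.0253, "dz": 0, "ax": 0, "ay": 0, "az": 0, "gripper": 0.5}
    - {"dx": -0.0402, "dy": -0.0253, "dz": 0, "ax": 0, "ay": 0, "az": 0, "gripper": 0.5}
    - {"dx": -0.0402, "dy": -0.0253, "dz": 0, "ax": 0, "ay": 0, "az": 0, "gripper": 0.5}
    - {"dx": -0.0402, "dy": -0.0253, "dz": 0, "ax": 0, "ay": 0, "az": 0, "gripper": 0.5}
    - {"dx": -0.0402, "dy": -0.0253, "dz": 0, "ax": 0, "ay": 0, "az": 0, "gripper": 0.5}
    - {"dx": -0.0402, "dy": -0.0253, "dz": 0, "ax": 0, "ay": 0, "az": 0, "gripper": 0.5}
    - {"dx": -0.0402, "dy": -0.0253, "dz": 0, "ax": 0, "ay": 0, "az": 0, "gripper": 0.5}

```text
time_s: 3.4
ee_pos: [0.6803, 0.0289, 0.2313]
eef_rot: [0.446, 3.11, 0.0]
ft_force: [0.9, -0.2, 0.3]
gripper_width: 0.0426
grasp_force: 0.0
```

apply_moves:
  rows:
    - {"dx": 0, "dy": 0, "dz": 0, "ax": 0, "ay": 0, "az": 0.1469, "gripper": 0.5}
    - {"dx": 0, "dy": 0, "dz": 0, "ax": 0, "ay": 0, "az": 0.1469, "gripper": 0.5}
    - {"dx": 0, "dy": 0, "dz": 0, "ax": 0, "ay": 0, "az": 0.1469, "gripper": 0.5}
    - {"dx": 0, "dy": 0, "dz": 0, "ax": 0, "ay": 0, "az": 0.1469, "gripper": 0.5}
    - {"dx": 0, "dy": 0, "dz": 0, "ax": 0, "ay": 0, "az": 0.1469, "gripper": 0.5}
    - {"dx": 0, "dy": 0, "dz": 0, "ax": 0, "ay": 0, "az": 0.1469, "gripper": 0.5}
    - {"dx": 0, "dy": 0, "dz": 0, "ax": 0, "ay": 0, "az": 0.1469, "gripper": 0.5}
    - {"dx": 0, "dy": 0, "dz": 0, "ax": 0, "ay": 0, "az": 0.1469, "gripper": 0.5}
    - {"dx": 0, "dy": 0, "dz": 0, "ax": 0, "ay": 0, "az": 0.1469, "gripper": 0.5}
    - {"dx": 0, "dy": 0, "dz": 0, "ax": 0, "ay": 0, "az": 0.1469, "gripper": 0.5}
    - {"dx": 0, "dy": 0, "dz": 0, "ax": 0, "ay": 0, "az": 0.1469, "gripper": 0.5}
    - {"dx": 0, "dy": 0, "dz": 0, "ax": 0, "ay": 0, "az": 0.1469, "gripper": 0.5}
    - {"dx": 0, "dy": 0, "dz": 0, "ax": 0, "ay": 0, "az": 0.1469, "gripper": 0.5}
    - {"dx": 0, "dy": 0, "dz": 0, "ax": 0, "ay": 0, "az": 0.1469, "gripper": 0.5}
    - {"dx": 0, "dy": 0, "dz": 0, "ax": 0, "ay": 0, "az": 0.1469, "gripper": 0.5}
    - {"dx": 0, "dy": 0, "dz": 0, "ax": 0, "ay": 0, "az": 0.1469, "gripper": 0.5}
    - {"dx": 0, "dy": 0, "dz": 0, "ax": 0, "ay": 0, "az": 0.1469, "gripper": 0.5}
    - {"dx": 0, "dy": 0, "dz": 0, "ax": 0, "ay": 0, "az": 0.1469, "gripper": 0.5}
    - {"dx": 0, "dy": 0, "dz": 0, "ax": 0, "ay": 0, "az": 0.1469, "gripper": 0.5}

```text
time_s: 5.3
ee_pos: [0.6792, 0.0306, 0.2313]
eef_rot: [3.14, 0.094, -0.0]
ft_force: [-0.0, 0.1, -0.5]
gripper_width: 0.0428
grasp_force: 0.0
```

```bash
python3 - <<'E'
from h import *
st();p=rows((.6797,.0298,.16),down(.067),4);rows((.6797,.0298,.104),down(.067),4,p)
E
```

```text
t 5.3 p [0.6792, 0.0306, 0.2313] 
R [[0.998, 0.06, -0.0], [0.06, -0.998, -0.0], [-0.0, 0.0, -1.0]] F [-0.0, 0.1, -0.5] w 0.0428 q [-0.06, 0.18, 1.48, -0.0, 1.49, 1.45]
4 rows d [0.0001, 0.0002, 0.0178] a [0.0, 0.0, -0.0018]
4 rows d [0.0, 0.0, 0.014] a [0.0, 0.0, 0.0]
```

apply_moves:
  newtons: 60
  rows:
    - {"dx": 0, "dy": 0, "dz": 0.03, "ax": 0, "ay": 0, "az": 0, "gripper": 0.5}
    - {"dx": 0, "dy": 0, "dz": 0.03, "ax": 0, "ay": 0, "az": 0, "gripper": 0.5}
    - {"dx": 0, "dy": 0, "dz": 0.03, "ax": 0, "ay": 0, "az": 0, "gripper": 0.5}
    - {"dx": 0, "dy": 0, "dz": 0.02, "ax": 0, "ay": 0, "az": 0, "gripper": 0.5}
    - {"dx": 0, "dy": 0, "dz": 0.017, "ax": 0, "ay": 0, "az": 0, "gripper": 0.5}
    - {"dx": 0, "dy": 0, "dz": 0, "ax": 0, "ay": 0, "az": 0, "gripper": 0.5}
    - {"dx": 0, "dy": 0, "dz": 0, "ax": 0, "ay": 0, "az": 0, "gripper": 0}
    - {"dx": 0, "dy": 0, "dz": 0, "ax": 0, "ay": 0, "az": 0, "gripper": 0}
    - {"dx": 0, "dy": 0, "dz": 0, "ax": 0, "ay": 0, "az": 0, "gripper": 0}
    - {"dx": 0, "dy": 0, "dz": 0, "ax": 0, "ay": 0, "az": 0, "gripper": 0}
    - {"dx": 0, "dy": 0, "dz": 0, "ax": 0, "ay": 0, "az": 0, "gripper": 0}

```text
time_s: 6.4
ee_pos: [0.6803, 0.0323, 0.1066]
eef_rot: [-3.137, -0.104, -0.005]
ft_force: [-0.3, 4.5, 1.3]
gripper_width: 0.0087
grasp_force: 59.7
```

apply_moves:
  newtons: 80
  rows:
    - {"dx": 0, "dy": 0, "dz": 0, "ax": 0, "ay": 0, "az": 0, "gripper": 0}
    - {"dx": 0, "dy": 0, "dz": -0.006, "ax": 0, "ay": 0, "az": 0, "gripper": 0}
    - {"dx": 0, "dy": 0, "dz": -0.006, "ax": 0, "ay": 0, "az": 0, "gripper": 0}
    - {"dx": 0, "dy": 0, "dz": -0.006, "ax": 0, "ay": 0, "az": 0, "gripper": 0}
    - {"dx": 0, "dy": 0, "dz": -0.006, "ax": 0, "ay": 0, "az": 0, "gripper": 0}
    - {"dx": 0, "dy": 0, "dz": -0.003, "ax": 0, "ay": 0, "az": 0, "gripper": 0}
    - {"dx": 0, "dy": 0, "dz": 0, "ax": 0, "ay": 0, "az": 0, "gripper": 0}

```text
time_s: 7.1
ee_pos: [0.6799, 0.0322, 0.1312]
eef_rot: [-3.137, -0.104, -0.004]
ft_force: [5.0, 4.9, -7.4]
gripper_width: 0.0082
grasp_force: 81.3
```

```bash
python3 - <<'E'
from h import *
st()
E
```

```text
t 7.1 p [0.6799, 0.0322, 0.1312] 
R [[0.998, 0.066, 0.003], [0.066, -0.998, 0.003], [0.003, -0.003, -1.0]] F [5.0, 4.9, -7.4] w 0.0082 q [-0.06, 0.25, 1.56, 0.0, 1.32, 1.44]
```

apply_moves:
  newtons: 80
  rows:
    - {"dx": 0, "dy": 0, "dz": -0.002, "ax": 0, "ay": 0, "az": 0, "gripper": 0}
    - {"dx": 0, "dy": 0, "dz": 0, "ax": 0, "ay": 0, "az": -0.12, "gripper": 0}
    - {"dx": 0, "dy": 0, "dz": 0, "ax": 0, "ay": 0, "az": -0.12, "gripper": 0}
    - {"dx": 0, "dy": 0, "dz": 0, "ax": 0, "ay": 0, "az": -0.12, "gripper": 0}
    - {"dx": 0, "dy": 0, "dz": 0, "ax": 0, "ay": 0, "az": -0.12, "gripper": 0}
    - {"dx": 0, "dy": 0, "dz": 0, "ax": 0, "ay": 0, "az": -0.12, "gripper": 0}
    - {"dx": 0, "dy": 0, "dz": 0, "ax": 0, "ay": 0, "az": -0.12, "gripper": 0}
    - {"dx": 0, "dy": 0, "dz": 0, "ax": 0, "ay": 0, "az": -0.12, "gripper": 0}
    - {"dx": 0, "dy": 0, "dz": 0, "ax": 0, "ay": 0, "az": -0.12, "gripper": 0}
    - {"dx": 0, "dy": 0, "dz": 0, "ax": 0, "ay": 0, "az": -0.12, "gripper": 0}
    - {"dx": 0, "dy": 0, "dz": 0, "ax": 0, "ay": 0, "az": -0.12, "gripper": 0}
    - {"dx": 0, "dy": 0, "dz": 0, "ax": 0, "ay": 0, "az": 0, "gripper": 0}

```text
time_s: 8.3
ee_pos: [0.6792, 0.0332, 0.1322]
eef_rot: [-2.528, -1.859, -0.006]
ft_force: [3.0, 7.1, -8.3]
gripper_width: 0.0078
grasp_force: 81.2
```

```bash
python3 - <<'E'
from h import *
st();print(observe()["torque"])
P,h,_=cloud("scene");q=P[colour(h,"red")&near(P,(.68,.03),.05)&(P[...,2]>.1)]
if len(q):
    V=np.linalg.svd(q[:,:2]-q[:,:2].mean(0))[2][0];print(len(q),q.mean(0),q.min(0),q.max(0),np.arctan2(V[1],V[0]))
E
```

```text
t 8.3 p [0.6792, 0.0332, 0.1322] 
R [[0.298, 0.955, 0.001], [0.955, -0.298, 0.005], [0.005, -0.001, -1.0]] F [3.0, 7.1, -8.3] w 0.0078 q [-0.06, 0.25, 1.56, 0.0, 1.33, 0.24]
[ 1.18545915 -0.73673747  0.01940569]
30 [0.69055636 0.02214462 0.33121613] [ 0.65616878 -0.00776492  0.14001844] [0.71824433 0.07233532 0.45553089] -1.1175643612627664
```

apply_moves:
  newtons: 60
  rows:
    - {"dx": 0, "dy": 0, "dz": 0.004, "ax": 0, "ay": 0, "az": 0, "gripper": 0}
    - {"dx": 0, "dy": 0, "dz": 0.004, "ax": 0, "ay": 0, "az": 0, "gripper": 0}
    - {"dx": 0, "dy": 0, "dz": 0.002, "ax": 0, "ay": 0, "az": 0, "gripper": 0}
    - {"dx": 0, "dy": 0, "dz": 0, "ax": 0, "ay": 0, "az": 0, "gripper": 0}

```text
time_s: 8.75
ee_pos: [0.6793, 0.0332, 0.123]
eef_rot: [-2.53, -1.857, -0.006]
ft_force: [1.0, 6.1, -5.8]
gripper_width: 0.0081
grasp_force: 81.8
```

apply_moves:
  newtons: 60
  rows:
    - {"dx": 0, "dy": 0, "dz": 0, "ax": 0, "ay": 0, "az": 0, "gripper": 0.5}
    - {"dx": 0, "dy": 0, "dz": 0, "ax": 0, "ay": 0, "az": 0, "gripper": 0.5}
    - {"dx": 0, "dy": 0, "dz": 0, "ax": 0, "ay": 0, "az": 0, "gripper": 0.5}
    - {"dx": 0, "dy": 0, "dz": -0.03, "ax": 0, "ay": 0, "az": 0, "gripper": 0.5}
    - {"dx": 0, "dy": 0, "dz": -0.03, "ax": 0, "ay": 0, "az": 0, "gripper": 0.5}
    - {"dx": 0, "dy": 0, "dz": -0.03, "ax": 0, "ay": 0, "az": 0, "gripper": 0.5}

```text
time_s: 9.35
ee_pos: [0.6792, 0.0301, 0.2149]
eef_rot: [2.533, 1.857, 0.0]
ft_force: [-0.1, -0.1, -0.2]
gripper_width: 0.0424
grasp_force: 0.0
```

```bash
python3 - <<'E'
from h import *
st()
for n in("scene","top"):
    P,h,im=cloud(n);q=P[colour(h,"red")&near(P,(.68,.03),.05)&(P[...,2]>.1)&(P[...,2]<.16)]
    if len(q):
        V=np.linalg.svd(q[:,:2]-q[:,:2].mean(0))[2][0];print(n,len(q),q.mean(0),q.min(0),q.max(0),np.arctan2(V[1],V[0]))
# pull: knob at avg
p=rows((.659,-.2555,.231),down(1.268),8)
p=rows((.659,-.2555,.12),down(.067),8,p)
E
```

```text
t 9.35 p [0.6792, 0.0301, 0.2149] 
R [[0.301, 0.954, 0.001], [0.954, -0.301, -0.0], [-0.0, 0.001, -1.0]] F [-0.1, -0.1, -0.2] w 0.0424 q [-0.06, 0.19, 1.49, -0.0, 1.46, 0.24]
scene 54 [0.68233929 0.0288057  0.1398531 ] [0.67133878 0.01118976 0.13026779] [0.68922732 0.04968236 0.14457416] -1.8654081844111534
8 rows d [-0.0349, 0.0079, -0.0013] a [0.0014, -0.0003, -0.0003]
8 rows d [0.0, 0.0, 0.0139] a [0.0, 0.0, 0.1501]
```

apply_moves:
  newtons: 60
  rows:
    - {"dx": -0.0349, "dy": 0.0079, "dz": 0, "ax": 0, "ay": 0, "az": 0, "gripper": 0.5}
    - {"dx": -0.0349, "dy": 0.0079, "dz": 0, "ax": 0, "ay": 0, "az": 0, "gripper": 0.5}
    - {"dx": -0.0349, "dy": 0.0079, "dz": 0, "ax": 0, "ay": 0, "az": 0, "gripper": 0.5}
    - {"dx": -0.0349, "dy": 0.0079, "dz": 0, "ax": 0, "ay": 0, "az": 0, "gripper": 0.5}
    - {"dx": -0.0349, "dy": 0.0079, "dz": 0, "ax": 0, "ay": 0, "az": 0, "gripper": 0.5}
    - {"dx": -0.0349, "dy": 0.0079, "dz": 0, "ax": 0, "ay": 0, "az": 0, "gripper": 0.5}
    - {"dx": -0.0349, "dy": 0.0079, "dz": 0, "ax": 0, "ay": 0, "az": 0, "gripper": 0.5}
    - {"dx": -0.0349, "dy": 0.0079, "dz": 0, "ax": 0, "ay": 0, "az": 0, "gripper": 0.5}
    - {"dx": 0, "dy": 0, "dz": 0.01, "ax": 0, "ay": 0, "az": 0.15, "gripper": 0.5}
    - {"dx": 0, "dy": 0, "dz": 0.01, "ax": 0, "ay": 0, "az": 0.15, "gripper": 0.5}
    - {"dx": 0, "dy": 0, "dz": 0.01, "ax": 0, "ay": 0, "az": 0.15, "gripper": 0.5}
    - {"dx": 0, "dy": 0, "dz": 0.01, "ax": 0, "ay": 0, "az": 0.15, "gripper": 0.5}
    - {"dx": 0, "dy": 0, "dz": 0.01, "ax": 0, "ay": 0, "az": 0.15, "gripper": 0.5}
    - {"dx": 0, "dy": 0, "dz": 0.01, "ax": 0, "ay": 0, "az": 0.15, "gripper": 0.5}
    - {"dx": 0, "dy": 0, "dz": 0.01, "ax": 0, "ay": 0, "az": 0.15, "gripper": 0.5}
    - {"dx": 0, "dy": 0, "dz": 0.01, "ax": 0, "ay": 0, "az": 0.15, "gripper": 0.5}
    - {"dx": 0, "dy": 0, "dz": 0, "ax": 0, "ay": 0, "az": 0, "gripper": 0.5}

```text
time_s: 11.15
ee_pos: [0.6541, -0.2543, 0.1306]
eef_rot: [-3.138, -0.103, 0.006]
ft_force: [-0.2, -0.3, -1.2]
gripper_width: 0.0425
grasp_force: 0.0
```

```bash
python3 - <<'E'
from h import *
st();rows((.659,-.2555,.066),down(.067),3)
E
```

```text
t 11.15 p [0.6541, -0.2543, 0.1306] 
R [[0.998, 0.066, -0.004], [0.066, -0.998, 0.002], [-0.004, -0.002, -1.0]] F [-0.2, -0.3, -1.2] w 0.0425 q [-0.48, 0.3, 1.5, -0.0, 1.34, 1.03]
3 rows d [0.0016, 0.0005, 0.0215] a [-0.0006, 0.0012, -0.0004]
```

apply_moves:
  newtons: 50
  rows:
    - {"dx": 0.0016, "dy": 0.0005, "dz": 0.0215, "ax": 0, "ay": 0, "az": 0, "gripper": 0.5}
    - {"dx": 0.0016, "dy": 0.0005, "dz": 0.0215, "ax": 0, "ay": 0, "az": 0, "gripper": 0.5}
    - {"dx": 0.0016, "dy": 0.0005, "dz": 0.0215, "ax": 0, "ay": 0, "az": 0, "gripper": 0.5}
    - {"dx": 0, "dy": 0, "dz": 0, "ax": 0, "ay": 0, "az": 0, "gripper": 0.5}
    - {"dx": 0, "dy": 0, "dz": 0, "ax": 0, "ay": 0, "az": 0, "gripper": 0}
    - {"dx": 0, "dy": 0, "dz": 0, "ax": 0, "ay": 0, "az": 0, "gripper": 0}
    - {"dx": 0, "dy": 0, "dz": 0, "ax": 0, "ay": 0, "az": 0, "gripper": 0}
    - {"dx": 0, "dy": 0, "dz": 0, "ax": 0, "ay": 0, "az": 0, "gripper": 0}

```text
time_s: 11.95
ee_pos: [0.6609, -0.2542, 0.0704]
eef_rot: [-3.137, -0.105, -0.001]
ft_force: [-1.1, 5.5, -0.6]
gripper_width: 0.0165
grasp_force: 49.1
```

apply_moves:
  newtons: 50
  rows:
    - {"dx": -0.01, "dy": 0, "dz": 0, "ax": 0, "ay": 0, "az": 0, "gripper": 0}
    - {"dx": -0.01, "dy": 0, "dz": 0, "ax": 0, "ay": 0, "az": 0, "gripper": 0}
    - {"dx": -0.01, "dy": 0, "dz": 0, "ax": 0, "ay": 0, "az": 0, "gripper": 0}
    - {"dx": 0, "dy": 0, "dz": 0, "ax": 0, "ay": 0, "az": 0, "gripper": 0}

```text
time_s: 12.35
ee_pos: [0.6302, -0.2563, 0.0704]
eef_rot: [-3.137, -0.105, -0.001]
ft_force: [-2.1, 5.7, 0.7]
gripper_width: 0.0165
grasp_force: 49.5
```

apply_moves:
  newtons: 50
  rows:
    - {"dx": -0.011, "dy": 0, "dz": 0, "ax": 0, "ay": 0, "az": 0, "gripper": 0}
    - {"dx": -0.011, "dy": 0, "dz": 0, "ax": 0, "ay": 0, "az": 0, "gripper": 0}
    - {"dx": -0.011, "dy": 0, "dz": 0, "ax": 0, "ay": 0, "az": 0, "gripper": 0}
    - {"dx": -0.011, "dy": 0, "dz": 0, "ax": 0, "ay": 0, "az": 0, "gripper": 0}
    - {"dx": -0.011, "dy": 0, "dz": 0, "ax": 0, "ay": 0, "az": 0, "gripper": 0}
    - {"dx": -0.011, "dy": 0, "dz": 0, "ax": 0, "ay": 0, "az": 0, "gripper": 0}
    - {"dx": -0.011, "dy": 0, "dz": 0, "ax": 0, "ay": 0, "az": 0, "gripper": 0}
    - {"dx": -0.009, "dy": 0, "dz": 0, "ax": 0, "ay": 0, "az": 0, "gripper": 0}
    - {"dx": -0.003, "dy": 0, "dz": 0, "ax": 0, "ay": 0, "az": 0, "gripper": 0}
    - {"dx": -0.001, "dy": 0, "dz": 0, "ax": 0, "ay": 0, "az": 0, "gripper": 0}
    - {"dx": 0, "dy": 0, "dz": 0, "ax": 0, "ay": 0, "az": 0, "gripper": 0}

```text
time_s: 13.45
ee_pos: [0.5413, -0.2622, 0.0704]
eef_rot: [-3.137, -0.105, -0.003]
ft_force: [-0.8, 6.4, -0.4]
gripper_width: 0.0166
grasp_force: 49.6
```

apply_moves:
  newtons: 50
  rows:
    - {"dx": -0.002, "dy": 0, "dz": 0, "ax": 0, "ay": 0, "az": 0, "gripper": 0}
    - {"dx": -0.001, "dy": 0, "dz": 0, "ax": 0, "ay": 0, "az": 0, "gripper": 0}
    - {"dx": 0, "dy": 0, "dz": 0, "ax": 0, "ay": 0, "az": 0, "gripper": 0}

```text
time_s: 13.75
ee_pos: [0.5411, -0.2622, 0.0705]
eef_rot: [-3.138, -0.104, -0.014]
ft_force: [11.4, 6.9, -5.7]
gripper_width: 0.0165
grasp_force: 48.9
```

apply_moves:
  newtons: 50
  rows:
    - {"dx": 0, "dy": 0, "dz": 0, "ax": 0, "ay": 0, "az": 0, "gripper": 0.6}
    - {"dx": 0, "dy": 0, "dz": 0, "ax": 0, "ay": 0, "az": 0, "gripper": 0.6}
    - {"dx": 0, "dy": 0, "dz": 0, "ax": 0, "ay": 0, "az": 0, "gripper": 0.6}
    - {"dx": 0, "dy": 0, "dz": -0.03, "ax": 0, "ay": 0, "az": 0, "gripper": 0.6}
    - {"dx": 0, "dy": 0, "dz": -0.03, "ax": 0, "ay": 0, "az": 0, "gripper": 0.6}
    - {"dx": 0, "dy": 0, "dz": -0.03, "ax": 0, "ay": 0, "az": 0, "gripper": 0.6}

```text
time_s: 14.35
ee_pos: [0.5374, -0.2643, 0.1602]
eef_rot: [3.14, 0.103, -0.0]
ft_force: [1.0, -0.3, 0.4]
gripper_width: 0.0512
grasp_force: 0.0
```

```bash
python3 - <<'E'
from h import *
st()
p=rows((.4664,-.3826,.13),down(-.605),6)
rows((.4664,-.3826,.031),down(-.605),4,p)
P,h,im=cloud("top");cv2.imwrite("pics/t2.png",cv2.resize(im[110:320,230:510],(800,600))[:,:,::-1])
E
```

```text
t 14.35 p [0.5374, -0.2643, 0.1602] 
R [[0.998, 0.065, -0.0], [0.065, -0.998, -0.0], [-0.0, 0.0, -1.0]] F [1.0, -0.3, 0.4] w 0.0512 q [-0.58, 0.04, 1.74, -0.0, 1.35, 0.92]
6 rows d [-0.0075, 0.0222, 0.005] a [0.0001, -0.0, 0.1117]
4 rows d [0.0, 0.0, 0.0248] a [0.0, 0.0, 0.0]
```

View pics/t2.png

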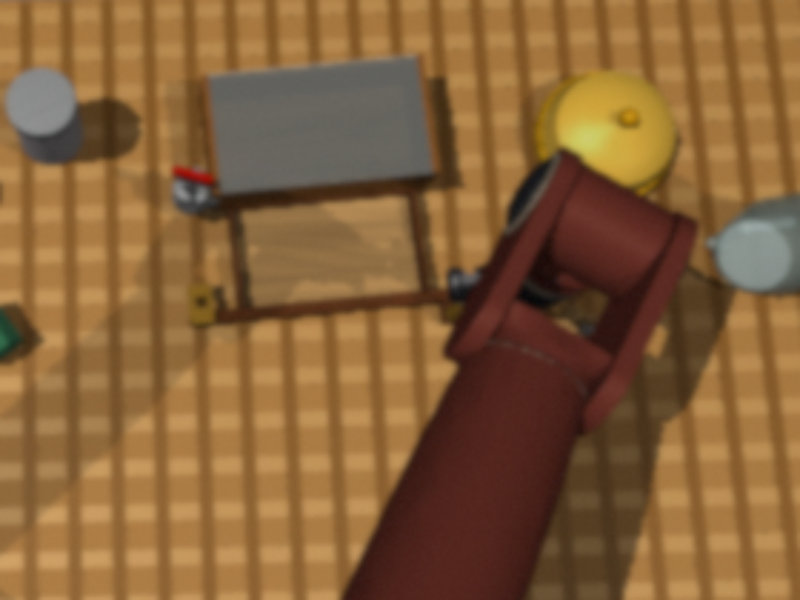

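apply_moves:
  newtons: 50
  rows:
    - {"dx": -0.0075, "dy": 0.0222, "dz": 0.005, "ax": 0, "ay": 0, "az": 0.1117, "gripper": 0.6}
    - {"dx": -0.0075, "dy": 0.0222, "dz": 0.005, "ax": 0, "ay": 0, "az": 0.1117, "gripper": 0.6}
    - {"dx": -0.0075, "dy": 0.0222, "dz": 0.005, "ax": 0, "ay": 0, "az": 0.1117, "gripper": 0.6}
    - {"dx": -0.0075, "dy": 0.0222, "dz": 0.005, "ax": 0, "ay": 0, "az": 0.1117, "gripper": 0.6}
    - {"dx": -0.0075, "dy": 0.0222, "dz": 0.005, "ax": 0, "ay": 0, "az": 0.1117, "gripper": 0.6}
    - {"dx": -0.0075, "dy": 0.0222, "dz": 0.005, "ax": 0, "ay": 0, "az": 0.1117, "gripper": 0.6}
    - {"dx": 0, "dy": 0, "dz": 0, "ax": 0, "ay": 0, "az": 0, "gripper": 0.6}
    - {"dx": 0, "dy": 0, "dz": 0, "ax": 0, "ay": 0, "az": 0, "gripper": 0.6}

```text
time_s: 15.2
ee_pos: [0.4667, -0.3827, 0.129]
eef_rot: [-2.999, 0.935, -0.001]
ft_force: [0.6, 0.0, 0.3]
gripper_width: 0.051
grasp_force: 0.0
```

```bash
python3 - <<'E'
from h import *
st();rows((.4664,-.3826,.032),down(-.605),4)
E
```

```text
t 15.2 p [0.4667, -0.3827, 0.129] 
R [[0.823, -0.568, 0.0], [-0.568, -0.823, 0.0], [0.0, -0.0, -1.0]] F [0.6, 0.0, 0.3] w 0.051 q [-0.81, 0.09, 1.75, 0.0, 1.3, 1.36]
4 rows d [-0.0001, 0.0, 0.0242] a [-0.0001, -0.0001, 0.0002]
```

apply_moves:
  newtons: 60
  rows:
    - {"dx": 0, "dy": 0, "dz": 0.0242, "ax": 0, "ay": 0, "az": 0, "gripper": 0.6}
    - {"dx": 0, "dy": 0, "dz": 0.0242, "ax": 0, "ay": 0, "az": 0, "gripper": 0.6}
    - {"dx": 0, "dy": 0, "dz": 0.0242, "ax": 0, "ay": 0, "az": 0, "gripper": 0.6}
    - {"dx": 0, "dy": 0, "dz": 0.0242, "ax": 0, "ay": 0, "az": 0, "gripper": 0.6}
    - {"dx": 0, "dy": 0, "dz": 0, "ax": 0, "ay": 0, "az": 0, "gripper": 0.6}
    - {"dx": 0, "dy": 0, "dz": 0, "ax": 0, "ay": 0, "az": 0, "gripper": 0.1}
    - {"dx": 0, "dy": 0, "dz": 0, "ax": 0, "ay": 0, "az": 0, "gripper": 0}
    - {"dx": 0, "dy": 0, "dz": 0, "ax": 0, "ay": 0, "az": 0, "gripper": 0}
    - {"dx": 0, "dy": 0, "dz": 0, "ax": 0, "ay": 0, "az": 0, "gripper": 0}
    - {"dx": 0, "dy": 0, "dz": 0, "ax": 0, "ay": 0, "az": 0, "gripper": 0}

```text
time_s: 16.2
ee_pos: [0.4681, -0.3836, 0.0344]
eef_rot: [2.998, -0.934, 0.005]
ft_force: [0.5, 0.2, 7.6]
gripper_width: 0.0146
grasp_force: 60.1
```

apply_moves:
  newtons: 80
  rows:
    - {"dx": 0, "dy": 0, "dz": -0.01, "ax": 0, "ay": 0, "az": 0, "gripper": 0}
    - {"dx": 0, "dy": 0, "dz": -0.02, "ax": 0, "ay": 0, "az": 0, "gripper": 0}
    - {"dx": 0, "dy": 0, "dz": -0.03, "ax": 0, "ay": 0, "az": 0, "gripper": 0}
    - {"dx": 0, "dy": 0, "dz": -0.04, "ax": 0, "ay": 0, "az": 0, "gripper": 0}
    - {"dx": 0, "dy": 0, "dz": -0.04, "ax": 0, "ay": 0, "az": 0, "gripper": 0}
    - {"dx": 0, "dy": 0, "dz": -0.02, "ax": 0, "ay": 0, "az": 0, "gripper": 0}
    - {"dx": 0, "dy": 0, "dz": 0, "ax": 0, "ay": 0, "az": 0, "gripper": 0}
    - {"dx": 0, "dy": 0, "dz": 0, "ax": 0, "ay": 0, "az": 0, "gripper": 0}

```text
time_s: 17.0
ee_pos: [0.4665, -0.3821, 0.1915]
eef_rot: [-2.999, 0.935, 0.001]
ft_force: [-0.5, -0.5, -2.0]
gripper_width: 0.0138
grasp_force: 79.1
```

```bash
cat >> h.py <<'E'
def rodfit(n):
    """points of the rod's metal part in the tool frame (tool x along rod)"""
    P,h,im=cloud(n);s=observe();r=R.from_rotvec(s["eef_rot"])
    L=r.inv().apply(P.reshape(-1,3)-s["ee_pos"]);L=L[np.isfinite(L[:,0])]
    m=(L[:,0]>.06)&(L[:,0]<.19)&(abs(L[:,1])<.03)&(L[:,2]>-.06)&(L[:,2]<.0);q=L[m]
    if len(q)<5:print(n,"rod not seen",len(q));return
    print(n,"rod",len(q),"xmax",q[:,0].max().round(4),"y(x)",np.polyfit(q[:,0]-.1,q[:,1],1).round(4),"z(x)",np.polyfit(q[:,0]-.1,q[:,2],1).round(4))
    b=q[q[:,0]>.13];print("  tip mean",b.mean(0).round(4))
    g=L[(L[:,0]>.03)&(L[:,0]<.07)&(abs(L[:,1])<.03)&(L[:,2]<-.029)&(L[:,2]>-.045)];print("  guard",len(g),g.mean(0).round(4))
E
python3 - <<'E'
from h import *
st();rodfit("top");rodfit("scene")
T=cloud("top");S=cloud("scene")
for nm,col,xy in[("ring1","blue",(.4559,.4338)),("ring2","green",(.5315,.2636))]:
    for L in([T],[S],[T,S]):
        pts=np.vstack([C[0][colour(C[1],col)&near(C[0],xy,.06)] for C in L]);p,m=fitring(pts);print(nm,len(pts),p.round(4),round(m,4))
E
```

```text
t 17.0 p [0.4665, -0.3821, 0.1915] 
R [[0.823, -0.568, -0.0], [-0.568, -0.823, 0.0], [-0.001, -0.0, -1.0]] F [-0.5, -0.5, -2.0] w 0.0138 q [-0.81, 0.03, 1.7, 0.0, 1.41, 1.37]
top rod 102 xmax 0.1533 y(x) [0.0029 0.0016] z(x) [-0.0095 -0.0198]
  tip mean [ 0.1424  0.0015 -0.0205]
  guard 4 [ 0.047  -0.0091 -0.0321]
scene rod 156 xmax 0.1558 y(x) [ 0.0028 -0.0015] z(x) [ 0.0053 -0.0188]
  tip mean [ 0.1453 -0.0014 -0.0186]
  guard 17 [ 0.0486 -0.0008 -0.0314]
ring1 278 [0.4573 0.4335 0.4228] 0.0013
ring1 211 [0.4551 0.4339 0.4532] 0.0017
ring1 489 [0.4558 0.4335 0.4548] 0.0015
ring2 231 [0.5323 0.2635 0.5801] 0.0015
ring2 170 [0.5305 0.2637 0.5678] 0.0015
ring2 401 [0.5318 0.2638 0.5749] 0.0015
```

```bash
python3 - <<'E'
from h import *
s=observe();p=rows((.3643,.1545,.15),R.from_rotvec(s["eef_rot"]),12);p=rows((.3643,.1545,.08),down(.578),8,p)
E
```

```text
12 rows d [-0.0323, -0.0319, 0.0034] a [0.0, 0.0, 0.0]
8 rows d [0.0, 0.0, 0.0087] a [-0.0004, 0.0004, -0.1478]
```

apply_moves:
  newtons: 80
  rows:
    - {"dx": -0.0323, "dy": -0.0319, "dz": 0.0034, "ax": 0, "ay": 0, "az": 0, "gripper": 0}
    - {"dx": -0.0323, "dy": -0.0319, "dz": 0.0034, "ax": 0, "ay": 0, "az": 0, "gripper": 0}
    - {"dx": -0.0323, "dy": -0.0319, "dz": 0.0034, "ax": 0, "ay": 0, "az": 0, "gripper": 0}
    - {"dx": -0.0323, "dy": -0.0319, "dz": 0.0034, "ax": 0, "ay": 0, "az": 0, "gripper": 0}
    - {"dx": -0.0323, "dy": -0.0319, "dz": 0.0034, "ax": 0, "ay": 0, "az": 0, "gripper": 0}
    - {"dx": -0.0323, "dy": -0.0319, "dz": 0.0034, "ax": 0, "ay": 0, "az": 0, "gripper": 0}
    - {"dx": -0.0323, "dy": -0.0319, "dz": 0.0034, "ax": 0, "ay": 0, "az": 0, "gripper": 0}
    - {"dx": -0.0323, "dy": -0.0319, "dz": 0.0034, "ax": 0, "ay": 0, "az": 0, "gripper": 0}
    - {"dx": -0.0323, "dy": -0.0319, "dz": 0.0034, "ax": 0, "ay": 0, "az": 0, "gripper": 0}
    - {"dx": -0.0323, "dy": -0.0319, "dz": 0.0034, "ax": 0, "ay": 0, "az": 0, "gripper": 0}
    - {"dx": -0.0323, "dy": -0.0319, "dz": 0.0034, "ax": 0, "ay": 0, "az": 0, "gripper": 0}
    - {"dx": -0.0323, "dy": -0.0319, "dz": 0.0034, "ax": 0, "ay": 0, "az": 0, "gripper": 0}

```text
time_s: 18.4
ee_pos: [0.3641, 0.1545, 0.1501]
eef_rot: [2.999, -0.935, -0.001]
ft_force: [1.4, -0.2, -0.8]
gripper_width: 0.0144
grasp_force: 79.1
```

apply_moves:
  newtons: 80
  rows:
    - {"dx": 0, "dy": 0, "dz": 0.0087, "ax": 0, "ay": 0, "az": -0.1478, "gripper": 0}
    - {"dx": 0, "dy": 0, "dz": 0.0087, "ax": 0, "ay": 0, "az": -0.1478, "gripper": 0}
    - {"dx": 0, "dy": 0, "dz": 0.0087, "ax": 0, "ay": 0, "az": -0.1478, "gripper": 0}
    - {"dx": 0, "dy": 0, "dz": 0.0087, "ax": 0, "ay": 0, "az": -0.1478, "gripper": 0}
    - {"dx": 0, "dy": 0, "dz": 0.0087, "ax": 0, "ay": 0, "az": -0.1478, "gripper": 0}
    - {"dx": 0, "dy": 0, "dz": 0.0087, "ax": 0, "ay": 0, "az": -0.1478, "gripper": 0}
    - {"dx": 0, "dy": 0, "dz": 0.0087, "ax": 0, "ay": 0, "az": -0.1478, "gripper": 0}
    - {"dx": 0, "dy": 0, "dz": 0.0087, "ax": 0, "ay": 0, "az": -0.1478, "gripper": 0}
    - {"dx": 0, "dy": 0, "dz": 0, "ax": 0, "ay": 0, "az": 0, "gripper": 0}
    - {"dx": 0, "dy": 0, "dz": 0, "ax": 0, "ay": 0, "az": 0, "gripper": 0}

```text
time_s: 19.4
ee_pos: [0.3649, 0.1527, 0.0809]
eef_rot: [-3.013, -0.891, 0.003]
ft_force: [1.6, -1.6, -1.0]
gripper_width: 0.0142
grasp_force: 79.1
```

```bash
python3 - <<'E'
from h import *
st();rodfit("top");rodfit("scene")
T=cloud("top");S=cloud("scene")
for nm,col,xy in[("ring1","blue",(.4559,.4338)),("ring2","green",(.5315,.2636))]:
    for L in([T],[S],[T,S]):
        pts=np.vstack([C[0][colour(C[1],col)&near(C[0],xy,.05)] for C in L]);p,m=fitring(pts);print(nm,len(pts),p.round(4),round(m,4))
y=p[2];d=np.array([np.cos(y),np.sin(y)])
q=rows((*(p[:2]-.2*d),.009),down(y),4);rows((*(p[:2]-.095*d),.009),down(y),8,q)
im=np.hstack([cv2.resize(C[2][a:a+150,b:b+200],(400,300)) for C,a,b in((T,170,130),(S,90,230))]);cv2.imwrite("pics/i1.png",im[:,:,::-1])
E
```

```text
t 19.4 p [0.3649, 0.1527, 0.0809] 
R [[0.839, 0.544, -0.002], [0.544, -0.839, -0.0], [-0.002, -0.001, -1.0]] F [1.6, -1.6, -1.0] w 0.0142 q [0.21, -0.4, 2.27, -0.0, 1.27, 1.2]
top rod 82 xmax 0.1516 y(x) [-0.0016  0.0018] z(x) [ 0.0064 -0.0165]
  tip mean [ 0.1413  0.0017 -0.0161]
  guard 0 [nan nan nan]
scene rod 83 xmax 0.1529 y(x) [-0.0116  0.0029] z(x) [ 0.0116 -0.0169]
  tip mean [ 0.1427  0.0025 -0.0165]
  guard 6 [ 0.0467  0.0029 -0.0303]
ring1 277 [0.4565 0.4335 0.4492] 0.0017
ring1 211 [0.4543 0.4331 0.4701] 0.0016
ring1 488 [0.4549 0.4332 0.4669] 0.0016
ring2 231 [0.5322 0.2634 0.5793] 0.0012
ring2 180 [0.5309 0.264  0.6211] 0.0015
ring2 411 [0.5315 0.2636 0.5964] 0.0014
4 rows d [-0.0002, 0.0004, 0.0183] a [0.0001, -0.0002, -0.0049]
8 rows d [0.0131, -0.0, 0.0] a [0.0, 0.0, 0.0]h.py:43: RuntimeWarning: Mean of empty slice.
  g=L[(L[:,0]>.03)&(L[:,0]<.07)&(abs(L[:,1])<.03)&(L[:,2]<-.029)&(L[:,2]>-.045)];print("  guard",len(g),g.mean(0).round(4))
  ret = um.true_divide(
```

View pics/i1.png

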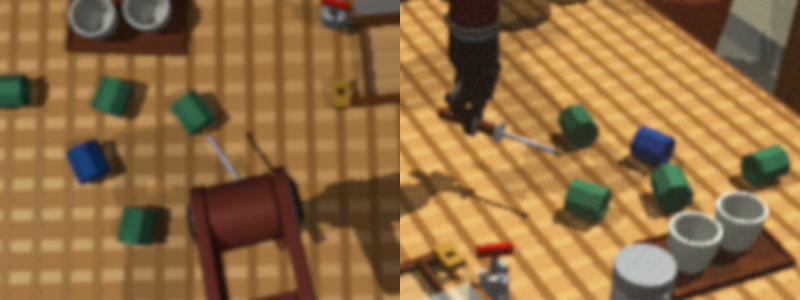

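apply_moves:
  newtons: 80
  rows:
    - {"dx": 0, "dy": -0.0003, "dz": 0.0178, "ax": 0, "ay": 0, "az": -0.004, "gripper": 0}
    - {"dx": 0, "dy": -0.0003, "dz": 0.0178, "ax": 0, "ay": 0, "az": -0.004, "gripper": 0}
    - {"dx": 0, "dy": -0.0003, "dz": 0.0178, "ax": 0, "ay": 0, "az": -0.004, "gripper": 0}
    - {"dx": 0, "dy": -0.0003, "dz": 0.0175, "ax": 0, "ay": 0, "az": -0.004, "gripper": 0}
    - {"dx": 0, "dy": 0, "dz": 0, "ax": 0, "ay": 0, "az": 0, "gripper": 0}
    - {"dx": 0, "dy": 0, "dz": 0, "ax": 0, "ay": 0, "az": 0, "gripper": 0}

```text
time_s: 20.2
ee_pos: [0.365, 0.1539, 0.0111]
eef_rot: [3.004, 0.918, -0.0]
ft_force: [0.7, 0.9, -1.4]
gripper_width: 0.0144
grasp_force: 79.1
```

```bash
python3 - <<'E'
from h import *
st();rodfit("top");rodfit("scene")
p=np.array([.5315,.2637,.588]);y=p[2];d=np.array([np.cos(y),np.sin(y)])
q=rows((*(p[:2]-.2*d),.010),down(y),4);rows((*(p[:2]-.095*d),.010),down(y),8,q)
E
```

```text
t 20.2 p [0.365, 0.1539, 0.0111] 
R [[0.829, 0.559, -0.0], [0.559, -0.829, -0.0], [-0.0, -0.0, -1.0]] F [0.7, 0.9, -1.4] w 0.0144 q [0.21, -0.27, 2.3, -0.0, 1.11, 1.19]
top rod 197 xmax 0.1898 y(x) [0.0129 0.0018] z(x) [-0.1733 -0.0164]
  tip mean [ 0.1733  0.0028 -0.0288]
  guard 0 [nan nan nan]
scene rod 175 xmax 0.1899 y(x) [0.1553 0.0032] z(x) [-0.1262 -0.0173]
  tip mean [ 0.1738  0.0145 -0.0264]
  guard 8 [ 0.0475  0.0022 -0.0312]
4 rows d [-0.0004, 0.0002, 0.0005] a [0.0002, -0.0006, 0.0014]
8 rows d [0.0131, 0.0, 0.0] a [0.0, 0.0, 0.0]h.py:43: RuntimeWarning: Mean of empty slice.
  g=L[(L[:,0]>.03)&(L[:,0]<.07)&(abs(L[:,1])<.03)&(L[:,2]<-.029)&(L[:,2]>-.045)];print("  guard",len(g),g.mean(0).round(4))
  ret = um.true_divide(
```

apply_moves:
  newtons: 80
  rows:
    - {"dx": 0.01, "dy": -0.002, "dz": 0, "ax": 0, "ay": 0, "az": 0, "gripper": 0}
    - {"dx": 0.01, "dy": 0, "dz": 0, "ax": 0, "ay": 0, "az": 0, "gripper": 0}
    - {"dx": 0.01, "dy": 0, "dz": 0, "ax": 0, "ay": 0, "az": 0, "gripper": 0}
    - {"dx": 0.01, "dy": 0, "dz": 0, "ax": 0, "ay": 0, "az": 0, "gripper": 0}
    - {"dx": 0, "dy": 0, "dz": 0, "ax": 0, "ay": 0, "az": 0, "gripper": 0}

```text
time_s: 20.8
ee_pos: [0.3984, 0.1787, 0.0112]
eef_rot: [3.004, 0.92, 0.002]
ft_force: [-0.4, 0.3, -0.3]
gripper_width: 0.0149
grasp_force: 79.1
```

```bash
python3 - <<'E'
from h import *
st()
T=cloud("top");S=cloud("scene")
for L in([T],[S],[T,S]):
    pts=np.vstack([C[0][colour(C[1],"green")&near(C[0],(.5315,.2637),.05)] for C in L]);p,m=fitring(pts);print(len(pts),p.round(4),round(m,4))
im=np.hstack([cv2.resize(C[2][a:a+75,b:b+100],(400,300),interpolation=cv2.INTER_CUBIC) for C,a,b in((T,190,180),(S,140,260))]);cv2.imwrite("pics/i2.png",im[:,:,::-1])
E
```

```text
t 20.8 p [0.3984, 0.1787, 0.0112] 
R [[0.828, 0.56, 0.001], [0.56, -0.828, 0.0], [0.001, 0.0, -1.0]] F [-0.4, 0.3, -0.3] w 0.0149 q [0.25, -0.15, 2.21, 0.0, 1.09, 1.23]
227 [0.532  0.2636 0.5982] 0.0015
189 [0.5308 0.2632 0.608 ] 0.0015
416 [0.5315 0.2636 0.6082] 0.0014
```

View pics/i2.png

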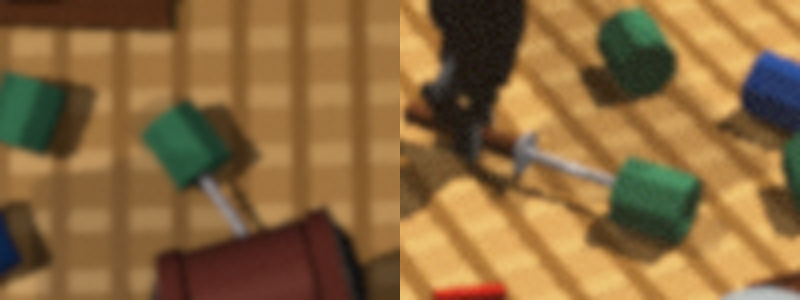

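The rod tip has entered ring2's bore (right view (615,180)) and the ring hasn't moved. Next I'll finish threading it and lift.

apply_moves:
  newtons: 80
  rows:
    - {"dx": 0.01, "dy": 0, "dz": 0, "ax": 0, "ay": 0, "az": 0, "gripper": 0}
    - {"dx": 0.01, "dy": 0, "dz": 0, "ax": 0, "ay": 0, "az": 0, "gripper": 0}
    - {"dx": 0.01, "dy": 0, "dz": 0, "ax": 0, "ay": 0, "az": 0, "gripper": 0}
    - {"dx": 0.01, "dy": 0, "dz": 0, "ax": 0, "ay": 0, "az": 0, "gripper": 0}
    - {"dx": 0.01, "dy": 0, "dz": 0, "ax": 0, "ay": 0, "az": 0, "gripper": 0}
    - {"dx": 0.01, "dy": 0, "dz": 0, "ax": 0, "ay": 0, "az": 0, "gripper": 0}
    - {"dx": 0.006, "dy": 0, "dz": 0, "ax": 0, "ay": 0, "az": 0, "gripper": 0}
    - {"dx": 0, "dy": 0, "dz": 0, "ax": 0, "ay": 0, "az": 0, "gripper": 0}
    - {"dx": 0, "dy": 0, "dz": 0, "ax": 0, "ay": 0, "az": 0, "gripper": 0}

```text
time_s: 21.8
ee_pos: [0.4513, 0.2148, 0.0105]
eef_rot: [3.004, 0.919, -0.001]
ft_force: [-0.1, -0.5, -0.7]
gripper_width: 0.0143
grasp_force: 79.1
```

apply_moves:
  newtons: 80
  rows:
    - {"dx": 0, "dy": 0, "dz": -0.006, "ax": 0, "ay": 0, "az": 0, "gripper": 0}
    - {"dx": 0, "dy": 0, "dz": -0.006, "ax": 0, "ay": 0, "az": 0, "gripper": 0}
    - {"dx": 0, "dy": 0, "dz": -0.006, "ax": 0, "ay": 0, "az": 0, "gripper": 0}
    - {"dx": 0, "dy": 0, "dz": -0.006, "ax": 0, "ay": 0, "az": 0, "gripper": 0}
    - {"dx": 0, "dy": 0, "dz": -0.006, "ax": 0, "ay": 0.04, "az": 0, "gripper": 0}
    - {"dx": 0, "dy": 0, "dz": -0.01, "ax": 0, "ay": 0.04, "az": 0, "gripper": 0}
    - {"dx": 0, "dy": 0, "dz": -0.01, "ax": 0, "ay": 0.04, "az": 0, "gripper": 0}
    - {"dx": 0, "dy": 0, "dz": -0.02, "ax": 0, "ay": 0.04, "az": 0, "gripper": 0}
    - {"dx": 0, "dy": 0, "dz": -0.02, "ax": 0, "ay": 0.04, "az": 0, "gripper": 0}
    - {"dx": 0, "dy": 0, "dz": -0.02, "ax": 0, "ay": 0, "az": 0, "gripper": 0}
    - {"dx": 0, "dy": 0, "dz": 0, "ax": 0, "ay": 0, "az": 0, "gripper": 0}
    - {"dx": 0, "dy": 0, "dz": 0, "ax": 0, "ay": 0, "az": 0, "gripper": 0}

```text
time_s: 23.0
ee_pos: [0.4428, 0.2088, 0.1202]
eef_rot: [-2.935, -0.898, -0.296]
ft_force: [-1.0, 0.3, -1.2]
gripper_width: 0.0142
grasp_force: 79.1
```

```bash
python3 - <<'E'
from h import *
st();r=R.from_rotvec(observe()["eef_rot"]);p0=observe()["ee_pos"]
T=cloud("top");S=cloud("scene")
for C in(T,S):
    q=C[0][colour(C[1],"green")&near(C[0],(.52,.26),.09)&(C[0][...,2]>.05)];L=r.inv().apply(q-p0) if len(q) else q
    if len(q):print(len(q),q.mean(0).round(3),"tool",L.mean(0).round(3),np.percentile(L,3,axis=0).round(3),np.percentile(L,97,axis=0).round(3))
im=np.hstack([cv2.resize(C[2][a:a+75,b:b+100],(400,300),interpolation=cv2.INTER_CUBIC) for C,a,b in((T,180,180),(S,120,260))]);cv2.imwrite("pics/i3.png",im[:,:,::-1])
E
```

```text
t 23.0 p [0.4428, 0.2088, 0.1202] 
R [[0.812, 0.56, 0.166], [0.548, -0.829, 0.111], [0.2, 0.0, -0.98]] F [-1.0, 0.3, -1.2] w 0.0142 q [0.25, -0.33, 2.16, 0.07, 1.13, 1.2]
252 [0.514 0.254 0.164] tool [ 0.091  0.002 -0.026] [ 0.069 -0.019 -0.032] [ 0.114  0.022 -0.019]
160 [0.523 0.249 0.16 ] tool [ 0.095  0.012 -0.022] [ 0.066 -0.005 -0.03 ] [0.12  0.027 0.011]
```

View pics/i3.png

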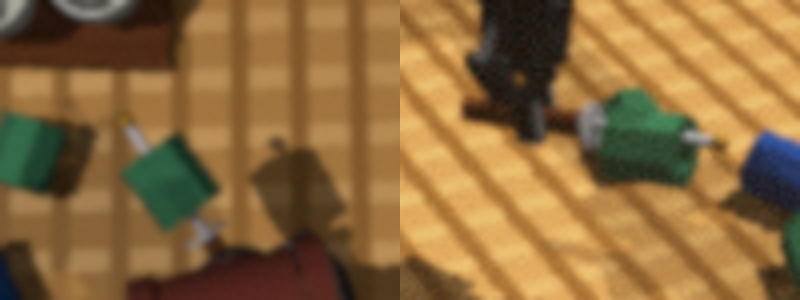

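```bash
python3 - <<'E'
from h import *
for n in("top","scene"):
    P,h,_=cloud(n);m=near(P,(.63,-.124),.15)&(P[...,2]>.01)&(P[...,2]<.06);q=P[m];t=.067;c=np.array([.630,-.124])
    l=(q[:,:2]-c)@np.array([[np.cos(t),-np.sin(t)],[np.sin(t),np.cos(t)]])
    # heights map along local y through x~0 and along local x through y~0
    for k in np.arange(-.13,.135,.01):
        a=q[(abs(l[:,0])<.03)&(abs(l[:,1]-k)<.005),2];b=q[(abs(l[:,1])<.05)&(abs(l[:,0]-k)<.005),2]
        if abs(k)>.04:print(n,round(k,2),"y:",a.max().round(3) if len(a) else None,"x:",b.max().round(3) if len(b) else None)
tilt=R.from_rotvec([0,.2,0])
p=rows((.530,-.172,.16),down(.067)*tilt,20)
p=rows((.545,-.172,.13),down(.067),5,p)
E
```

```text
top -0.13 y: None x: None
top -0.12 y: None x: None
top -0.11 y: 0.042 x: None
top -0.1 y: 0.041 x: None
top -0.09 y: 0.021 x: 0.026
top -0.08 y: 0.021 x: 0.03
top -0.07 y: 0.021 x: 0.029
top -0.06 y: 0.02 x: 0.021
top -0.05 y: 0.02 x: 0.021
top -0.04 y: 0.025 x: 0.02
top 0.05 y: 0.022 x: 0.028
top 0.06 y: 0.02 x: 0.015
top 0.07 y: 0.022 x: 0.012
top 0.08 y: 0.022 x: None
top 0.09 y: 0.021 x: None
top 0.1 y: 0.041 x: None
top 0.11 y: 0.041 x: None
top 0.12 y: None x: None
top 0.13 y: None x: None
scene -0.13 y: None x: None
scene -0.12 y: None x: None
scene -0.11 y: 0.041 x: None
scene -0.1 y: 0.041 x: None
scene -0.09 y: 0.019 x: 0.026
scene -0.08 y: 0.019 x: 0.029
scene -0.07 y: 0.019 x: 0.03
scene -0.06 y: 0.02 x: 0.02
scene -0.05 y: 0.019 x: 0.021
scene -0.04 y: 0.019 x: 0.021
scene 0.05 y: 0.019 x: None
scene 0.06 y: 0.021 x: None
scene 0.07 y: 0.019 x: None
scene 0.08 y: 0.018 x: None
scene 0.09 y: 0.018 x: None
scene 0.1 y: 0.039 x: None
scene 0.11 y: 0.041 x: None
scene 0.12 y: None x: None
scene 0.13 y: None x: None
20 rows d [-0.0018, 0.0196, -0.0025] a [-0.0052, 0.0001, 0.0258]
5 rows d [0.0023, 0.0002, 0.0063] a [0.0, -0.04, -0.0]
```

```bash
python3 - <<'E'
from h import *
tilt=R.from_rotvec([0,.2,0])
p=rows((.510,-.174,.15),down(.067)*tilt,20)
p=rows((.519,-.1737,.12),down(.067),6,p)
E
```

```text
20 rows d [-0.0029, 0.0194, -0.0022] a [-0.0052, 0.0001, 0.0258]
6 rows d [0.0009, 0.0001, 0.0051] a [0.0, -0.0333, -0.0]
```

apply_moves:
  newtons: 80
  rows:
    - {"dx": -0.0029, "dy": 0.0194, "dz": -0.0022, "ax": -0.0052, "ay": 0, "az": 0.0258, "gripper": 0}
    - {"dx": -0.0029, "dy": 0.0194, "dz": -0.0022, "ax": -0.0052, "ay": 0, "az": 0.0258, "gripper": 0}
    - {"dx": -0.0029, "dy": 0.0194, "dz": -0.0022, "ax": -0.0052, "ay": 0, "az": 0.0258, "gripper": 0}
    - {"dx": -0.0029, "dy": 0.0194, "dz": -0.0022, "ax": -0.0052, "ay": 0, "az": 0.0258, "gripper": 0}
    - {"dx": -0.0029, "dy": 0.0194, "dz": -0.0022, "ax": -0.0052, "ay": 0, "az": 0.0258, "gripper": 0}
    - {"dx": -0.0029, "dy": 0.0194, "dz": -0.0022, "ax": -0.0052, "ay": 0, "az": 0.0258, "gripper": 0}
    - {"dx": -0.0029, "dy": 0.0194, "dz": -0.0022, "ax": -0.0052, "ay": 0, "az": 0.0258, "gripper": 0}
    - {"dx": -0.0029, "dy": 0.0194, "dz": -0.0022, "ax": -0.0052, "ay": 0, "az": 0.0258, "gripper": 0}
    - {"dx": -0.0029, "dy": 0.0194, "dz": -0.0022, "ax": -0.0052, "ay": 0, "az": 0.0258, "gripper": 0}
    - {"dx": -0.0029, "dy": 0.0194, "dz": -0.0022, "ax": -0.0052, "ay": 0, "az": 0.0258, "gripper": 0}
    - {"dx": -0.0029, "dy": 0.0194, "dz": -0.0022, "ax": -0.0052, "ay": 0, "az": 0.0258, "gripper": 0}
    - {"dx": -0.0029, "dy": 0.0194, "dz": -0.0022, "ax": -0.0052, "ay": 0, "az": 0.0258, "gripper": 0}
    - {"dx": -0.0029, "dy": 0.0194, "dz": -0.0022, "ax": -0.0052, "ay": 0, "az": 0.0258, "gripper": 0}
    - {"dx": -0.0029, "dy": 0.0194, "dz": -0.0022, "ax": -0.0052, "ay": 0, "az": 0.0258, "gripper": 0}
    - {"dx": -0.0029, "dy": 0.0194, "dz": -0.0022, "ax": -0.0052, "ay": 0, "az": 0.0258, "gripper": 0}
    - {"dx": -0.0029, "dy": 0.0194, "dz": -0.0022, "ax": -0.0052, "ay": 0, "az": 0.0258, "gripper": 0}
    - {"dx": -0.0029, "dy": 0.0194, "dz": -0.0022, "ax": -0.0052, "ay": 0, "az": 0.0258, "gripper": 0}
    - {"dx": -0.0029, "dy": 0.0194, "dz": -0.0022, "ax": -0.0052, "ay": 0, "az": 0.0258, "gripper": 0}
    - {"dx": -0.0029, "dy": 0.0194, "dz": -0.0022, "ax": -0.0052, "ay": 0, "az": 0.0258, "gripper": 0}
    - {"dx": -0.0029, "dy": 0.0194, "dz": -0.0022, "ax": -0.0052, "ay": 0, "az": 0.0258, "gripper": 0}

```text
time_s: 25.2
ee_pos: [0.5105, -0.1747, 0.1501]
eef_rot: [-3.116, -0.103, -0.309]
ft_force: [0.1, 0.1, -1.4]
gripper_width: 0.0141
grasp_force: 79.0
```

apply_moves:
  newtons: 80
  rows:
    - {"dx": 0, "dy": 0, "dz": 0, "ax": 0, "ay": 0, "az": 0, "gripper": 0}
    - {"dx": 0.0009, "dy": 0.0001, "dz": 0.0051, "ax": 0, "ay": -0.0333, "az": 0, "gripper": 0}
    - {"dx": 0.0009, "dy": 0.0001, "dz": 0.0051, "ax": 0, "ay": -0.0333, "az": 0, "gripper": 0}
    - {"dx": 0.0009, "dy": 0.0001, "dz": 0.0051, "ax": 0, "ay": -0.0333, "az": 0, "gripper": 0}
    - {"dx": 0.0009, "dy": 0.0001, "dz": 0.0051, "ax": 0, "ay": -0.0333, "az": 0, "gripper": 0}
    - {"dx": 0.0009, "dy": 0.0001, "dz": 0.0051, "ax": 0, "ay": -0.0333, "az": 0, "gripper": 0}
    - {"dx": 0.0009, "dy": 0.0001, "dz": 0.0051, "ax": 0, "ay": -0.0333, "az": 0, "gripper": 0}
    - {"dx": 0, "dy": 0, "dz": 0, "ax": 0, "ay": 0, "az": 0, "gripper": 0}
    - {"dx": 0, "dy": 0, "dz": 0, "ax": 0, "ay": 0, "az": 0, "gripper": 0}

```text
time_s: 26.1
ee_pos: [0.5199, -0.174, 0.1213]
eef_rot: [-3.139, -0.107, 0.001]
ft_force: [0.3, -0.3, -1.5]
gripper_width: 0.0142
grasp_force: 79.0
```

```bash
cat >> h.py <<'E'
TC=np.array([.617,-.125]);TY=.067
def loc(q):
    d=q[:,:2]-TC;return np.c_[d@[np.cos(TY),np.sin(TY)],d@[-np.sin(TY),np.cos(TY)],q[:,2]]
def see(col,zlo=.03):
    for n in("top","scene"):
        P,h,im=cloud(n);q=P[colour(h,col)&near(P,TC,.17)&(P[...,2]>zlo)]
        if len(q)>5:
            l=loc(q);print(n,col,len(q),"tray-local lo",np.percentile(l,2,axis=0).round(3),"hi",np.percentile(l,98,axis=0).round(3))
E
python3 - <<'E'
from h import *
st();see("green");rows((.519,-.1737,.0315),down(.067),10)
E
```

```text
t 26.1 p [0.5199, -0.174, 0.1213] 
R [[0.998, 0.068, -0.001], [0.068, -0.998, 0.001], [-0.001, -0.001, -1.0]] F [0.3, -0.3, -1.5] w 0.0142 q [-0.46, -0.04, 1.89, 0.0, 1.29, 1.04]
top green 199 tray-local lo [-0.077 -0.058  0.13 ] hi [0.013 0.017 0.406]
scene green 253 tray-local lo [-0.033 -0.066  0.137] hi [ 0.02  -0.029  0.154]
10 rows d [-0.0001, -0.0001, 0.009] a [-0.0, -0.0, 0.0]
```

apply_moves:
  newtons: 80
  rows:
    - {"dx": 0, "dy": 0, "dz": 0.009, "ax": 0, "ay": 0, "az": 0, "gripper": 0}
    - {"dx": 0, "dy": 0, "dz": 0.011, "ax": 0, "ay": 0, "az": 0, "gripper": 0}
    - {"dx": 0, "dy": 0, "dz": 0.011, "ax": 0, "ay": 0, "az": 0, "gripper": 0}
    - {"dx": 0, "dy": 0, "dz": 0.011, "ax": 0, "ay": 0, "az": 0, "gripper": 0}
    - {"dx": 0, "dy": 0, "dz": 0.011, "ax": 0, "ay": 0, "az": 0, "gripper": 0}
    - {"dx": 0, "dy": 0, "dz": 0.01, "ax": 0, "ay": 0, "az": 0, "gripper": 0}
    - {"dx": 0, "dy": 0, "dz": 0.006, "ax": 0, "ay": 0, "az": 0, "gripper": 0}
    - {"dx": 0, "dy": 0, "dz": 0.006, "ax": 0, "ay": 0, "az": 0, "gripper": 0}
    - {"dx": 0, "dy": 0, "dz": 0.005, "ax": 0, "ay": 0, "az": 0, "gripper": 0}
    - {"dx": 0, "dy": 0, "dz": 0.005, "ax": 0, "ay": 0, "az": 0, "gripper": 0}
    - {"dx": 0, "dy": 0, "dz": 0.005, "ax": 0, "ay": 0, "az": 0, "gripper": 0}
    - {"dx": 0, "dy": 0, "dz": 0, "ax": 0, "ay": 0, "az": 0, "gripper": 0}
    - {"dx": 0, "dy": 0, "dz": 0, "ax": 0, "ay": 0, "az": 0, "gripper": 0}

```text
time_s: 27.5
ee_pos: [0.5199, -0.1741, 0.0317]
eef_rot: [-3.139, -0.106, -0.0]
ft_force: [0.0, 0.0, -0.4]
gripper_width: 0.0147
grasp_force: 79.1
```

```bash
python3 - <<'E'
from h import *
st();see("green")
T=cloud("top");S=cloud("scene")
im=np.hstack([cv2.resize(C[2][a:a+75,b:b+100],(400,300),interpolation=cv2.INTER_CUBIC) for C,a,b in((T,165,300),(S,200,160))]);cv2.imwrite("pics/i4.png",im[:,:,::-1])
E
```

```text
t 27.5 p [0.5199, -0.1741, 0.0317] 
R [[0.998, 0.067, 0.0], [0.067, -0.998, 0.0], [0.0, -0.0, -1.0]] F [0.0, 0.0, -0.4] w 0.0147 q [-0.46, 0.08, 1.94, 0.0, 1.12, 1.04]
top green 200 tray-local lo [-0.074 -0.052  0.051] hi [0.013 0.016 0.315]
scene green 294 tray-local lo [-0.032 -0.062  0.052] hi [ 0.019 -0.017  0.071]
```

View pics/i4.png

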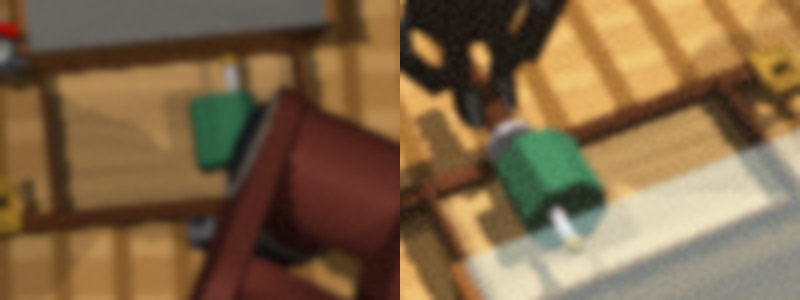

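Ring2 is on the tray floor (top at 0.068–0.071), with the rod mid-bore at right view (570,235). Next I'll withdraw.

apply_moves:
  newtons: 80
  rows:
    - {"dx": -0.005, "dy": 0, "dz": 0, "ax": 0, "ay": 0, "az": 0, "gripper": 0}
    - {"dx": -0.01, "dy": 0, "dz": 0, "ax": 0, "ay": 0, "az": 0, "gripper": 0}
    - {"dx": -0.01, "dy": 0, "dz": 0, "ax": 0, "ay": 0, "az": 0, "gripper": 0}
    - {"dx": -0.01, "dy": 0, "dz": 0, "ax": 0, "ay": 0, "az": 0, "gripper": 0}
    - {"dx": -0.01, "dy": 0, "dz": 0, "ax": 0, "ay": 0, "az": 0, "gripper": 0}
    - {"dx": -0.01, "dy": 0, "dz": 0, "ax": 0, "ay": 0, "az": 0, "gripper": 0}
    - {"dx": -0.01, "dy": 0, "dz": 0, "ax": 0, "ay": 0, "az": 0, "gripper": 0}
    - {"dx": -0.01, "dy": 0, "dz": 0, "ax": 0, "ay": 0, "az": 0, "gripper": 0}
    - {"dx": -0.01, "dy": 0, "dz": 0, "ax": 0, "ay": 0, "az": 0, "gripper": 0}
    - {"dx": -0.01, "dy": 0, "dz": 0, "ax": 0, "ay": 0, "az": 0, "gripper": 0}
    - {"dx": -0.01, "dy": 0, "dz": 0, "ax": 0, "ay": 0, "az": 0, "gripper": 0}
    - {"dx": -0.01, "dy": 0, "dz": 0, "ax": 0, "ay": 0, "az": 0, "gripper": 0}
    - {"dx": -0.01, "dy": 0, "dz": 0, "ax": 0, "ay": 0, "az": 0, "gripper": 0}
    - {"dx": 0, "dy": 0, "dz": -0.02, "ax": 0, "ay": 0, "az": 0, "gripper": 0}
    - {"dx": 0, "dy": 0, "dz": -0.04, "ax": 0, "ay": 0, "az": 0, "gripper": 0}
    - {"dx": 0, "dy": 0, "dz": -0.04, "ax": 0, "ay": 0, "az": 0, "gripper": 0}
    - {"dx": 0, "dy": 0, "dz": -0.04, "ax": 0, "ay": 0, "az": 0, "gripper": 0}
    - {"dx": 0, "dy": 0, "dz": -0.03, "ax": 0, "ay": 0, "az": 0, "gripper": 0}
    - {"dx": 0, "dy": 0, "dz": 0, "ax": 0, "ay": 0, "az": 0, "gripper": 0}
    - {"dx": 0, "dy": 0, "dz": 0, "ax": 0, "ay": 0, "az": 0, "gripper": 0}

```text
time_s: 29.7
ee_pos: [0.395, -0.1828, 0.202]
eef_rot: [3.14, 0.106, 0.002]
ft_force: [-0.4, 0.7, -0.9]
gripper_width: 0.0139
grasp_force: 79.1
```

```bash
python3 - <<'E'
from h import *
st();see("green")
T=cloud("top");S=cloud("scene")
for L in([T],[S],[T,S]):
    pts=np.vstack([C[0][colour(C[1],"blue")&near(C[0],(.455,.4335),.15)&(C[0][...,2]<.07)] for C in L]);p,m=fitring(pts);print("ring1",len(pts),p.round(4),round(m,4))
y=p[2]+np.pi;d=np.array([np.cos(y),np.sin(y)])
print("hand start",p[:2]-.195*d,"yaw",y)
E
```

```text
t 29.7 p [0.395, -0.1828, 0.202] 
R [[0.998, 0.067, 0.001], [0.067, -0.998, -0.0], [0.001, 0.0, -1.0]] F [-0.4, 0.7, -0.9] w 0.0139 q [-0.61, -0.41, 2.07, 0.0, 1.48, 0.9]
top green 247 tray-local lo [-0.039 -0.056  0.052] hi [ 0.012 -0.012  0.071]
scene green 264 tray-local lo [-0.03  -0.061  0.053] hi [ 0.018 -0.017  0.072]
ring1 277 [0.4568 0.4334 0.4325] 0.0013
ring1 201 [0.4552 0.4335 0.4607] 0.0014
ring1 478 [0.4562 0.4335 0.4361] 0.0014
hand start [0.63290084 0.51585337] yaw 3.577680308921168
```

```bash
python3 - <<'E'
from h import *
s=observe();p=rows((.633,.516,.202),R.from_rotvec(s["eef_rot"]),17)
E
```

```text
17 rows d [0.0168, -0.04, -0.0001] a [0.0, 0.0, 0.0]
```

apply_moves:
  newtons: 80
  rows:
    - {"dx": 0.0168, "dy": -0.04, "dz": 0, "ax": 0, "ay": 0, "az": 0, "gripper": 0}
    - {"dx": 0.0168, "dy": -0.04, "dz": 0, "ax": 0, "ay": 0, "az": 0, "gripper": 0}
    - {"dx": 0.0168, "dy": -0.04, "dz": 0, "ax": 0, "ay": 0, "az": 0, "gripper": 0}
    - {"dx": 0.0168, "dy": -0.04, "dz": 0, "ax": 0, "ay": 0, "az": 0, "gripper": 0}
    - {"dx": 0.0168, "dy": -0.04, "dz": 0, "ax": 0, "ay": 0, "az": 0, "gripper": 0}
    - {"dx": 0.0168, "dy": -0.04, "dz": 0, "ax": 0, "ay": 0, "az": 0, "gripper": 0}
    - {"dx": 0.0168, "dy": -0.04, "dz": 0, "ax": 0, "ay": 0, "az": 0, "gripper": 0}
    - {"dx": 0.0168, "dy": -0.04, "dz": 0, "ax": 0, "ay": 0, "az": 0, "gripper": 0}
    - {"dx": 0.0168, "dy": -0.04, "dz": 0, "ax": 0, "ay": 0, "az": 0, "gripper": 0}
    - {"dx": 0.0168, "dy": -0.04, "dz": 0, "ax": 0, "ay": 0, "az": 0, "gripper": 0}
    - {"dx": 0.0168, "dy": -0.04, "dz": 0, "ax": 0, "ay": 0, "az": 0, "gripper": 0}
    - {"dx": 0.0168, "dy": -0.04, "dz": 0, "ax": 0, "ay": 0, "az": 0, "gripper": 0}
    - {"dx": 0.0168, "dy": -0.04, "dz": 0, "ax": 0, "ay": 0, "az": 0, "gripper": 0}
    - {"dx": 0.0168, "dy": -0.04, "dz": 0, "ax": 0, "ay": 0, "az": 0, "gripper": 0}
    - {"dx": 0.0168, "dy": -0.04, "dz": 0, "ax": 0, "ay": 0, "az": 0, "gripper": 0}
    - {"dx": 0.0168, "dy": -0.04, "dz": 0, "ax": 0, "ay": 0, "az": 0, "gripper": 0}
    - {"dx": 0.0168, "dy": -0.04, "dz": 0, "ax": 0, "ay": 0, "az": 0, "gripper": 0}

```text
time_s: 31.6
ee_pos: [0.6339, 0.5164, 0.1992]
eef_rot: [3.138, 0.106, -0.005]
ft_force: [0.9, -0.3, -0.4]
gripper_width: 0.0145
grasp_force: 79.1
```

apply_moves:
  newtons: 80
  rows:
    - {"dx": 0, "dy": 0, "dz": 0, "ax": 0, "ay": 0, "az": -0.1465, "gripper": 0}
    - {"dx": 0, "dy": 0, "dz": 0, "ax": 0, "ay": 0, "az": -0.1465, "gripper": 0}
    - {"dx": 0, "dy": 0, "dz": 0, "ax": 0, "ay": 0, "az": -0.1465, "gripper": 0}
    - {"dx": 0, "dy": 0, "dz": 0, "ax": 0, "ay": 0, "az": -0.1465, "gripper": 0}
    - {"dx": 0, "dy": 0, "dz": 0, "ax": 0, "ay": 0, "az": -0.1465, "gripper": 0}
    - {"dx": 0, "dy": 0, "dz": 0, "ax": 0, "ay": 0, "az": -0.1465, "gripper": 0}
    - {"dx": 0, "dy": 0, "dz": 0, "ax": 0, "ay": 0, "az": -0.1465, "gripper": 0}
    - {"dx": 0, "dy": 0, "dz": 0, "ax": 0, "ay": 0, "az": -0.1465, "gripper": 0}
    - {"dx": 0, "dy": 0, "dz": 0, "ax": 0, "ay": 0, "az": -0.1465, "gripper": 0}
    - {"dx": 0, "dy": 0, "dz": 0, "ax": 0, "ay": 0, "az": -0.1465, "gripper": 0}
    - {"dx": 0, "dy": 0, "dz": 0, "ax": 0, "ay": 0, "az": -0.1465, "gripper": 0}
    - {"dx": 0, "dy": 0, "dz": 0, "ax": 0, "ay": 0, "az": -0.1465, "gripper": 0}
    - {"dx": 0, "dy": 0, "dz": 0, "ax": 0, "ay": 0, "az": -0.1465, "gripper": 0}
    - {"dx": 0, "dy": 0, "dz": 0, "ax": 0, "ay": 0, "az": -0.1465, "gripper": 0}
    - {"dx": 0, "dy": 0, "dz": 0, "ax": 0, "ay": 0, "az": -0.1465, "gripper": 0}
    - {"dx": 0, "dy": 0, "dz": 0, "ax": 0, "ay": 0, "az": -0.1465, "gripper": 0}
    - {"dx": 0, "dy": 0, "dz": 0, "ax": 0, "ay": 0, "az": -0.1465, "gripper": 0}
    - {"dx": 0, "dy": 0, "dz": 0, "ax": 0, "ay": 0, "az": -0.1465, "gripper": 0}
    - {"dx": 0, "dy": 0, "dz": 0, "ax": 0, "ay": 0, "az": -0.1465, "gripper": 0}
    - {"dx": 0, "dy": 0, "dz": 0, "ax": 0, "ay": 0, "az": -0.1465, "gripper": 0}

```text
time_s: 33.6
ee_pos: [0.6336, 0.5147, 0.1992]
eef_rot: [-0.216, -3.131, 0.003]
ft_force: [-0.2, 0.3, -0.2]
gripper_width: 0.0143
grasp_force: 79.1
```

apply_moves:
  newtons: 80
  rows:
    - {"dx": 0, "dy": 0, "dz": 0.02, "ax": 0, "ay": 0, "az": -0.1465, "gripper": 0}
    - {"dx": 0, "dy": 0, "dz": 0.03, "ax": 0, "ay": 0, "az": -0.1465, "gripper": 0}
    - {"dx": 0, "dy": 0, "dz": 0.03, "ax": 0, "ay": 0, "az": -0.1465, "gripper": 0}
    - {"dx": 0, "dy": 0, "dz": 0.03, "ax": 0, "ay": 0, "az": -0.1465, "gripper": 0}
    - {"dx": 0, "dy": 0, "dz": 0, "ax": 0, "ay": 0, "az": 0, "gripper": 0}
    - {"dx": 0, "dy": 0, "dz": 0, "ax": 0, "ay": 0, "az": 0, "gripper": 0}

```text
time_s: 34.2
ee_pos: [0.6332, 0.5146, 0.0897]
eef_rot: [0.683, -3.063, 0.001]
ft_force: [1.0, -0.5, -0.2]
gripper_width: 0.0143
grasp_force: 79.1
```

```bash
python3 - <<'E'
from h import *
st();rodfit("top");rodfit("scene")
T=cloud("top");S=cloud("scene")
for L in([T],[S],[T,S]):
    pts=np.vstack([C[0][colour(C[1],"blue")&near(C[0],(.456,.4335),.15)&(C[0][...,2]<.07)] for C in L]);p,m=fitring(pts);print("ring1",len(pts),p.round(4),round(m,4))
p=np.array([.4560,.4335,.443]);y=p[2]+np.pi;d=np.array([np.cos(y),np.sin(y)])
q=rows((*(p[:2]-.195*d),.010),down(y),6);rows((*(p[:2]-.095*d),.010),down(y),10,q)
im=np.hstack([cv2.resize(C[2][a:a+105,b:b+140],(400,300),interpolation=cv2.INTER_CUBIC) for C,a,b in((T,170,110),(S,120,310))]);cv2.imwrite("pics/i5.png",im[:,:,::-1])
E
```

```text
t 34.2 p [0.6332, 0.5146, 0.0897] 
R [[-0.905, -0.425, -0.003], [-0.425, 0.905, -0.002], [0.004, -0.0, -1.0]] F [1.0, -0.5, -0.2] w 0.0143 q [0.59, 0.59, 1.19, 0.0, 1.36, -1.42]
top rod 19 xmax 0.106 y(x) [-0.0699 -0.0064] z(x) [ 0.0209 -0.0139]
  tip mean [nan nan nan]
  guard 0 [nan nan nan]
scene rod 83 xmax 0.1558 y(x) [-0.0049 -0.0037] z(x) [ 0.0062 -0.0159]
  tip mean [ 0.1431 -0.0045 -0.0159]
  guard 5 [ 0.048  -0.0013 -0.0301]
ring1 157 [0.4565 0.4345 0.4497] 0.0013
ring1 234 [0.4542 0.4335 0.4996] 0.0018
ring1 391 [0.4549 0.4339 0.4807] 0.0015
6 rows d [0.0005, 0.0004, 0.0142] a [0.0002, 0.0008, -0.0004]
10 rows d [0.01, 0.0, 0.0] a [0.0, 0.0, 0.0]h.py:42: RuntimeWarning: Mean of empty slice.
  b=q[q[:,0]>.13];print("  tip mean",b.mean(0).round(4))
  ret = um.true_divide(
h.py:43: RuntimeWarning: Mean of empty slice.
  g=L[(L[:,0]>.03)&(L[:,0]<.07)&(abs(L[:,1])<.03)&(L[:,2]<-.029)&(L[:,2]>-.045)];print("  guard",len(g),g.mean(0).round(4))
```

View pics/i5.png

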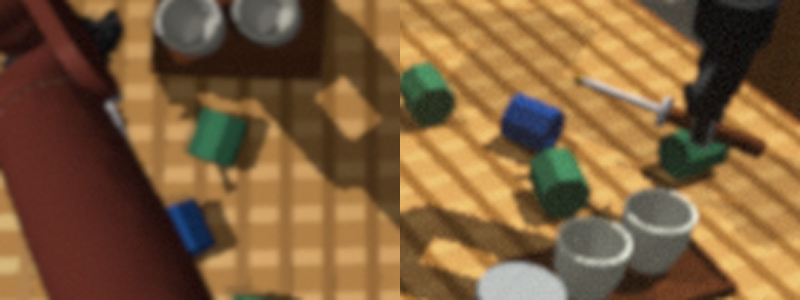

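```bash
cat >> h.py <<'E'
def pose(C,yaw,th,s):
    r=down(yaw)*R.from_rotvec([0,th,0]);return np.array(C)-r.apply([s,-.001,-.0155]),r
E
python3 - <<'E'
from h import *
C=(.4558,.4337,.026);y=.45+np.pi
a=rows(*pose(C,y,-.2,.195),8)
b=rows(*pose(C,y,-.2,.095),10,a);print(a[0],b[0])
c=rows(*pose(C,y,0,.095),5,b);print(c[0])
E
```

```text
8 rows d [0.0009, 0.0006, 0.0057] a [0.0, -0.0244, -0.0012]
10 rows d [0.01, -0.0, -0.0] a [0.0, 0.0, 0.0]
[0.63022498 0.51906743 0.04954949] [0.54197517 0.47643791 0.02968255]
5 rows d [0.0007, 0.0, 0.0038] a [0.0, 0.04, 0.0]
[0.54090751 0.47592217 0.0105    ]
```

apply_moves:
  newtons: 80
  rows:
    - {"dx": 0.0009, "dy": 0.0006, "dz": 0.0057, "ax": 0, "ay": -0.0244, "az": -0.0012, "gripper": 0}
    - {"dx": 0.0009, "dy": 0.0006, "dz": 0.0057, "ax": 0, "ay": -0.0244, "az": -0.0012, "gripper": 0}
    - {"dx": 0.0009, "dy": 0.0006, "dz": 0.0057, "ax": 0, "ay": -0.0244, "az": -0.0012, "gripper": 0}
    - {"dx": 0.0009, "dy": 0.0006, "dz": 0.0057, "ax": 0, "ay": -0.0244, "az": -0.0012, "gripper": 0}
    - {"dx": 0.0009, "dy": 0.0006, "dz": 0.0057, "ax": 0, "ay": -0.0244, "az": -0.0012, "gripper": 0}
    - {"dx": 0.0009, "dy": 0.0006, "dz": 0.0057, "ax": 0, "ay": -0.0244, "az": -0.0012, "gripper": 0}
    - {"dx": 0.0009, "dy": 0.0006, "dz": 0.0057, "ax": 0, "ay": -0.0244, "az": -0.0012, "gripper": 0}
    - {"dx": 0.0009, "dy": 0.0006, "dz": 0.0057, "ax": 0, "ay": -0.0244, "az": -0.0012, "gripper": 0}
    - {"dx": 0, "dy": 0, "dz": 0, "ax": 0, "ay": 0, "az": 0, "gripper": 0}
    - {"dx": 0, "dy": 0, "dz": 0, "ax": 0, "ay": 0, "az": 0, "gripper": 0}

```text
time_s: 35.4
ee_pos: [0.6297, 0.5185, 0.0477]
eef_rot: [-0.66, 2.874, 0.065]
ft_force: [0.2, -0.1, -0.8]
gripper_width: 0.0147
grasp_force: 79.1
```

```bash
python3 - <<'E'
from h import *
st()
T=cloud("top");S=cloud("scene")
for L in([T],[S],[T,S]):
    pts=np.vstack([C[0][colour(C[1],"blue")&near(C[0],(.456,.4335),.15)&(C[0][...,2]<.07)] for C in L]);p,m=fitring(pts);print("ring1",len(pts),p.round(4),round(m,4))
s=observe();r=R.from_rotvec(s["eef_rot"]);L=r.inv().apply(S[0].reshape(-1,3)-s["ee_pos"]).reshape(420,560,3);hs=S[1]
q=L[(L[...,0]>.06)&(L[...,0]<.157)&(abs(L[...,1])<.02)&(abs(L[...,2]+.0155)<.01)&~colour(S[1],"blue")];print("rod y,z",q.mean(0).round(4),np.polyfit(q[:,0]-.1,q[:,1],1).round(3))
rows(*pose((.4558,.4337,.026),.45+np.pi,-.2,.195),2)
im=cv2.resize(S[2][135:210,340:440],(800,600),interpolation=cv2.INTER_CUBIC);cv2.imwrite("pics/i6.png",im[:,:,::-1])
E
```

```text
t 35.4 p [0.6297, 0.5185, 0.0477] 
R [[-0.883, -0.436, 0.176], [-0.428, 0.9, 0.085], [-0.196, -0.0, -0.981]] F [0.2, -0.1, -0.8] w 0.0147 q [0.61, 0.52, 1.38, -0.04, 1.05, -1.4]
ring1 158 [0.456  0.4341 0.4748] 0.0014
ring1 238 [0.455  0.4336 0.4472] 0.0016
ring1 396 [0.4554 0.4337 0.4531] 0.0015
rod y,z [ 0.1071 -0.0035 -0.0173] [-0.004 -0.003]
2 rows d [-0.0003, 0.0002, -0.0008] a [0.0001, -0.0013, 0.0006]
```

View pics/i6.png

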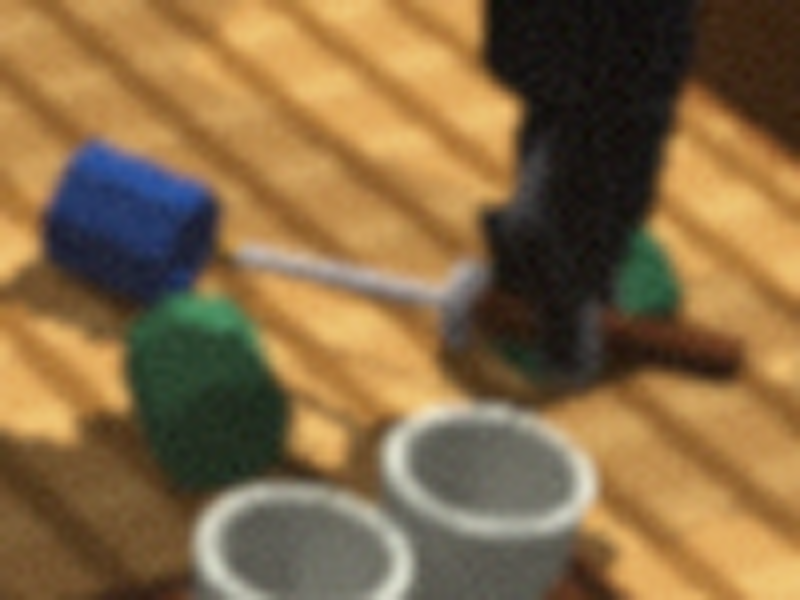

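Rod tip at (235,252) points straight at the blue ring's bore (190,240), and the fingers are clear of both green look-alikes. Next I'll insert.

apply_moves:
  newtons: 80
  rows:
    - {"dx": 0, "dy": 0.0015, "dz": -0.0015, "ax": 0, "ay": 0, "az": 0, "gripper": 0}
    - {"dx": 0.01, "dy": 0, "dz": 0, "ax": 0, "ay": 0, "az": 0, "gripper": 0}
    - {"dx": 0.01, "dy": 0, "dz": 0, "ax": 0, "ay": 0, "az": 0, "gripper": 0}
    - {"dx": 0.01, "dy": 0, "dz": 0, "ax": 0, "ay": 0, "az": 0, "gripper": 0}
    - {"dx": 0, "dy": 0, "dz": 0, "ax": 0, "ay": 0, "az": 0, "gripper": 0}

```text
time_s: 36.0
ee_pos: [0.5996, 0.5056, 0.0404]
eef_rot: [-0.662, 2.878, 0.063]
ft_force: [0.2, 0.5, -1.4]
gripper_width: 0.0148
grasp_force: 79.1
```

```bash
python3 - <<'E'
from h import *
st()
T=cloud("top");S=cloud("scene")
for L in([T],[S],[T,S]):
    pts=np.vstack([C[0][colour(C[1],"blue")&near(C[0],(.456,.4335),.15)&(C[0][...,2]<.07)] for C in L]);p,m=fitring(pts);print("ring1",len(pts),p.round(4),round(m,4))
E
```

```text
t 36.0 p [0.5996, 0.5056, 0.0404] 
R [[-0.883, -0.437, 0.173], [-0.429, 0.9, 0.083], [-0.191, -0.001, -0.982]] F [0.2, 0.5, -1.4] w 0.0148 q [0.62, 0.47, 1.46, -0.04, 1.02, -1.39]
ring1 175 [0.4563 0.4343 0.4746] 0.0013
ring1 231 [0.455  0.4339 0.4231] 0.0015
ring1 406 [0.4555 0.4341 0.4491] 0.0014
```

apply_moves:
  newtons: 80
  rows:
    - {"dx": 0.01, "dy": 0, "dz": 0, "ax": 0, "ay": 0, "az": 0, "gripper": 0}
    - {"dx": 0.01, "dy": 0, "dz": 0, "ax": 0, "ay": 0, "az": 0, "gripper": 0}
    - {"dx": 0.01, "dy": 0, "dz": 0, "ax": 0, "ay": 0, "az": 0, "gripper": 0}
    - {"dx": 0.01, "dy": 0, "dz": 0, "ax": 0, "ay": 0, "az": 0, "gripper": 0}
    - {"dx": 0.01, "dy": 0, "dz": 0, "ax": 0, "ay": 0, "az": 0, "gripper": 0}
    - {"dx": 0.01, "dy": 0, "dz": 0, "ax": 0, "ay": 0, "az": 0, "gripper": 0}
    - {"dx": 0.008, "dy": 0, "dz": 0, "ax": 0, "ay": 0, "az": 0, "gripper": 0}
    - {"dx": 0, "dy": 0, "dz": 0, "ax": 0, "ay": 0, "az": 0, "gripper": 0}
    - {"dx": 0, "dy": 0, "dz": 0, "ax": 0, "ay": 0, "az": 0, "gripper": 0}

```text
time_s: 37.0
ee_pos: [0.5417, 0.4775, 0.0287]
eef_rot: [-0.661, 2.875, 0.064]
ft_force: [0.5, 0.7, -0.9]
gripper_width: 0.0143
grasp_force: 79.1
```

```bash
python3 - <<'E'
from h import *
st()
T=cloud("top");S=cloud("scene")
for L in([T],[S],[T,S]):
    pts=np.vstack([C[0][colour(C[1],"blue")&near(C[0],(.456,.4335),.15)&(C[0][...,2]<.07)] for C in L]);p,m=fitring(pts);print("ring1",len(pts),p.round(4),round(m,4))
C=(.4558,.4337,.026);y=.45+np.pi
c=rows(*pose(C,y,0,.095),5)
d=rows(*pose((.4558,.4337,.046),y,0,.095),4,c)
e=rows(*pose((.4558,.4337,.18),y,.2,.095),9,d)
E
```

```text
t 37.0 p [0.5417, 0.4775, 0.0287] 
R [[-0.882, -0.436, 0.175], [-0.428, 0.9, 0.085], [-0.195, -0.0, -0.981]] F [0.5, 0.7, -0.9] w 0.0143 q [0.63, 0.35, 1.64, -0.04, 0.96, -1.37]
ring1 54 [0.4536 0.4327 0.4626] 0.001
ring1 238 [0.4551 0.4333 0.4493] 0.0013
ring1 292 [0.4551 0.4333 0.4536] 0.0013
5 rows d [0.0008, -0.0002, 0.0036] a [-0.0, 0.0393, 0.0003]
4 rows d [0.0, 0.0, -0.005] a [0.0, 0.0, 0.0]
9 rows d [0.0017, 0.0, -0.0127] a [0.0, 0.0222, -0.0]
```

apply_moves:
  newtons: 80
  rows:
    - {"dx": 0.0008, "dy": -0.0002, "dz": 0.0036, "ax": 0, "ay": 0.0393, "az": 0, "gripper": 0}
    - {"dx": 0.0008, "dy": -0.0002, "dz": 0.0036, "ax": 0, "ay": 0.0393, "az": 0, "gripper": 0}
    - {"dx": 0.0008, "dy": -0.0002, "dz": 0.0036, "ax": 0, "ay": 0.0393, "az": 0, "gripper": 0}
    - {"dx": 0.0008, "dy": -0.0002, "dz": 0.0036, "ax": 0, "ay": 0.0393, "az": 0, "gripper": 0}
    - {"dx": 0.0008, "dy": -0.0002, "dz": 0.0036, "ax": 0, "ay": 0.0393, "az": 0, "gripper": 0}
    - {"dx": 0, "dy": 0, "dz": 0, "ax": 0, "ay": 0, "az": 0, "gripper": 0}
    - {"dx": 0, "dy": 0, "dz": -0.006, "ax": 0, "ay": 0.01, "az": 0, "gripper": 0}
    - {"dx": 0, "dy": 0, "dz": -0.006, "ax": 0, "ay": 0.01, "az": 0, "gripper": 0}
    - {"dx": 0, "dy": 0, "dz": -0.006, "ax": 0, "ay": 0.01, "az": 0, "gripper": 0}
    - {"dx": 0, "dy": 0, "dz": -0.006, "ax": 0, "ay": 0.01, "az": 0, "gripper": 0}
    - {"dx": 0.0015, "dy": 0, "dz": -0.012, "ax": 0, "ay": 0.02, "az": 0, "gripper": 0}
    - {"dx": 0.0015, "dy": 0, "dz": -0.012, "ax": 0, "ay": 0.02, "az": 0, "gripper": 0}
    - {"dx": 0.0015, "dy": 0, "dz": -0.012, "ax": 0, "ay": 0.02, "az": 0, "gripper": 0}
    - {"dx": 0.0015, "dy": 0, "dz": -0.015, "ax": 0, "ay": 0.02, "az": 0, "gripper": 0}
    - {"dx": 0.0015, "dy": 0, "dz": -0.015, "ax": 0, "ay": 0.02, "az": 0, "gripper": 0}
    - {"dx": 0.0015, "dy": 0, "dz": -0.02, "ax": 0, "ay": 0.02, "az": 0, "gripper": 0}
    - {"dx": 0.0015, "dy": 0, "dz": -0.02, "ax": 0, "ay": 0.02, "az": 0, "gripper": 0}
    - {"dx": 0.0015, "dy": 0, "dz": -0.02, "ax": 0, "ay": 0.02, "az": 0, "gripper": 0}
    - {"dx": 0, "dy": 0, "dz": 0, "ax": 0, "ay": 0, "az": 0, "gripper": 0}
    - {"dx": 0, "dy": 0, "dz": 0, "ax": 0, "ay": 0, "az": 0, "gripper": 0}

```text
time_s: 39.1
ee_pos: [0.5439, 0.4775, 0.1609]
eef_rot: [0.659, -2.872, 0.066]
ft_force: [-0.9, -0.1, -2.0]
gripper_width: 0.0143
grasp_force: 79.0
```

```bash
cat >> h.py <<'E'
def held(col):
    s=observe();r=R.from_rotvec(s["eef_rot"])
    for n in("top","scene"):
        P,h,im=cloud(n);L=r.inv().apply(P.reshape(-1,3)-s["ee_pos"]).reshape(P.shape)
        q=L[colour(h,col)&(abs(L[...,0]-.09)<.08)&(abs(L[...,1])<.05)&(abs(L[...,2])<.06)]
        if len(q)>5:print(n,col,len(q),"tool lo",np.percentile(q,2,axis=0).round(3),"hi",np.percentile(q,98,axis=0).round(3))
E
python3 - <<'E'
from h import *
st();held("blue")
E
```

```text
t 39.1 p [0.5439, 0.4775, 0.1609] 
R [[-0.882, -0.436, -0.178], [-0.428, 0.9, -0.087], [0.198, -0.0, -0.98]] F [-0.9, -0.1, -2.0] w 0.0143 q [0.61, 0.45, 1.27, 0.03, 1.62, -1.42]
top blue 107 tool lo [ 0.073 -0.027 -0.028] hi [ 0.124 -0.014 -0.001]
scene blue 281 tool lo [ 0.067 -0.03  -0.031] hi [0.118 0.006 0.008]
```

apply_moves:
  newtons: 80
  rows:
    - {"dx": 0, "dy": 0, "dz": 0, "ax": -0.01, "ay": 0, "az": 0.049, "gripper": 0}
    - {"dx": 0, "dy": 0, "dz": 0, "ax": -0.02, "ay": 0, "az": 0.098, "gripper": 0}
    - {"dx": 0, "dy": 0, "dz": 0, "ax": -0.0277, "ay": 0, "az": 0.1372, "gripper": 0}
    - {"dx": 0, "dy": 0, "dz": 0, "ax": -0.0277, "ay": 0, "az": 0.1372, "gripper": 0}
    - {"dx": 0, "dy": 0, "dz": 0, "ax": -0.0277, "ay": 0, "az": 0.1372, "gripper": 0}
    - {"dx": 0, "dy": 0, "dz": 0, "ax": -0.0277, "ay": 0, "az": 0.1372, "gripper": 0}
    - {"dx": 0, "dy": 0, "dz": 0, "ax": -0.0277, "ay": 0, "az": 0.1372, "gripper": 0}
    - {"dx": 0, "dy": 0, "dz": 0, "ax": -0.0277, "ay": 0, "az": 0.1372, "gripper": 0}
    - {"dx": 0, "dy": 0, "dz": 0, "ax": -0.0277, "ay": 0, "az": 0.1372, "gripper": 0}
    - {"dx": 0, "dy": 0, "dz": 0, "ax": -0.0277, "ay": 0, "az": 0.1372, "gripper": 0}
    - {"dx": 0, "dy": 0, "dz": 0, "ax": -0.0277, "ay": 0, "az": 0.1372, "gripper": 0}
    - {"dx": 0, "dy": 0, "dz": 0, "ax": -0.0277, "ay": 0, "az": 0.1372, "gripper": 0}
    - {"dx": 0, "dy": 0, "dz": 0, "ax": -0.0277, "ay": 0, "az": 0.1372, "gripper": 0}
    - {"dx": 0, "dy": 0, "dz": 0, "ax": -0.0277, "ay": 0, "az": 0.1372, "gripper": 0}
    - {"dx": 0, "dy": 0, "dz": 0, "ax": -0.0277, "ay": 0, "az": 0.1372, "gripper": 0}
    - {"dx": 0, "dy": 0, "dz": 0, "ax": -0.0277, "ay": 0, "az": 0.1372, "gripper": 0}
    - {"dx": 0, "dy": 0, "dz": 0, "ax": -0.0277, "ay": 0, "az": 0.1372, "gripper": 0}
    - {"dx": 0, "dy": 0, "dz": 0, "ax": -0.02, "ay": 0, "az": 0.098, "gripper": 0}
    - {"dx": 0, "dy": 0, "dz": 0, "ax": -0.01, "ay": 0, "az": 0.049, "gripper": 0}
    - {"dx": 0, "dy": 0, "dz": 0, "ax": 0, "ay": 0, "az": 0, "gripper": 0}

```text
time_s: 41.2
ee_pos: [0.5422, 0.4767, 0.1584]
eef_rot: [-2.498, -1.698, -0.242]
ft_force: [-0.2, 0.8, -1.4]
gripper_width: 0.0148
grasp_force: 79.1
```

```bash
python3 - <<'E'
from h import *
st();held("blue")
tilt=R.from_rotvec([0,.2,0])
p=rows((.50,.0,.16),down(.067)*tilt,20)
p=rows((.504,-.088,.15),down(.067)*tilt,6,p)
p=rows((.5132,-.0869,.12),down(.067),6,p)
E
```

```text
t 41.2 p [0.5422, 0.4767, 0.1584] 
R [[0.361, 0.93, 0.069], [0.912, -0.368, 0.181], [0.194, -0.003, -0.981]] F [-0.2, 0.8, -1.4] w 0.0148 q [0.57, 0.22, 1.56, 0.12, 1.2, 0.92]
scene blue 352 tool lo [ 0.064 -0.011 -0.033] hi [0.118 0.029 0.007]
20 rows d [-0.0168, 0.0185, -0.0034] a [-0.0112, 0.0002, 0.0553]
6 rows d [-0.0006, 0.0147, 0.0016] a [0.0, 0.0, 0.0]
6 rows d [0.001, -0.0001, 0.0052] a [0.0, -0.0333, -0.0]
```

apply_moves:
  newtons: 80
  rows:
    - {"dx": 0, "dy": 0, "dz": 0, "ax": -0.01, "ay": 0, "az": 0.049, "gripper": 0}
    - {"dx": 0, "dy": 0, "dz": 0, "ax": -0.02, "ay": 0, "az": 0.098, "gripper": 0}
    - {"dx": 0, "dy": 0, "dz": 0, "ax": -0.0277, "ay": 0, "az": 0.1372, "gripper": 0}
    - {"dx": 0, "dy": 0, "dz": 0, "ax": -0.0277, "ay": 0, "az": 0.1372, "gripper": 0}
    - {"dx": 0, "dy": 0, "dz": 0, "ax": -0.0277, "ay": 0, "az": 0.1372, "gripper": 0}
    - {"dx": 0, "dy": 0, "dz": 0, "ax": -0.0277, "ay": 0, "az": 0.1372, "gripper": 0}
    - {"dx": 0, "dy": 0, "dz": 0, "ax": -0.0277, "ay": 0, "az": 0.1372, "gripper": 0}
    - {"dx": 0, "dy": 0, "dz": 0, "ax": -0.02, "ay": 0, "az": 0.098, "gripper": 0}
    - {"dx": 0, "dy": 0, "dz": 0, "ax": -0.02, "ay": 0, "az": 0.098, "gripper": 0}
    - {"dx": 0, "dy": 0, "dz": 0, "ax": -0.015, "ay": 0, "az": 0.076, "gripper": 0}
    - {"dx": 0, "dy": 0, "dz": 0, "ax": 0, "ay": 0, "az": 0, "gripper": 0}

```text
time_s: 42.4
ee_pos: [0.5434, 0.4774, 0.1598]
eef_rot: [-3.12, -0.105, -0.308]
ft_force: [0.5, 0.1, -1.4]
gripper_width: 0.014
grasp_force: 79.0
```

```bash
python3 - <<'E'
from h import *
st();held("blue")
tilt=R.from_rotvec([0,.2,0])
p=rows((.504,-.088,.16),down(.067)*tilt,25)
p=rows((.5132,-.0869,.12),down(.067),6,p)
E
```

```text
t 42.4 p [0.5434, 0.4774, 0.1598] 
R [[0.978, 0.067, 0.195], [0.066, -0.998, 0.012], [0.196, 0.002, -0.981]] F [0.5, 0.1, -1.4] w 0.014 q [0.66, 0.24, 1.54, -0.12, 1.2, 2.2]
top blue 321 tool lo [ 0.066 -0.017 -0.032] hi [ 0.116  0.03  -0.013]
scene blue 383 tool lo [ 0.07  -0.014 -0.032] hi [0.123 0.03  0.013]
25 rows d [-0.003, 0.0224, -0.0006] a [0.0001, 0.0001, 0.0001]
6 rows d [0.0008, -0.0001, 0.0068] a [0.0, -0.0333, -0.0]
```

apply_moves:
  newtons: 80
  rows:
    - {"dx": -0.0015, "dy": 0.0112, "dz": 0, "ax": 0, "ay": 0, "az": 0, "gripper": 0}
    - {"dx": -0.003, "dy": 0.0224, "dz": -0.0006, "ax": 0, "ay": 0, "az": 0, "gripper": 0}
    - {"dx": -0.004, "dy": 0.03, "dz": -0.0008, "ax": 0, "ay": 0, "az": 0, "gripper": 0}
    - {"dx": -0.004, "dy": 0.03, "dz": -0.0008, "ax": 0, "ay": 0, "az": 0, "gripper": 0}
    - {"dx": -0.004, "dy": 0.03, "dz": -0.0008, "ax": 0, "ay": 0, "az": 0, "gripper": 0}
    - {"dx": -0.004, "dy": 0.03, "dz": -0.0008, "ax": 0, "ay": 0, "az": 0, "gripper": 0}
    - {"dx": -0.004, "dy": 0.03, "dz": -0.0008, "ax": 0, "ay": 0, "az": 0, "gripper": 0}
    - {"dx": -0.004, "dy": 0.03, "dz": -0.0008, "ax": 0, "ay": 0, "az": 0, "gripper": 0}
    - {"dx": -0.004, "dy": 0.03, "dz": -0.0008, "ax": 0, "ay": 0, "az": 0, "gripper": 0}
    - {"dx": -0.004, "dy": 0.03, "dz": -0.0008, "ax": 0, "ay": 0, "az": 0, "gripper": 0}
    - {"dx": -0.004, "dy": 0.03, "dz": -0.0008, "ax": 0, "ay": 0, "az": 0, "gripper": 0}
    - {"dx": -0.004, "dy": 0.03, "dz": -0.0008, "ax": 0, "ay": 0, "az": 0, "gripper": 0}
    - {"dx": -0.004, "dy": 0.03, "dz": -0.0008, "ax": 0, "ay": 0, "az": 0, "gripper": 0}
    - {"dx": -0.004, "dy": 0.03, "dz": -0.0008, "ax": 0, "ay": 0, "az": 0, "gripper": 0}
    - {"dx": -0.004, "dy": 0.03, "dz": -0.0008, "ax": 0, "ay": 0, "az": 0, "gripper": 0}
    - {"dx": -0.004, "dy": 0.03, "dz": -0.0008, "ax": 0, "ay": 0, "az": 0, "gripper": 0}
    - {"dx": -0.004, "dy": 0.03, "dz": -0.0008, "ax": 0, "ay": 0, "az": 0, "gripper": 0}
    - {"dx": -0.004, "dy": 0.03, "dz": -0.0008, "ax": 0, "ay": 0, "az": 0, "gripper": 0}
    - {"dx": -0.003, "dy": 0.0224, "dz": -0.0006, "ax": 0, "ay": 0, "az": 0, "gripper": 0}
    - {"dx": -0.0015, "dy": 0.0112, "dz": 0, "ax": 0, "ay": 0, "az": 0, "gripper": 0}

```text
time_s: 44.5
ee_pos: [0.5049, -0.0757, 0.1604]
eef_rot: [-3.12, -0.101, -0.311]
ft_force: [-0.2, -0.1, -0.3]
gripper_width: 0.0146
grasp_force: 79.1
```

apply_moves:
  newtons: 80
  rows:
    - {"dx": 0, "dy": 0.006, "dz": 0, "ax": 0, "ay": 0, "az": 0, "gripper": 0}
    - {"dx": 0.0008, "dy": 0, "dz": 0.0068, "ax": 0, "ay": -0.0333, "az": 0, "gripper": 0}
    - {"dx": 0.0008, "dy": 0, "dz": 0.0068, "ax": 0, "ay": -0.0333, "az": 0, "gripper": 0}
    - {"dx": 0.0008, "dy": 0, "dz": 0.0068, "ax": 0, "ay": -0.0333, "az": 0, "gripper": 0}
    - {"dx": 0.0008, "dy": 0, "dz": 0.0068, "ax": 0, "ay": -0.0333, "az": 0, "gripper": 0}
    - {"dx": 0.0008, "dy": 0, "dz": 0.0068, "ax": 0, "ay": -0.0333, "az": 0, "gripper": 0}
    - {"dx": 0.0008, "dy": 0, "dz": 0.0068, "ax": 0, "ay": -0.0333, "az": 0, "gripper": 0}
    - {"dx": 0, "dy": 0, "dz": 0, "ax": 0, "ay": 0, "az": 0, "gripper": 0}
    - {"dx": 0, "dy": 0, "dz": 0, "ax": 0, "ay": 0, "az": 0, "gripper": 0}

```text
time_s: 45.4
ee_pos: [0.5155, -0.0784, 0.1203]
eef_rot: [3.139, 0.106, -0.002]
ft_force: [0.1, 0.2, -0.8]
gripper_width: 0.0145
grasp_force: 79.0
```

```bash
python3 - <<'E'
from h import *
st();held("blue");see("blue");see("green")
rows((.5132,-.0869,.12),down(.067),2)
E
```

```text
t 45.4 p [0.5155, -0.0784, 0.1203] 
R [[0.998, 0.067, -0.001], [0.067, -0.998, -0.001], [-0.002, 0.001, -1.0]] F [0.1, 0.2, -0.8] w 0.0145 q [-0.29, -0.1, 1.95, -0.0, 1.29, 1.21]
top blue 25 tool lo [ 0.099 -0.022 -0.029] hi [ 0.116 -0.008 -0.008]
scene blue 315 tool lo [ 0.067 -0.015 -0.033] hi [ 0.121  0.028 -0.011]
top blue 31 tray-local lo [-0.062  0.058  0.134] hi [0.018 0.107 0.415]
scene blue 321 tray-local lo [-0.032  0.025  0.131] hi [0.023 0.068 0.154]
top green 9 tray-local lo [ 0.007 -0.052  0.062] hi [ 0.012 -0.037  0.07 ]
scene green 279 tray-local lo [-0.032 -0.061  0.053] hi [ 0.019 -0.019  0.071]
2 rows d [-0.0014, 0.0038, 0.0005] a [0.0007, 0.0003, -0.0005]
```

apply_moves:
  newtons: 80
  rows:
    - {"dx": -0.002, "dy": 0.005, "dz": 0.009, "ax": 0, "ay": 0, "az": 0, "gripper": 0}
    - {"dx": 0, "dy": 0, "dz": 0.011, "ax": 0, "ay": 0, "az": 0, "gripper": 0}
    - {"dx": 0, "dy": 0, "dz": 0.011, "ax": 0, "ay": 0, "az": 0, "gripper": 0}
    - {"dx": 0, "dy": 0, "dz": 0.011, "ax": 0, "ay": 0, "az": 0, "gripper": 0}
    - {"dx": 0, "dy": 0, "dz": 0.011, "ax": 0, "ay": 0, "az": 0, "gripper": 0}
    - {"dx": 0, "dy": 0, "dz": 0.009, "ax": 0, "ay": 0, "az": 0, "gripper": 0}
    - {"dx": 0, "dy": 0, "dz": 0.006, "ax": 0, "ay": 0, "az": 0, "gripper": 0}
    - {"dx": 0, "dy": 0, "dz": 0.006, "ax": 0, "ay": 0, "az": 0, "gripper": 0}
    - {"dx": 0, "dy": 0, "dz": 0.005, "ax": 0, "ay": 0, "az": 0, "gripper": 0}
    - {"dx": 0, "dy": 0, "dz": 0.005, "ax": 0, "ay": 0, "az": 0, "gripper": 0}
    - {"dx": 0, "dy": 0, "dz": 0.005, "ax": 0, "ay": 0, "az": 0, "gripper": 0}
    - {"dx": 0, "dy": 0, "dz": 0, "ax": 0, "ay": 0, "az": 0, "gripper": 0}
    - {"dx": 0, "dy": 0, "dz": 0, "ax": 0, "ay": 0, "az": 0, "gripper": 0}
    - {"dx": 0, "dy": 0, "dz": 0, "ax": 0, "ay": 0, "az": 0, "gripper": 0}

```text
time_s: 47.1
ee_pos: [0.514, -0.0844, 0.0319]
eef_rot: [3.138, 0.104, -0.001]
ft_force: [0.6, 0.5, -0.6]
gripper_width: 0.0143
grasp_force: 79.1
```

```bash
python3 - <<'E'
from h import *
st();see("blue");see("green")
P,h,im=cloud("scene");q=P[colour(h,"blue")&near(P,TC,.15)&(P[...,2]>.03)]
p,m=fitring(q,.016);print(p.round(4),m,loc(np.r_[p[:2],0][None]).round(4))
cv2.imwrite("pics/i7.png",cv2.resize(im[180:300,150:310],(800,600),interpolation=cv2.INTER_CUBIC)[:,:,::-1])
E
```

```text
t 47.1 p [0.514, -0.0844, 0.0319] 
R [[0.998, 0.066, -0.001], [0.066, -0.998, -0.001], [-0.001, 0.001, -1.0]] F [0.6, 0.5, -0.6] w 0.0143 q [-0.3, 0.02, 2.0, -0.0, 1.12, 1.2]
top blue 68 tray-local lo [-0.066  0.038  0.051] hi [0.015 0.102 0.328]
scene blue 358 tray-local lo [-0.034  0.024  0.04 ] hi [0.02  0.074 0.072]
top green 154 tray-local lo [-0.024 -0.056  0.053] hi [ 0.013 -0.012  0.072]
scene green 300 tray-local lo [-0.033 -0.061  0.053] hi [ 0.019 -0.017  0.071]
[ 0.6044 -0.0744  0.0305] 0.001037310790942039 [[-0.0092  0.0513  0.    ]]
```

View pics/i7.png

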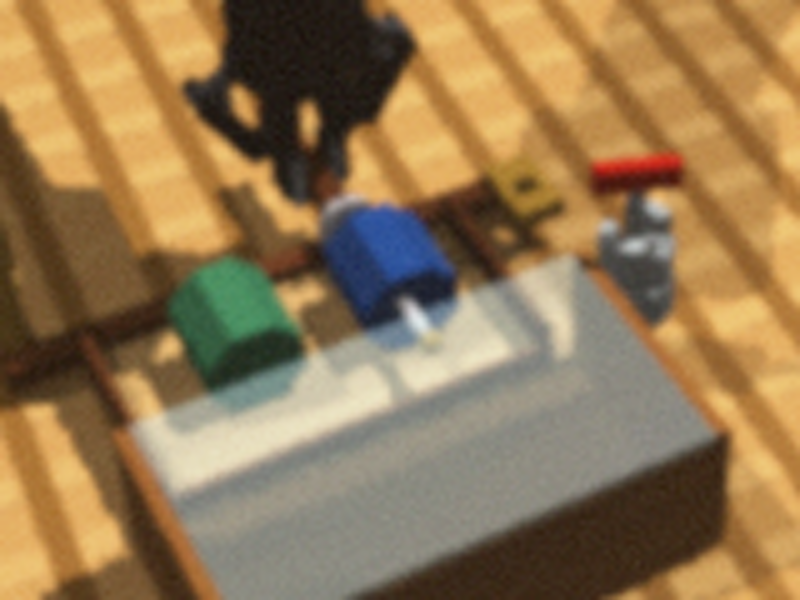

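Both rings are flat on the tray: green at (235,320), blue at (390,265) with the rod still in its bore. Next I'll withdraw the rod.

apply_moves:
  newtons: 80
  rows:
    - {"dx": -0.005, "dy": 0, "dz": 0, "ax": 0, "ay": 0, "az": 0, "gripper": 0}
    - {"dx": -0.01, "dy": 0, "dz": 0, "ax": 0, "ay": 0, "az": 0, "gripper": 0}
    - {"dx": -0.01, "dy": 0, "dz": 0, "ax": 0, "ay": 0, "az": 0, "gripper": 0}
    - {"dx": -0.01, "dy": 0, "dz": 0, "ax": 0, "ay": 0, "az": 0, "gripper": 0}
    - {"dx": -0.01, "dy": 0, "dz": 0, "ax": 0, "ay": 0, "az": 0, "gripper": 0}
    - {"dx": -0.01, "dy": 0, "dz": 0, "ax": 0, "ay": 0, "az": 0, "gripper": 0}
    - {"dx": -0.01, "dy": 0, "dz": 0, "ax": 0, "ay": 0, "az": 0, "gripper": 0}
    - {"dx": -0.01, "dy": 0, "dz": 0, "ax": 0, "ay": 0, "az": 0, "gripper": 0}
    - {"dx": -0.01, "dy": 0, "dz": 0, "ax": 0, "ay": 0, "az": 0, "gripper": 0}
    - {"dx": -0.01, "dy": 0, "dz": 0, "ax": 0, "ay": 0, "az": 0, "gripper": 0}
    - {"dx": -0.01, "dy": 0, "dz": 0, "ax": 0, "ay": 0, "az": 0, "gripper": 0}
    - {"dx": -0.01, "dy": 0, "dz": 0, "ax": 0, "ay": 0, "az": 0, "gripper": 0}
    - {"dx": 0, "dy": 0, "dz": -0.02, "ax": 0, "ay": 0, "az": 0, "gripper": 0}
    - {"dx": 0, "dy": 0, "dz": -0.04, "ax": 0, "ay": 0, "az": 0, "gripper": 0}
    - {"dx": 0, "dy": 0, "dz": -0.04, "ax": 0, "ay": 0, "az": 0, "gripper": 0}
    - {"dx": 0, "dy": 0, "dz": -0.04, "ax": 0, "ay": 0, "az": 0, "gripper": 0}
    - {"dx": 0, "dy": 0, "dz": -0.02, "ax": 0, "ay": 0, "az": 0, "gripper": 0}
    - {"dx": 0, "dy": 0, "dz": 0, "ax": 0, "ay": 0, "az": 0, "gripper": 0}
    - {"dx": 0, "dy": 0, "dz": 0, "ax": 0, "ay": 0, "az": 0, "gripper": 0}

```text
time_s: 49.25
ee_pos: [0.3987, -0.0916, 0.191]
eef_rot: [3.139, 0.104, -0.003]
ft_force: [-0.7, 0.4, -2.0]
gripper_width: 0.0143
grasp_force: 79.1
```

```bash
python3 - <<'E'
from h import *
st();see("blue");see("green");rodfit("scene");rodfit("top")
s=observe();p=rows((.4667,-.3827,.192),R.from_rotvec(s["eef_rot"]),8)
p=rows((.4667,-.3827,.192),down(-.605),6,p)
E
```

```text
t 49.25 p [0.3987, -0.0916, 0.191] 
R [[0.998, 0.066, -0.002], [0.066, -0.998, -0.001], [-0.002, 0.001, -1.0]] F [-0.7, 0.4, -2.0] w 0.0143 q [-0.41, -0.48, 2.13, -0.0, 1.49, 1.1]
top blue 279 tray-local lo [-0.051  0.055  0.043] hi [0.001 0.103 0.073]
scene blue 295 tray-local lo [-0.044  0.052  0.045] hi [0.007 0.098 0.074]
top green 245 tray-local lo [-0.039 -0.056  0.052] hi [ 0.012 -0.012  0.071]
scene green 276 tray-local lo [-0.031 -0.061  0.054] hi [ 0.018 -0.017  0.071]
scene rod 86 xmax 0.1541 y(x) [-0.0005  0.0018] z(x) [ 0.0063 -0.0176]
  tip mean [ 0.1453  0.0018 -0.0173]
  guard 15 [ 0.0485  0.0008 -0.0309]
top rod 78 xmax 0.151 y(x) [-0.003   0.0016] z(x) [-0.0075 -0.0175]
  tip mean [ 0.1418  0.0015 -0.0184]
  guard 0 [nan nan nan]
8 rows d [0.0061, 0.0369, -0.0003] a [0.0, 0.0, 0.0]
6 rows d [0.0, 0.0, 0.0] a [0.0002, 0.0007, 0.1119]h.py:43: RuntimeWarning: Mean of empty slice.
  g=L[(L[:,0]>.03)&(L[:,0]<.07)&(abs(L[:,1])<.03)&(L[:,2]<-.029)&(L[:,2]>-.045)];print("  guard",len(g),g.mean(0).round(4))
  ret = um.true_divide(
```

```bash
python3 - <<'E'
from h import *
T=cloud("top");S=cloud("scene")
for c in("blue","green"):
    q=np.vstack([C[0][colour(C[1],c)&near(C[0],TC,.15)&(C[0][...,2]>.03)] for C in(T,S)]);p,m=fitring(q,.017);print(c,p.round(4),round(m,4),loc(np.r_[p[:2],0][None]).round(4))
    l=loc(q)
    for k in np.arange(-.07,.115,.008):
        a=l[(abs(l[:,1]-k)<.004)&(abs(l[:,0]+.02)<.02),2]
        if len(a)>3:print("  y",k.round(3),np.median(a).round(4),len(a))
im=np.hstack([cv2.resize(T[2][165:240,290:390],(400,300),interpolation=cv2.INTER_CUBIC),cv2.resize(S[2][195:270,180:280],(400,300),interpolation=cv2.INTER_CUBIC)]);cv2.imwrite("pics/i8.png",im[:,:,::-1])
E
```

```text
blue [ 0.5895 -0.0494  0.0712] 0.0014 [[-0.0224  0.0773  0.    ]]
  y 0.05 0.0522 19
  y 0.058 0.061 77
  y 0.066 0.0675 65
  y 0.074 0.0697 66
  y 0.082 0.0712 60
  y 0.09 0.0662 58
  y 0.098 0.0615 52
  y 0.106 0.0436 13
green [ 0.6106 -0.1617  0.0637] 0.0012 [[-0.0089 -0.0362  0.    ]]
  y -0.062 0.0551 11
  y -0.054 0.0611 62
  y -0.046 0.0672 60
  y -0.038 0.0675 63
  y -0.03 0.0678 59
  y -0.022 0.0638 57
  y -0.014 0.0563 39
```

View pics/i8.png

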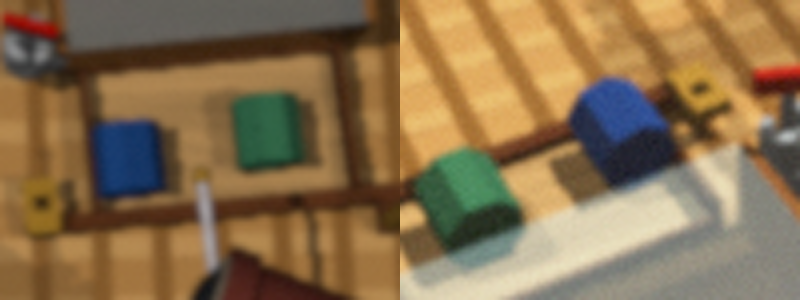

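The blue ring moved about 26 mm left and now leans against the side wall, tilted about 10° (left view (128,158)). I'll re-thread it, lift it slightly and set it down flat nearer the middle.

```bash
python3 - <<'E'
from h import *
p=rows((.3945,-.061,.08),down(.069),5);p=rows((.3945,-.061,.028),down(.069),4,p)
E
```

```text
5 rows d [-0.0004, -0.0062, 0.0222] a [0.0001, 0.0006, -0.0006]
4 rows d [0.0, 0.0, 0.013] a [0.0, 0.0, 0.0]
```

apply_moves:
  newtons: 80
  rows:
    - {"dx": -0.0004, "dy": -0.0062, "dz": 0.0222, "ax": 0, "ay": 0, "az": 0, "gripper": 0}
    - {"dx": -0.0004, "dy": -0.0062, "dz": 0.0222, "ax": 0, "ay": 0, "az": 0, "gripper": 0}
    - {"dx": -0.0004, "dy": -0.0062, "dz": 0.0222, "ax": 0, "ay": 0, "az": 0, "gripper": 0}
    - {"dx": -0.0004, "dy": -0.0062, "dz": 0.0222, "ax": 0, "ay": 0, "az": 0, "gripper": 0}
    - {"dx": -0.0004, "dy": -0.0062, "dz": 0.0222, "ax": 0, "ay": 0, "az": 0, "gripper": 0}
    - {"dx": 0, "dy": 0, "dz": 0.013, "ax": 0, "ay": 0, "az": 0, "gripper": 0}
    - {"dx": 0, "dy": 0, "dz": 0.013, "ax": 0, "ay": 0, "az": 0, "gripper": 0}
    - {"dx": 0, "dy": 0, "dz": 0.013, "ax": 0, "ay": 0, "az": 0, "gripper": 0}
    - {"dx": 0, "dy": 0, "dz": 0.013, "ax": 0, "ay": 0, "az": 0, "gripper": 0}
    - {"dx": 0, "dy": 0, "dz": 0, "ax": 0, "ay": 0, "az": 0, "gripper": 0}
    - {"dx": 0, "dy": 0, "dz": 0, "ax": 0, "ay": 0, "az": 0, "gripper": 0}

```text
time_s: 50.75
ee_pos: [0.3951, -0.0613, 0.029]
eef_rot: [3.139, 0.104, -0.003]
ft_force: [0.6, -0.5, 0.1]
gripper_width: 0.0143
grasp_force: 79.1
```

```bash
cat >> h.py <<'E'
def where(col):
    s=observe();r=R.from_rotvec(s["eef_rot"]);Q=[]
    for n in("top","scene"):
        P,h,im=cloud(n);c=colour(h,col);q=P[c&near(P,TC,.15)&(P[...,2]>.03)&(P[...,2]<.09)];Q.append(q)
        L=r.inv().apply(P.reshape(-1,3)-s["ee_pos"]).reshape(P.shape)
        q=L[(L[...,0]>.06)&(L[...,0]<.15)&(abs(L[...,1])<.012)&(abs(L[...,2]+.0175)<.008)&~c]
        if len(q)>5:print(n,"rod y,z",q.mean(0).round(4))
    q=np.vstack(Q);p,m=fitring(q,.017);print(col,p.round(4),round(m,4),"local",loc(np.r_[p[:2],0][None])[0,:2].round(4),"in tool",r.inv().apply(np.r_[p[:2],.042]-s["ee_pos"]).round(4),"zmax",np.percentile(q[:,2],98).round(4))
E
python3 - <<'E'
from h import *
st();where("blue")
E
```

```text
t 50.75 p [0.3951, -0.0613, 0.029] 
R [[0.998, 0.066, -0.002], [0.066, -0.998, -0.001], [-0.002, 0.001, -1.0]] F [0.6, -0.5, 0.1] w 0.0143 q [-0.34, -0.29, 2.29, -0.0, 1.15, 1.17]
top rod y,z [ 0.1186  0.0023 -0.0181]
scene rod y,z [ 0.1042  0.0022 -0.019 ]
blue [ 0.5895 -0.0493  0.0786] 0.0014 local [-0.0224  0.0774] in tool [ 0.1947  0.0008 -0.0134] zmax 0.0739
```

apply_moves:
  newtons: 80
  rows:
    - {"dx": 0.01, "dy": -0.001, "dz": 0, "ax": 0, "ay": 0, "az": 0, "gripper": 0}
    - {"dx": 0.01, "dy": 0, "dz": 0, "ax": 0, "ay": 0, "az": 0, "gripper": 0}
    - {"dx": 0.01, "dy": 0, "dz": 0, "ax": 0, "ay": 0, "az": 0, "gripper": 0}
    - {"dx": 0.01, "dy": 0, "dz": 0, "ax": 0, "ay": 0, "az": 0, "gripper": 0}
    - {"dx": 0.01, "dy": 0, "dz": 0, "ax": 0, "ay": 0, "az": 0, "gripper": 0}
    - {"dx": 0.01, "dy": 0, "dz": 0, "ax": 0, "ay": 0, "az": 0, "gripper": 0}
    - {"dx": 0.01, "dy": 0, "dz": 0, "ax": 0, "ay": 0, "az": 0, "gripper": 0}
    - {"dx": 0.01, "dy": 0, "dz": 0, "ax": 0, "ay": 0, "az": 0, "gripper": 0}
    - {"dx": 0.01, "dy": 0, "dz": 0, "ax": 0, "ay": 0, "az": 0, "gripper": 0}
    - {"dx": 0, "dy": 0, "dz": 0, "ax": 0, "ay": 0, "az": 0, "gripper": 0}

```text
time_s: 51.85
ee_pos: [0.4861, -0.0542, 0.0289]
eef_rot: [3.138, 0.104, -0.001]
ft_force: [0.0, 1.1, -0.1]
gripper_width: 0.0144
grasp_force: 79.1
```

```bash
python3 - <<'E'
from h import *
st();where("blue")
E
```

```text
t 51.85 p [0.4861, -0.0542, 0.0289] 
R [[0.998, 0.066, -0.001], [0.066, -0.998, -0.001], [-0.001, 0.001, -1.0]] F [0.0, 1.1, -0.1] w 0.0144 q [-0.26, -0.05, 2.08, -0.0, 1.11, 1.24]
top rod y,z [ 0.1431  0.0021 -0.0187]
scene rod y,z [ 0.1363  0.0014 -0.0182]
blue [ 0.5899 -0.0493  0.0786] 0.0013 local [-0.022   0.0774] in tool [ 0.1039  0.002  -0.0131] zmax 0.0735
```

apply_moves:
  newtons: 80
  rows:
    - {"dx": 0, "dy": 0, "dz": -0.005, "ax": 0, "ay": 0, "az": 0, "gripper": 0}
    - {"dx": 0, "dy": 0, "dz": -0.005, "ax": 0, "ay": 0, "az": 0, "gripper": 0}
    - {"dx": 0, "dy": 0, "dz": -0.005, "ax": 0, "ay": 0, "az": 0, "gripper": 0}
    - {"dx": 0, "dy": 0, "dz": -0.005, "ax": 0, "ay": 0, "az": 0, "gripper": 0}
    - {"dx": 0, "dy": 0, "dz": -0.003, "ax": 0, "ay": 0, "az": 0, "gripper": 0}
    - {"dx": 0, "dy": 0.004, "dz": 0, "ax": 0, "ay": 0, "az": 0, "gripper": 0}
    - {"dx": 0, "dy": 0.005, "dz": 0, "ax": 0, "ay": 0, "az": 0, "gripper": 0}
    - {"dx": 0, "dy": 0.005, "dz": 0, "ax": 0, "ay": 0, "az": 0, "gripper": 0}
    - {"dx": 0.003, "dy": 0.005, "dz": 0, "ax": 0, "ay": 0, "az": 0, "gripper": 0}
    - {"dx": 0.003, "dy": 0.005, "dz": 0, "ax": 0, "ay": 0, "az": 0, "gripper": 0}
    - {"dx": 0.003, "dy": 0.004, "dz": 0, "ax": 0, "ay": 0, "az": 0, "gripper": 0}
    - {"dx": 0, "dy": 0, "dz": 0, "ax": 0, "ay": 0, "az": 0, "gripper": 0}
    - {"dx": 0, "dy": 0, "dz": 0, "ax": 0, "ay": 0, "az": 0, "gripper": 0}
    - {"dx": 0, "dy": 0, "dz": 0, "ax": 0, "ay": 0, "az": 0, "gripper": 0}
    - {"dx": 0, "dy": 0, "dz": 0, "ax": 0, "ay": 0, "az": 0, "gripper": 0}

```text
time_s: 53.45
ee_pos: [0.4954, -0.0812, 0.0515]
eef_rot: [3.139, 0.104, -0.003]
ft_force: [0.2, 0.1, -1.4]
gripper_width: 0.0143
grasp_force: 79.1
```

```bash
python3 - <<'E'
from h import *
st();where("blue");see("blue",.05)
E
```

```text
t 53.45 p [0.4954, -0.0812, 0.0515] 
R [[0.998, 0.066, -0.002], [0.066, -0.998, -0.001], [-0.002, 0.001, -1.0]] F [0.2, 0.1, -1.4] w 0.0143 q [-0.31, -0.05, 2.04, -0.0, 1.16, 1.2]
top rod y,z [ 0.1431  0.0011 -0.0181]
scene rod y,z [ 0.1246  0.0017 -0.019 ]
blue [ 0.6004 -0.0795  0.1425] 0.0094 local [-0.0135  0.0465] in tool [0.105  0.0053 0.0093] zmax 0.0841
top blue 140 tray-local lo [-0.075  0.028  0.06 ] hi [0.012 0.1   0.347]
scene blue 330 tray-local lo [-0.036  0.024  0.059] hi [0.017 0.071 0.084]
```

apply_moves:
  newtons: 80
  rows:
    - {"dx": 0, "dy": 0, "dz": 0.003, "ax": 0, "ay": 0, "az": 0, "gripper": 0}
    - {"dx": 0, "dy": 0, "dz": 0.003, "ax": 0, "ay": 0, "az": 0, "gripper": 0}
    - {"dx": 0, "dy": 0, "dz": 0.003, "ax": 0, "ay": 0, "az": 0, "gripper": 0}
    - {"dx": 0, "dy": 0, "dz": 0.003, "ax": 0, "ay": 0, "az": 0, "gripper": 0}
    - {"dx": 0, "dy": 0, "dz": 0.003, "ax": 0, "ay": 0, "az": 0, "gripper": 0}
    - {"dx": 0, "dy": 0, "dz": 0.003, "ax": 0, "ay": 0, "az": 0, "gripper": 0}
    - {"dx": 0, "dy": 0, "dz": 0.003, "ax": 0, "ay": 0, "az": 0, "gripper": 0}
    - {"dx": 0, "dy": 0, "dz": 0.003, "ax": 0, "ay": 0, "az": 0, "gripper": 0}
    - {"dx": 0, "dy": 0, "dz": 0, "ax": 0, "ay": 0, "az": 0, "gripper": 0}
    - {"dx": 0, "dy": 0, "dz": 0, "ax": 0, "ay": 0, "az": 0, "gripper": 0}
    - {"dx": 0, "dy": 0, "dz": 0, "ax": 0, "ay": 0, "az": 0, "gripper": 0}

```text
time_s: 54.75
ee_pos: [0.4956, -0.0815, 0.0277]
eef_rot: [3.139, 0.104, -0.002]
ft_force: [-0.2, -0.5, -0.5]
gripper_width: 0.0145
grasp_force: 79.1
```

```bash
python3 - <<'E'
from h import *
st();where("blue")
E
```

```text
t 54.75 p [0.4956, -0.0815, 0.0277] 
R [[0.998, 0.066, -0.001], [0.066, -0.998, -0.001], [-0.001, 0.001, -1.0]] F [-0.2, -0.5, -0.5] w 0.0145 q [-0.31, -0.02, 2.05, -0.0, 1.11, 1.2]
top rod y,z [ 0.1433  0.0016 -0.0189]
scene rod y,z [ 0.1337  0.003  -0.0188]
blue [ 0.5996 -0.0708  0.0839] 0.0013 local [-0.0138  0.0553] in tool [ 0.1044 -0.0038 -0.0144] zmax 0.0711
```

apply_moves:
  newtons: 80
  rows:
    - {"dx": 0, "dy": -0.0025, "dz": 0, "ax": 0, "ay": 0, "az": 0, "gripper": 0}
    - {"dx": 0, "dy": -0.0025, "dz": 0, "ax": 0, "ay": 0, "az": 0, "gripper": 0}
    - {"dx": 0, "dy": 0, "dz": 0, "ax": 0, "ay": 0, "az": 0, "gripper": 0}
    - {"dx": -0.006, "dy": 0, "dz": 0, "ax": 0, "ay": 0, "az": 0, "gripper": 0}
    - {"dx": -0.009, "dy": 0, "dz": 0, "ax": 0, "ay": 0, "az": 0, "gripper": 0}
    - {"dx": -0.009, "dy": 0, "dz": 0, "ax": 0, "ay": 0, "az": 0, "gripper": 0}
    - {"dx": -0.009, "dy": 0, "dz": 0, "ax": 0, "ay": 0, "az": 0, "gripper": 0}
    - {"dx": -0.009, "dy": 0, "dz": 0, "ax": 0, "ay": 0, "az": 0, "gripper": 0}
    - {"dx": -0.009, "dy": 0, "dz": 0, "ax": 0, "ay": 0, "az": 0, "gripper": 0}
    - {"dx": -0.009, "dy": 0, "dz": 0, "ax": 0, "ay": 0, "az": 0, "gripper": 0}
    - {"dx": -0.009, "dy": 0, "dz": 0, "ax": 0, "ay": 0, "az": 0, "gripper": 0}
    - {"dx": -0.009, "dy": 0, "dz": 0, "ax": 0, "ay": 0, "az": 0, "gripper": 0}
    - {"dx": -0.009, "dy": 0, "dz": 0, "ax": 0, "ay": 0, "az": 0, "gripper": 0}
    - {"dx": -0.009, "dy": 0, "dz": 0, "ax": 0, "ay": 0, "az": 0, "gripper": 0}
    - {"dx": 0, "dy": 0, "dz": 0, "ax": 0, "ay": 0, "az": 0, "gripper": 0}
    - {"dx": 0, "dy": 0, "dz": 0, "ax": 0, "ay": 0, "az": 0, "gripper": 0}

```text
time_s: 56.45
ee_pos: [0.3994, -0.0829, 0.0278]
eef_rot: [3.139, 0.103, -0.001]
ft_force: [0.0, 0.2, -1.0]
gripper_width: 0.0142
grasp_force: 79.1
```

```bash
python3 - <<'E'
from h import *
st();where("blue");where("green")
E
```

```text
t 56.45 p [0.3994, -0.0829, 0.0278] 
R [[0.998, 0.066, -0.001], [0.066, -0.998, -0.001], [-0.001, 0.001, -1.0]] F [0.0, 0.2, -1.0] w 0.0142 q [-0.39, -0.27, 2.27, -0.0, 1.14, 1.12]
top rod y,z [ 0.1186  0.002  -0.0178]
scene rod y,z [ 0.1077  0.0019 -0.0184]
blue [ 0.6    -0.0708  0.0856] 0.0013 local [-0.0134  0.0552] in tool [ 0.2009  0.0011 -0.0143] zmax 0.0711
top rod y,z [ 0.1191  0.0019 -0.0182]
scene rod y,z [ 0.1059  0.002  -0.0187]
green [ 0.6094 -0.1618  0.063 ] 0.0012 local [-0.01   -0.0362] in tool [ 0.204   0.0925 -0.0141] zmax 0.0714
```

```bash
python3 - <<'E'
from h import *
s=observe();p=(np.array([.3994,-.0829,.1878]),R.from_rotvec(s["eef_rot"]))
p=rows((.4667,-.3827,.188),p[1],10,p)
p=rows((.4667,-.3827,.15),down(-.605),6,p)
E
```

```text
10 rows d [0.0047, 0.0304, 0.0] a [0.0, 0.0, 0.0]
6 rows d [0.0, -0.0, 0.0063] a [0.0003, 0.0001, 0.1119]
```

apply_moves:
  newtons: 80
  rows:
    - {"dx": 0, "dy": 0, "dz": -0.04, "ax": 0, "ay": 0, "az": 0, "gripper": 0}
    - {"dx": 0, "dy": 0, "dz": -0.04, "ax": 0, "ay": 0, "az": 0, "gripper": 0}
    - {"dx": 0, "dy": 0, "dz": -0.04, "ax": 0, "ay": 0, "az": 0, "gripper": 0}
    - {"dx": 0, "dy": 0, "dz": -0.04, "ax": 0, "ay": 0, "az": 0, "gripper": 0}
    - {"dx": 0.0047, "dy": 0.0304, "dz": 0, "ax": 0, "ay": 0, "az": 0, "gripper": 0}
    - {"dx": 0.0047, "dy": 0.0304, "dz": 0, "ax": 0, "ay": 0, "az": 0, "gripper": 0}
    - {"dx": 0.0047, "dy": 0.0304, "dz": 0, "ax": 0, "ay": 0, "az": 0, "gripper": 0}
    - {"dx": 0.0047, "dy": 0.0304, "dz": 0, "ax": 0, "ay": 0, "az": 0, "gripper": 0}
    - {"dx": 0.0047, "dy": 0.0304, "dz": 0, "ax": 0, "ay": 0, "az": 0, "gripper": 0}
    - {"dx": 0.0047, "dy": 0.0304, "dz": 0, "ax": 0, "ay": 0, "az": 0, "gripper": 0}
    - {"dx": 0.0047, "dy": 0.0304, "dz": 0, "ax": 0, "ay": 0, "az": 0, "gripper": 0}
    - {"dx": 0.0047, "dy": 0.0304, "dz": 0, "ax": 0, "ay": 0, "az": 0, "gripper": 0}
    - {"dx": 0.0047, "dy": 0.0304, "dz": 0, "ax": 0, "ay": 0, "az": 0, "gripper": 0}
    - {"dx": 0.0047, "dy": 0.0304, "dz": 0, "ax": 0, "ay": 0, "az": 0, "gripper": 0}

```text
time_s: 58.05
ee_pos: [0.467, -0.3841, 0.1875]
eef_rot: [3.139, 0.104, -0.003]
ft_force: [0.6, 1.1, -0.1]
gripper_width: 0.0148
grasp_force: 79.1
```

apply_moves:
  newtons: 80
  rows:
    - {"dx": 0, "dy": 0, "dz": 0.0063, "ax": 0, "ay": 0, "az": 0.1119, "gripper": 0}
    - {"dx": 0, "dy": 0, "dz": 0.0063, "ax": 0, "ay": 0, "az": 0.1119, "gripper": 0}
    - {"dx": 0, "dy": 0, "dz": 0.0063, "ax": 0, "ay": 0, "az": 0.1119, "gripper": 0}
    - {"dx": 0, "dy": 0, "dz": 0.0063, "ax": 0, "ay": 0, "az": 0.1119, "gripper": 0}
    - {"dx": 0, "dy": 0, "dz": 0.0063, "ax": 0, "ay": 0, "az": 0.1119, "gripper": 0}
    - {"dx": 0, "dy": 0, "dz": 0.0063, "ax": 0, "ay": 0, "az": 0.1119, "gripper": 0}
    - {"dx": 0, "dy": 0, "dz": 0, "ax": 0, "ay": 0, "az": 0, "gripper": 0}
    - {"dx": 0, "dy": 0, "dz": 0, "ax": 0, "ay": 0, "az": 0, "gripper": 0}

```text
time_s: 58.85
ee_pos: [0.4666, -0.3829, 0.1499]
eef_rot: [2.999, -0.932, -0.002]
ft_force: [0.1, -0.1, -0.7]
gripper_width: 0.0145
grasp_force: 79.1
```

```bash
python3 - <<'E'
from h import *
st();p=rows((.4667,-.3827,.0345),down(-.606),8)
rodfit("scene")
E
```

```text
t 58.85 p [0.4666, -0.3829, 0.1499] 
R [[0.824, -0.567, -0.002], [-0.567, -0.824, -0.001], [-0.001, 0.002, -1.0]] F [0.1, -0.1, -0.7] w 0.0145 q [-0.81, 0.07, 1.74, -0.0, 1.34, 1.36]
8 rows d [0.0, -0.0, 0.0144] a [0.0002, 0.0001, 0.0004]
scene rod 145 xmax 0.1553 y(x) [-0.0068 -0.0014] z(x) [ 0.0021 -0.0174]
  tip mean [ 0.1457 -0.0019 -0.0175]
  guard 14 [ 0.0485 -0.0004 -0.0316]
```

apply_moves:
  newtons: 60
  rows:
    - {"dx": 0, "dy": 0, "dz": 0.018, "ax": 0, "ay": 0, "az": 0, "gripper": 0}
    - {"dx": 0, "dy": 0, "dz": 0.018, "ax": 0, "ay": 0, "az": 0, "gripper": 0}
    - {"dx": 0, "dy": 0, "dz": 0.018, "ax": 0, "ay": 0, "az": 0, "gripper": 0}
    - {"dx": 0, "dy": 0, "dz": 0.018, "ax": 0, "ay": 0, "az": 0, "gripper": 0}
    - {"dx": 0, "dy": 0, "dz": 0.018, "ax": 0, "ay": 0, "az": 0, "gripper": 0}
    - {"dx": 0, "dy": 0, "dz": 0.008, "ax": 0, "ay": 0, "az": 0, "gripper": 0}
    - {"dx": 0, "dy": 0, "dz": 0.008, "ax": 0, "ay": 0, "az": 0, "gripper": 0}
    - {"dx": 0, "dy": 0, "dz": 0.006, "ax": 0, "ay": 0, "az": 0, "gripper": 0}
    - {"dx": 0, "dy": 0, "dz": 0.003, "ax": 0, "ay": 0, "az": 0, "gripper": 0}
    - {"dx": 0, "dy": 0, "dz": 0, "ax": 0, "ay": 0, "az": 0, "gripper": 0}

```text
time_s: 59.9
ee_pos: [0.4664, -0.3831, 0.0352]
eef_rot: [2.997, -0.936, -0.002]
ft_force: [0.4, 0.9, -0.5]
gripper_width: 0.0143
grasp_force: 79.1
```

apply_moves:
  newtons: 60
  rows:
    - {"dx": 0, "dy": 0, "dz": 0.001, "ax": 0, "ay": 0, "az": 0, "gripper": 0}
    - {"dx": 0, "dy": 0, "dz": 0, "ax": 0, "ay": 0, "az": 0, "gripper": 0}
    - {"dx": 0, "dy": 0, "dz": 0, "ax": 0, "ay": 0, "az": 0, "gripper": 0.3}
    - {"dx": 0, "dy": 0, "dz": 0, "ax": 0, "ay": 0, "az": 0, "gripper": 0.6}
    - {"dx": 0, "dy": 0, "dz": 0, "ax": 0, "ay": 0, "az": 0, "gripper": 0.6}
    - {"dx": 0, "dy": 0, "dz": 0, "ax": 0, "ay": 0, "az": 0, "gripper": 0.6}
    - {"dx": 0, "dy": 0, "dz": -0.03, "ax": 0, "ay": 0, "az": 0, "gripper": 0.6}
    - {"dx": 0, "dy": 0, "dz": -0.04, "ax": 0, "ay": 0, "az": 0, "gripper": 0.6}
    - {"dx": 0, "dy": 0, "dz": -0.04, "ax": 0, "ay": 0, "az": 0, "gripper": 0.6}
    - {"dx": 0, "dy": 0, "dz": 0, "ax": 0, "ay": 0, "az": 0, "gripper": 0.6}

```text
time_s: 60.9
ee_pos: [0.4696, -0.3861, 0.1522]
eef_rot: [2.991, -0.934, 0.016]
ft_force: [0.2, -0.4, 1.4]
gripper_width: 0.0514
grasp_force: 0.0
```

```bash
python3 - <<'E'
from h import *
st()
for n in("top","scene"):
    P,h,im=cloud(n);m=near(P,(.47,-.39),.15)&(P[...,2]>.035)&(P[...,2]<.075);q=P[m];mu=q[:,:2].mean(0);V=np.linalg.svd(q[:,:2]-mu)[2][0];a=(q[:,:2]-mu)@V
    print(n,len(q),mu.round(4),V.round(3),np.sort(a)[[3,-4]].round(3),q[:,2].max().round(3),[np.median(q[(a>k)&(a<k+.03),2]).round(3) for k in(-.12,-.09,-.06,-.03,0,.03,.06,.09)])
    k=P[near(P,(.54,-.263),.03)&(P[...,2]>.085)&(P[...,2]<.11)];print("knob",n,len(k),k.mean(0).round(4) if len(k) else "")
where("blue");where("green")
p=rows((.541,-.263,.146),down(.067),8)
E
```

```text
t 60.9 p [0.4696, -0.3861, 0.1522] 
R [[0.822, -0.569, 0.008], [-0.569, -0.822, -0.011], [0.012, 0.005, -1.0]] F [0.2, -0.4, 1.4] w 0.0514 q [-0.81, 0.06, 1.74, -0.0, 1.33, 1.37]
top 287 [ 0.4767 -0.3809] [-0.78   0.626] [-0.142  0.067] 0.074 [np.float64(0.053), np.float64(0.053), np.float64(0.04), np.float64(0.057), np.float64(0.058), np.float64(0.057), np.float64(0.054), np.float64(nan)]
knob top 36 [ 0.5367 -0.2633  0.0976]
scene 659 [ 0.4989 -0.3894] [ 0.69  -0.724] [-0.086  0.124] 0.075 [np.float64(nan), np.float64(0.056), np.float64(0.057), np.float64(0.057), np.float64(0.057), np.float64(0.053), np.float64(0.053), np.float64(0.054)]
knob scene 56 [ 0.5429 -0.2639  0.096 ]
blue [ 0.5998 -0.0709  0.0804] 0.0012 local [-0.0136  0.0552] in tool [-0.0692 -0.3329  0.1029] zmax 0.0715
green [ 0.6101 -0.1623  0.0659] 0.0013 local [-0.0094 -0.0368] in tool [-0.0062 -0.263   0.1003] zmax 0.0718
8 rows d [0.0045, -0.0174, -0.0005] a [-0.0, 0.0005, -0.084]
  return _methods._mean(a, axis=axis, dtype=dtype,
  ret = ret.dtype.type(ret / rcount)
```

apply_moves:
  newtons: 60
  rows:
    - {"dx": 0.0045, "dy": -0.0174, "dz": -0.0005, "ax": 0, "ay": 0, "az": -0.084, "gripper": 0.6}
    - {"dx": 0.0045, "dy": -0.0174, "dz": -0.0005, "ax": 0, "ay": 0, "az": -0.084, "gripper": 0.6}
    - {"dx": 0.0045, "dy": -0.0174, "dz": -0.0005, "ax": 0, "ay": 0, "az": -0.084, "gripper": 0.6}
    - {"dx": 0.0045, "dy": -0.0174, "dz": -0.0005, "ax": 0, "ay": 0, "az": -0.084, "gripper": 0.6}
    - {"dx": 0.0045, "dy": -0.0174, "dz": -0.0005, "ax": 0, "ay": 0, "az": -0.084, "gripper": 0.6}
    - {"dx": 0.0045, "dy": -0.0174, "dz": -0.0005, "ax": 0, "ay": 0, "az": -0.084, "gripper": 0.6}
    - {"dx": 0.0045, "dy": -0.0174, "dz": -0.0005, "ax": 0, "ay": 0, "az": -0.084, "gripper": 0.6}
    - {"dx": 0.0045, "dy": -0.0174, "dz": -0.0005, "ax": 0, "ay": 0, "az": -0.084, "gripper": 0.6}
    - {"dx": 0, "dy": 0, "dz": 0, "ax": 0, "ay": 0, "az": 0, "gripper": 0.6}
    - {"dx": 0, "dy": 0, "dz": 0, "ax": 0, "ay": 0, "az": 0, "gripper": 0.6}

```text
time_s: 62.2
ee_pos: [0.5415, -0.2634, 0.1467]
eef_rot: [3.139, 0.104, -0.005]
ft_force: [-0.6, -0.2, -0.0]
gripper_width: 0.0513
grasp_force: 0.0
```

```bash
python3 - <<'E'
from h import *
st();p=rows((.5405,-.2632,.068),down(.067),5)
import cv2
T=cloud("top");cv2.imwrite("pics/i9.png",cv2.resize(T[2][200:275,380:480],(600,450),interpolation=cv2.INTER_CUBIC)[:,:,::-1])
E
```

```text
t 62.2 p [0.5415, -0.2634, 0.1467] 
R [[0.998, 0.066, -0.003], [0.066, -0.998, -0.001], [-0.003, 0.0, -1.0]] F [-0.6, -0.2, -0.0] w 0.0513 q [-0.58, 0.07, 1.74, -0.0, 1.33, 0.93]
5 rows d [-0.0002, -0.0, 0.0157] a [0.0001, 0.0007, -0.0002]
```

View pics/i9.png

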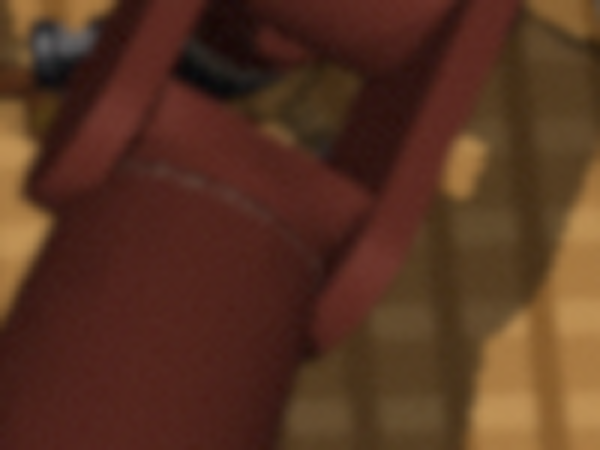

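The arm hides the rest in this view, so I'll check the rod later. Next: grip the knob and push the tray home.

apply_moves:
  newtons: 50
  rows:
    - {"dx": 0, "dy": 0, "dz": 0.0157, "ax": 0, "ay": 0, "az": 0, "gripper": 0.6}
    - {"dx": 0, "dy": 0, "dz": 0.0157, "ax": 0, "ay": 0, "az": 0, "gripper": 0.6}
    - {"dx": 0, "dy": 0, "dz": 0.0157, "ax": 0, "ay": 0, "az": 0, "gripper": 0.6}
    - {"dx": 0, "dy": 0, "dz": 0.0157, "ax": 0, "ay": 0, "az": 0, "gripper": 0.6}
    - {"dx": 0, "dy": 0, "dz": 0.0157, "ax": 0, "ay": 0, "az": 0, "gripper": 0.6}
    - {"dx": 0, "dy": 0, "dz": 0, "ax": 0, "ay": 0, "az": 0, "gripper": 0.6}
    - {"dx": 0, "dy": 0, "dz": 0, "ax": 0, "ay": 0, "az": 0, "gripper": 0}
    - {"dx": 0, "dy": 0, "dz": 0, "ax": 0, "ay": 0, "az": 0, "gripper": 0}
    - {"dx": 0, "dy": 0, "dz": 0, "ax": 0, "ay": 0, "az": 0, "gripper": 0}
    - {"dx": 0, "dy": 0, "dz": 0, "ax": 0, "ay": 0, "az": 0, "gripper": 0}
    - {"dx": 0, "dy": 0, "dz": 0, "ax": 0, "ay": 0, "az": 0, "gripper": 0}

```text
time_s: 63.35
ee_pos: [0.5425, -0.2622, 0.0706]
eef_rot: [-3.138, -0.105, 0.001]
ft_force: [-0.8, 6.5, 2.1]
gripper_width: 0.0165
grasp_force: 49.0
```

apply_moves:
  newtons: 50
  rows:
    - {"dx": 0.003, "dy": 0, "dz": 0, "ax": 0, "ay": 0, "az": 0, "gripper": 0}
    - {"dx": 0.005, "dy": 0, "dz": 0, "ax": 0, "ay": 0, "az": 0, "gripper": 0}
    - {"dx": 0.007, "dy": 0, "dz": 0, "ax": 0, "ay": 0, "az": 0, "gripper": 0}
    - {"dx": 0.008, "dy": 0, "dz": 0, "ax": 0, "ay": 0, "az": 0, "gripper": 0}
    - {"dx": 0.008, "dy": 0, "dz": 0, "ax": 0, "ay": 0, "az": 0, "gripper": 0}
    - {"dx": 0.008, "dy": 0, "dz": 0, "ax": 0, "ay": 0, "az": 0, "gripper": 0}
    - {"dx": 0.008, "dy": 0, "dz": 0, "ax": 0, "ay": 0, "az": 0, "gripper": 0}
    - {"dx": 0.008, "dy": 0, "dz": 0, "ax": 0, "ay": 0, "az": 0, "gripper": 0}
    - {"dx": 0.008, "dy": 0, "dz": 0, "ax": 0, "ay": 0, "az": 0, "gripper": 0}
    - {"dx": 0.008, "dy": 0, "dz": 0, "ax": 0, "ay": 0, "az": 0, "gripper": 0}
    - {"dx": 0.008, "dy": 0, "dz": 0, "ax": 0, "ay": 0, "az": 0, "gripper": 0}
    - {"dx": 0.008, "dy": 0, "dz": 0, "ax": 0, "ay": 0, "az": 0, "gripper": 0}
    - {"dx": 0.008, "dy": 0, "dz": 0, "ax": 0, "ay": 0, "az": 0, "gripper": 0}
    - {"dx": 0.008, "dy": 0, "dz": 0, "ax": 0, "ay": 0, "az": 0, "gripper": 0}
    - {"dx": 0.007, "dy": 0, "dz": 0, "ax": 0, "ay": 0, "az": 0, "gripper": 0}
    - {"dx": 0.004, "dy": 0, "dz": 0, "ax": 0, "ay": 0, "az": 0, "gripper": 0}
    - {"dx": 0.002, "dy": 0, "dz": 0, "ax": 0, "ay": 0, "az": 0, "gripper": 0}
    - {"dx": 0, "dy": 0, "dz": 0, "ax": 0, "ay": 0, "az": 0, "gripper": 0}
    - {"dx": 0, "dy": 0, "dz": 0, "ax": 0, "ay": 0, "az": 0, "gripper": 0}

```text
time_s: 65.25
ee_pos: [0.6587, -0.2543, 0.0707]
eef_rot: [-3.139, -0.105, -0.001]
ft_force: [1.0, 5.4, 2.1]
gripper_width: 0.0161
grasp_force: 48.9
```

apply_moves:
  newtons: 50
  rows:
    - {"dx": 0.002, "dy": 0, "dz": 0, "ax": 0, "ay": 0, "az": 0, "gripper": 0}
    - {"dx": 0.0015, "dy": 0, "dz": 0, "ax": 0, "ay": 0, "az": 0, "gripper": 0}
    - {"dx": 0.0015, "dy": 0, "dz": 0, "ax": 0, "ay": 0, "az": 0, "gripper": 0}
    - {"dx": 0, "dy": 0, "dz": 0, "ax": 0, "ay": 0, "az": 0, "gripper": 0}

```text
time_s: 65.65
ee_pos: [0.6622, -0.2541, 0.0706]
eef_rot: [-3.138, -0.105, 0.006]
ft_force: [-5.0, 5.3, 5.2]
gripper_width: 0.0167
grasp_force: 49.3
```

apply_moves:
  newtons: 50
  rows:
    - {"dx": 0.0015, "dy": 0, "dz": 0, "ax": 0, "ay": 0, "az": 0, "gripper": 0}
    - {"dx": 0, "dy": 0, "dz": 0, "ax": 0, "ay": 0, "az": 0, "gripper": 0}
    - {"dx": 0, "dy": 0, "dz": 0, "ax": 0, "ay": 0, "az": 0, "gripper": 0}

```text
time_s: 65.95
ee_pos: [0.6622, -0.2541, 0.0706]
eef_rot: [-3.138, -0.105, 0.011]
ft_force: [-10.7, 5.6, 6.2]
gripper_width: 0.0165
grasp_force: 49.6
```

apply_moves:
  newtons: 50
  rows:
    - {"dx": 0, "dy": 0, "dz": 0, "ax": 0, "ay": 0, "az": 0, "gripper": 0.5}
    - {"dx": 0, "dy": 0, "dz": 0, "ax": 0, "ay": 0, "az": 0, "gripper": 0.5}
    - {"dx": 0, "dy": 0, "dz": 0, "ax": 0, "ay": 0, "az": 0, "gripper": 0.5}
    - {"dx": 0, "dy": 0, "dz": -0.03, "ax": 0, "ay": 0, "az": 0, "gripper": 0.5}
    - {"dx": 0, "dy": 0, "dz": -0.04, "ax": 0, "ay": 0, "az": 0, "gripper": 0.5}
    - {"dx": 0, "dy": 0, "dz": -0.04, "ax": 0, "ay": 0, "az": 0, "gripper": 0.5}
    - {"dx": 0, "dy": 0, "dz": -0.03, "ax": 0, "ay": 0, "az": 0, "gripper": 0.5}
    - {"dx": 0, "dy": 0, "dz": 0, "ax": 0, "ay": 0, "az": 0, "gripper": 0.5}
    - {"dx": 0, "dy": 0, "dz": 0, "ax": 0, "ay": 0, "az": 0, "gripper": 0.5}

```text
time_s: 66.85
ee_pos: [0.6649, -0.2557, 0.2104]
eef_rot: [3.137, 0.105, 0.001]
ft_force: [-0.9, 0.1, -1.6]
gripper_width: 0.0426
grasp_force: 0.0
```

```bash
python3 - <<'E'
from h import *
st();s=observe()
for n in("top","scene"):
    P,h,im=cloud(n)
    k=P[near(P,(.66,-.256),.03)&(P[...,2]>.085)&(P[...,2]<.11)];print("knob",n,len(k),k.mean(0).round(4) if len(k) else "")
    k=P[colour(h,"red")&near(P,(.68,.03),.05)&(P[...,2]>.1)&(P[...,2]<.16)]
    if len(k)>4:V=np.linalg.svd(k[:,:2]-k[:,:2].mean(0))[2][0];print("pin",n,len(k),k.mean(0).round(4),k[:,2].max(),np.arctan2(V[1],V[0])%np.pi)
p=rows((.6795,.0305,.212),R.from_rotvec(s["eef_rot"]),8)
p=rows((.6795,.0305,.16),down(1.268),8,p)
rows((.6795,.0305,.123),down(1.268),4,p)
E
```

```text
t 66.85 p [0.6649, -0.2557, 0.2104] 
R [[0.998, 0.067, 0.001], [0.067, -0.998, -0.002], [0.0, 0.002, -1.0]] F [-0.9, 0.1, -1.6] w 0.0426 q [-0.47, 0.27, 1.41, -0.0, 1.46, 1.03]
knob top 9 [ 0.6545 -0.2512  0.0941]
pin top 40 [0.6755 0.0294 0.1401] 0.14549520809282002 1.2428358275502658
knob scene 65 [ 0.6625 -0.2557  0.0962]
pin scene 59 [0.6828 0.0305 0.139 ] 0.14476716348850094 1.280917611858626
8 rows d [0.0044, -0.0355, -0.0007] a [-0.0004, 0.0006, 0.0]
8 rows d [0.0, -0.0, 0.0065] a [0.0003, 0.0001, -0.1502]
4 rows d [0.0, 0.0, 0.0093] a [0.0, 0.0, 0.0]
```

apply_moves:
  newtons: 60
  rows:
    - {"dx": 0.0044, "dy": -0.0355, "dz": 0, "ax": 0, "ay": 0, "az": 0, "gripper": 0.5}
    - {"dx": 0.0044, "dy": -0.0355, "dz": 0, "ax": 0, "ay": 0, "az": 0, "gripper": 0.5}
    - {"dx": 0.0044, "dy": -0.0355, "dz": 0, "ax": 0, "ay": 0, "az": 0, "gripper": 0.5}
    - {"dx": 0.0044, "dy": -0.0355, "dz": 0, "ax": 0, "ay": 0, "az": 0, "gripper": 0.5}
    - {"dx": 0.0044, "dy": -0.0355, "dz": 0, "ax": 0, "ay": 0, "az": 0, "gripper": 0.5}
    - {"dx": 0.0044, "dy": -0.0355, "dz": 0, "ax": 0, "ay": 0, "az": 0, "gripper": 0.5}
    - {"dx": 0.0044, "dy": -0.0355, "dz": 0, "ax": 0, "ay": 0, "az": 0, "gripper": 0.5}
    - {"dx": 0.0044, "dy": -0.0355, "dz": 0, "ax": 0, "ay": 0, "az": 0, "gripper": 0.5}
    - {"dx": 0, "dy": 0, "dz": 0, "ax": 0, "ay": 0, "az": -0.15, "gripper": 0.5}
    - {"dx": 0, "dy": 0, "dz": 0, "ax": 0, "ay": 0, "az": -0.15, "gripper": 0.5}
    - {"dx": 0, "dy": 0, "dz": 0, "ax": 0, "ay": 0, "az": -0.15, "gripper": 0.5}
    - {"dx": 0, "dy": 0, "dz": 0, "ax": 0, "ay": 0, "az": -0.15, "gripper": 0.5}
    - {"dx": 0, "dy": 0, "dz": 0, "ax": 0, "ay": 0, "az": -0.15, "gripper": 0.5}
    - {"dx": 0, "dy": 0, "dz": 0, "ax": 0, "ay": 0, "az": -0.15, "gripper": 0.5}
    - {"dx": 0, "dy": 0, "dz": 0, "ax": 0, "ay": 0, "az": -0.15, "gripper": 0.5}
    - {"dx": 0, "dy": 0, "dz": 0, "ax": 0, "ay": 0, "az": -0.15, "gripper": 0.5}
    - {"dx": 0, "dy": 0, "dz": 0, "ax": 0, "ay": 0, "az": 0, "gripper": 0.5}
    - {"dx": 0, "dy": 0, "dz": 0, "ax": 0, "ay": 0, "az": 0, "gripper": 0.5}

```text
time_s: 68.75
ee_pos: [0.6798, 0.0304, 0.2069]
eef_rot: [-2.534, -1.854, 0.007]
ft_force: [0.1, 0.5, -0.5]
gripper_width: 0.0426
grasp_force: 0.0
```

```bash
python3 - <<'E'
from h import *
st();rows((.6793,.0310,.1225),down(1.268),5)
E
```

```text
t 68.75 p [0.6798, 0.0304, 0.2069] 
R [[0.302, 0.953, -0.004], [0.953, -0.302, -0.001], [-0.002, -0.004, -1.0]] F [0.1, 0.5, -0.5] w 0.0426 q [-0.06, 0.2, 1.5, -0.0, 1.45, 0.24]
5 rows d [0.0001, -0.0001, 0.0169] a [-0.0008, 0.0005, -0.0009]
```

Descend, grip, then lift 9 mm (notch 16.5 → about 25 mm).

apply_moves:
  newtons: 80
  rows:
    - {"dx": 0, "dy": 0, "dz": 0.0169, "ax": 0, "ay": 0, "az": 0, "gripper": 0.5}
    - {"dx": 0, "dy": 0, "dz": 0.0169, "ax": 0, "ay": 0, "az": 0, "gripper": 0.5}
    - {"dx": 0, "dy": 0, "dz": 0.0169, "ax": 0, "ay": 0, "az": 0, "gripper": 0.5}
    - {"dx": 0, "dy": 0, "dz": 0.0169, "ax": 0, "ay": 0, "az": 0, "gripper": 0.5}
    - {"dx": 0, "dy": 0, "dz": 0.0169, "ax": 0, "ay": 0, "az": 0, "gripper": 0.5}
    - {"dx": 0, "dy": 0, "dz": 0, "ax": 0, "ay": 0, "az": 0, "gripper": 0.5}
    - {"dx": 0, "dy": 0, "dz": 0, "ax": 0, "ay": 0, "az": 0, "gripper": 0}
    - {"dx": 0, "dy": 0, "dz": 0, "ax": 0, "ay": 0, "az": 0, "gripper": 0}
    - {"dx": 0, "dy": 0, "dz": 0, "ax": 0, "ay": 0, "az": 0, "gripper": 0}
    - {"dx": 0, "dy": 0, "dz": 0, "ax": 0, "ay": 0, "az": 0, "gripper": 0}
    - {"dx": 0, "dy": 0, "dz": 0, "ax": 0, "ay": 0, "az": 0, "gripper": 0}

```text
time_s: 69.85
ee_pos: [0.6791, 0.0307, 0.1257]
eef_rot: [-2.53, -1.858, 0.007]
ft_force: [-8.6, 1.2, 4.1]
gripper_width: 0.0079
grasp_force: 80.2
```

apply_moves:
  newtons: 80
  rows:
    - {"dx": 0, "dy": 0, "dz": -0.003, "ax": 0, "ay": 0, "az": 0, "gripper": 0}
    - {"dx": 0, "dy": 0, "dz": -0.004, "ax": 0, "ay": 0, "az": 0, "gripper": 0}
    - {"dx": 0, "dy": 0, "dz": -0.003, "ax": 0, "ay": 0, "az": 0, "gripper": 0}
    - {"dx": 0, "dy": 0, "dz": 0, "ax": 0, "ay": 0, "az": 0, "gripper": 0}
    - {"dx": 0, "dy": 0, "dz": 0, "ax": 0, "ay": 0, "az": 0, "gripper": 0}

```text
time_s: 70.35
ee_pos: [0.679, 0.0307, 0.1331]
eef_rot: [-2.53, -1.858, 0.007]
ft_force: [-3.6, 1.5, -8.8]
gripper_width: 0.0079
grasp_force: 78.6
```

apply_moves:
  newtons: 80
  rows:
    - {"dx": 0, "dy": 0, "dz": -0.001, "ax": 0, "ay": 0, "az": 0.12, "gripper": 0}
    - {"dx": 0, "dy": 0, "dz": 0, "ax": 0, "ay": 0, "az": 0.12, "gripper": 0}
    - {"dx": 0, "dy": 0, "dz": 0, "ax": 0, "ay": 0, "az": 0.12, "gripper": 0}
    - {"dx": 0, "dy": 0, "dz": 0, "ax": 0, "ay": 0, "az": 0.12, "gripper": 0}
    - {"dx": 0, "dy": 0, "dz": 0, "ax": 0, "ay": 0, "az": 0.12, "gripper": 0}
    - {"dx": 0, "dy": 0, "dz": 0, "ax": 0, "ay": 0, "az": 0.12, "gripper": 0}
    - {"dx": 0, "dy": 0, "dz": 0, "ax": 0, "ay": 0, "az": 0.12, "gripper": 0}
    - {"dx": 0, "dy": 0, "dz": 0, "ax": 0, "ay": 0, "az": 0.12, "gripper": 0}
    - {"dx": 0, "dy": 0, "dz": 0, "ax": 0, "ay": 0, "az": 0.12, "gripper": 0}
    - {"dx": 0, "dy": 0, "dz": 0, "ax": 0, "ay": 0, "az": 0.12, "gripper": 0}
    - {"dx": 0, "dy": 0, "dz": 0, "ax": 0, "ay": 0, "az": 0, "gripper": 0}
    - {"dx": 0, "dy": 0, "dz": 0, "ax": 0, "ay": 0, "az": 0, "gripper": 0}

```text
time_s: 71.55
ee_pos: [0.6779, 0.032, 0.1332]
eef_rot: [-3.138, -0.105, 0.013]
ft_force: [-7.6, 5.8, -9.2]
gripper_width: 0.008
grasp_force: 78.5
```

```bash
python3 - <<'E'
from h import *
st();print(np.round(observe()["torque"],2))
E
```

```text
t 71.55 p [0.6779, 0.032, 0.1332] 
R [[0.998, 0.067, -0.008], [0.067, -0.998, 0.002], [-0.008, -0.003, -1.0]] F [-7.6, 5.8, -9.2] w 0.008 q [-0.06, 0.25, 1.56, 0.0, 1.34, 1.44]
[ 0.92  1.04 -0.01]
```

apply_moves:
  newtons: 60
  rows:
    - {"dx": 0, "dy": 0, "dz": 0.004, "ax": 0, "ay": 0, "az": 0, "gripper": 0}
    - {"dx": 0, "dy": 0, "dz": 0.005, "ax": 0, "ay": 0, "az": 0, "gripper": 0}
    - {"dx": 0, "dy": 0, "dz": 0.005, "ax": 0, "ay": 0, "az": 0, "gripper": 0}
    - {"dx": 0, "dy": 0, "dz": 0.005, "ax": 0, "ay": 0, "az": 0, "gripper": 0}
    - {"dx": 0, "dy": 0, "dz": 0.002, "ax": 0, "ay": 0, "az": 0, "gripper": 0}
    - {"dx": 0, "dy": 0, "dz": 0, "ax": 0, "ay": 0, "az": 0, "gripper": 0}

```text
time_s: 72.15
ee_pos: [0.6779, 0.032, 0.1128]
eef_rot: [-3.137, -0.105, 0.013]
ft_force: [-7.4, 5.7, -7.3]
gripper_width: 0.0082
grasp_force: 78.9
```

apply_moves:
  newtons: 60
  rows:
    - {"dx": 0, "dy": 0, "dz": 0.002, "ax": 0, "ay": 0, "az": 0, "gripper": 0}
    - {"dx": 0, "dy": 0, "dz": 0, "ax": 0, "ay": 0, "az": 0, "gripper": 0.5}
    - {"dx": 0, "dy": 0, "dz": 0, "ax": 0, "ay": 0, "az": 0, "gripper": 0.5}
    - {"dx": 0, "dy": 0, "dz": 0, "ax": 0, "ay": 0, "az": 0, "gripper": 0.5}
    - {"dx": 0, "dy": 0, "dz": -0.03, "ax": 0, "ay": 0, "az": 0, "gripper": 0.5}
    - {"dx": 0, "dy": 0, "dz": -0.04, "ax": 0, "ay": 0, "az": 0, "gripper": 0.5}
    - {"dx": 0, "dy": 0, "dz": -0.04, "ax": 0, "ay": 0, "az": 0, "gripper": 0.5}
    - {"dx": 0, "dy": 0, "dz": -0.04, "ax": 0, "ay": 0, "az": 0, "gripper": 0.5}
    - {"dx": -0.04, "dy": 0, "dz": 0, "ax": 0, "ay": 0, "az": 0, "gripper": 0.5}
    - {"dx": -0.05, "dy": 0, "dz": 0, "ax": 0, "ay": 0, "az": 0, "gripper": 0.5}
    - {"dx": -0.05, "dy": 0, "dz": 0, "ax": 0, "ay": 0, "az": 0, "gripper": 0.5}
    - {"dx": -0.05, "dy": 0, "dz": 0, "ax": 0, "ay": 0, "az": 0, "gripper": 0.5}
    - {"dx": -0.04, "dy": -0.02, "dz": 0, "ax": 0, "ay": 0, "az": 0, "gripper": 0.5}
    - {"dx": 0, "dy": 0, "dz": 0, "ax": 0, "ay": 0, "az": 0, "gripper": 0.5}

```text
time_s: 73.55
ee_pos: [0.4469, 0.0357, 0.2638]
eef_rot: [3.138, 0.106, 0.003]
ft_force: [0.4, -0.0, 0.2]
gripper_width: 0.043
grasp_force: 0.0
```

```bash
python3 - <<'E'
from h import *
st()
ims=[]
for n in("top","scene"):
    P,h,im=cloud(n);ims.append(im)
    k=P[near(P,(.66,-.256),.03)&(P[...,2]>.085)&(P[...,2]<.11)];print("knob",n,len(k),k.mean(0).round(4) if len(k) else "")
    k=P[colour(h,"red")&near(P,(.68,.03),.05)&(P[...,2]>.1)&(P[...,2]<.16)]
    if len(k)>4:V=np.linalg.svd(k[:,:2]-k[:,:2].mean(0))[2][0];print("pin",n,len(k),k.mean(0).round(4),k[:,2].max().round(4),np.arctan2(V[1],V[0]))
    m=near(P,(.49,-.40),.14)&(P[...,2]>.035)&(P[...,2]<.08);q=P[m];mu=q[:,:2].mean(0);V=np.linalg.svd(q[:,:2]-mu)[2][0];a=(q[:,:2]-mu)@V
    print("rod",n,len(q),mu.round(4),V.round(3),np.sort(a)[[3,-4]].round(3),q[:,2].max().round(3))
z=lambda im,a,b,w,hh,W,H:cv2.resize(im[a:a+hh,b:b+w],(W,H),interpolation=cv2.INTER_CUBIC)
im=np.vstack([np.hstack([z(ims[0],110,270,140,105,400,300),z(ims[0],190,370,140,105,400,300)]),np.hstack([z(ims[1],190,160,140,105,400,300),z(ims[1],200,50,140,105,400,300)])]);cv2.imwrite("pics/f.png",im[:,:,::-1])
E
```

```text
t 73.55 p [0.4469, 0.0357, 0.2638] 
R [[0.998, 0.067, 0.002], [0.067, -0.998, -0.001], [0.002, 0.001, -1.0]] F [0.4, -0.0, 0.2] w 0.043 q [-0.09, -0.41, 1.96, -0.0, 1.58, 1.42]
knob top 33 [ 0.6551 -0.2551  0.0975]
pin top 34 [0.677  0.0304 0.1249] 0.1296 -3.110206914514109
rod top 398 [ 0.4846 -0.3974] [-0.822  0.57 ] [-0.128  0.083] 0.068
knob scene 65 [ 0.663  -0.2554  0.0969]
pin scene 50 [0.6843 0.029  0.1232] 0.1292 0.05080595799755251
rod scene 609 [ 0.4946 -0.3997] [ 0.815 -0.58 ] [-0.091  0.122] 0.069
```

View pics/f.png

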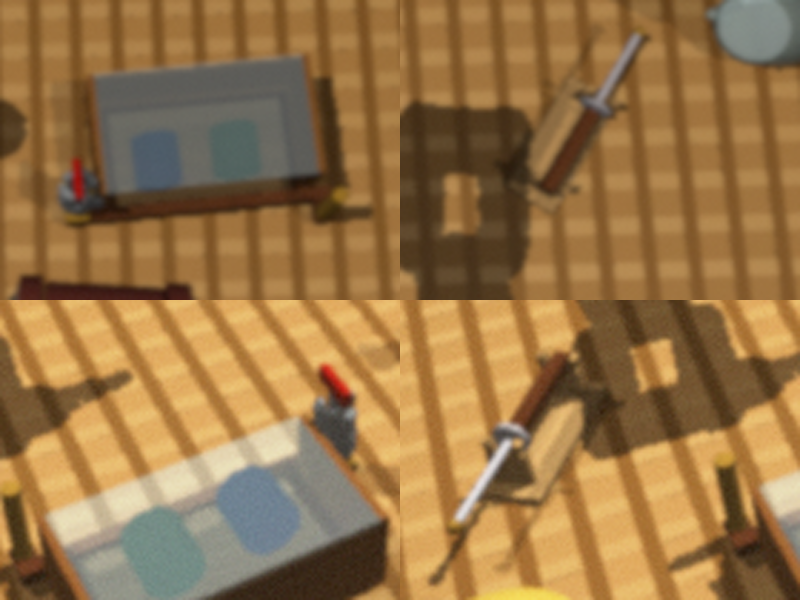

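Pin down (same height and angle as at the start), tray home with both rings under the clear roof, and the rod in its rest as before. Handing in.

```bash
python3 -c "
from cell import *
print(hand_in())"
```

```text
the job is handed in; nothing more can be done
None
```

I've handed the job in after about 74 s of robot time. The blue ring and the rightmost green ring are on the tray, which is pushed fully home with the pin sprung down through it, and the rod is back in its rest. No red ring was there. The blue ring ended up leaning on the tray's side wall after I withdrew the rod, so I re-threaded it and set it down flat before closing.

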